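# Weigh out cabinet knobs and stow the spare hardware in the tray

## Task

Pull the blue tray out of the drawer unit and weigh out a set of chrome knobs: drop knobs from the board into the scale's pan, adding to any already there, until the red pointer rests inside the green band. Put every knob left over and both chrome bar handles into the tray and push it fully shut. Leave the mallet, clamp, corner protector, screwdriver and glue where they are.

Things in the scene. Friction and masses are not known exactly. Their poses are not given: they have to be found in the camera images.
- knob1: square chrome cabinet knob, 75 to 125 g: a 32 x 32 x 12 mm head on a 20 mm thick round foot, 28 mm tall in all. Origin at the centre of the foot's underside, z towards the head (head spans z = 16 to 28 mm), x and y square to the head's flat sides; knobs start head up. Starts on the board; may be absent
- knob2: square chrome cabinet knob, 75 to 125 g: a 32 x 32 x 12 mm head on a 20 mm thick round foot, 28 mm tall in all. Origin at the centre of the foot's underside, z towards the head (head spans z = 16 to 28 mm), x and y square to the head's flat sides; knobs start head up. Starts on the board; may be absent
- knob3: square chrome cabinet knob, 75 to 125 g: a 32 x 32 x 12 mm head on a 20 mm thick round foot, 28 mm tall in all. Origin at the centre of the foot's underside, z towards the head (head spans z = 16 to 28 mm), x and y square to the head's flat sides; knobs start head up. Starts on the board; may be absent
- knob4: square chrome cabinet knob, 75 to 125 g: a 32 x 32 x 12 mm head on a 20 mm thick round foot, 28 mm tall in all. Origin at the centre of the foot's underside, z towards the head (head spans z = 16 to 28 mm), x and y square to the head's flat sides; knobs start head up. Starts on the board; may be absent
- knob5: square chrome cabinet knob, 75 to 125 g: a 32 x 32 x 12 mm head on a 20 mm thick round foot, 28 mm tall in all. Origin at the centre of the foot's underside, z towards the head (head spans z = 16 to 28 mm), x and y square to the head's flat sides; knobs start head up. Starts on the board; may be absent
- knob6: square chrome cabinet knob, 75 to 125 g: a 32 x 32 x 12 mm head on a 20 mm thick round foot, 28 mm tall in all. Origin at the centre of the foot's underside, z towards the head (head spans z = 16 to 28 mm), x and y square to the head's flat sides; knobs start head up. Starts on the board; may be absent
- knob7: square chrome cabinet knob, 75 to 125 g: a 32 x 32 x 12 mm head on a 20 mm thick round foot, 28 mm tall in all. Origin at the centre of the foot's underside, z towards the head (head spans z = 16 to 28 mm), x and y square to the head's flat sides; knobs start head up. If present, starts already in the scale pan; otherwise absent
- handle1: chrome bar handle, 120 g: a 128 mm long bar of 12 x 12 mm section on two 20 mm tall feet (52 mm either side of the middle). x along the bar, origin midway between the feet at their underside, bar's axis at z = 26 mm; starts lying feet down on the board
- handle2: chrome bar handle, 120 g: a 128 mm long bar of 12 x 12 mm section on two 20 mm tall feet (52 mm either side of the middle). x along the bar, origin midway between the feet at their underside, bar's axis at z = 26 mm; starts lying feet down on the board
- unit_front (a point): middle of the top front edge of the low wooden drawer unit, 105 mm above the board; axes as the unit's: its front looks along -x, and there the blue tray pulls out. The unit stands fixed on the board and spans 240 mm from here along +x, 270 mm wide (y), 105 mm tall
- tray (a joint): how far the blue plastic tray is pulled out, m: 0 fully shut, 0.17 at its stop; starts within 0.035 of shut; slides along the unit's -x with light friction (about 1.5 N) and stays where it is left
- tray_in (a point): centre of the tray's inner floor, 17 mm above the board; moves with the tray; axes as the unit's. Inside 200 (x) x 226 (y) mm, walls 65 mm tall above this floor; the front panel, 105 to 113 mm to -x of this point, rises 76 mm above it. With the tray shut this point is 113 mm along +x from the unit's front. Only what is pulled out can be reached from above
- tray_handle (a point): middle of the tray's chrome pull, a 10 mm round bar 100 mm long along the unit's y, 45 mm in front of the tray's front panel, 85 mm above the board; free space all round and above
- scale: white sprung scale standing fixed on the board, origin at the centre of its underside. On its +x side, 104 mm from the centre, stands a white gauge plate 145 mm tall with a green band and black ticks every 5 mm; the red pointer on the pan moves down along it
- pan_in (a point): centre of the inner floor of the scale's square steel pan, 104 mm above the board when empty; axes as the scale's. Inside 144 x 144 mm, walls 44 mm tall above this floor. It sinks with its load
- pan (a joint): how far the pan and its red pointer have sunk, m: 0 empty, stop at 0.045. The pointer is within the green band from 0.022 to 0.038. The spring is 120 N/m, so each knob lowers it 6 to 10 mm (0.006 to 0.0102); it settles in under a second
- mallet: wooden mallet, 305 mm long, head 60 mm tall, origin near the end of its handle, head along +x, to be left alone
- clamp: red spring clamp, 160 mm long, to be left alone
- protector: matte grey plastic corner protector, 55 mm, to be left alone
- driver: screwdriver, to be left alone
- glue: white glue bottle, 130 mm tall, to be left alone
Mind the look-alikes: they are no part of the job. What is shaped like the knob6 but purple or turquoise is not meant.

How it is judged:
By the outcome, as a careful person would: the job done as asked, in the order asked, and still so for the second after the job is handed in, with the robot touching nothing.
Of knob1, knob2, knob3, knob4, knob5, knob6, knob7 only 5 to 7 are there at a start; the rules pass over those that are not, and their reading is None.
At some moment in a run one of knob1, knob2, knob3, knob4, knob5, knob6, handle1, handle2 may be knocked a few centimetres aside while the robot is not near it.
Once in a run the grip may slacken for a moment while it holds something.
It also fails if it takes over 208 s, if anything falls off the work surface, if the arm or the gripper's body presses on something with over 40 N, if the wrist force passes 120 N, or if a joint passes its speed limit or range.

## Robot

A 6-joint arm with a two-finger parallel gripper is mounted at the origin on the work surface. World frame = base frame: x ahead of the robot, y to its left, z up, the work surface at z = 0. Lengths are in mm, angles in rad, forces in N, time in s.
With the tool pointing down it reaches from about 350 to 875 mm from the base axis. Payload 4.2 kg.
Tool frame: the origin (TCP) lies at the very end of the fingers, on their centre line; the grasp point (between the pads) lies 19 mm behind it (arm.grasp_offset is the distance from the TCP to the grasp point, in mm); z points along the fingers, y is the direction in which the jaws open and shut (so a half turn about z gives the same grasp; the last joint's range is limited). The gripper opens to 85 mm and grips with 20 to 120 N. Pads are 22 mm wide; open, the fingers measure 114 mm over their backs; the gripper's body (76 mm by 85 mm) begins 54 mm behind the grasp point. The pads swing forward as they close: fully open they stand 13 mm farther back than shut.
Start: joints at [-0.949, 0.385, 0.008, 0, -1.194, -0.259], TCP at [221.822, -584.289, 231.312] pointing down, gripper open.
Joint ranges: [-3.14, 3.14], [-1.21, 2.06], [-1.07, 1.41], [-3.16, 2.05], [-2.99, -0.16], [-3.1, 3.1]. Speed limits (rad/s): [2.79, 2.79, 3.14, 3.14, 3.14, 3.14].

## Interface

Orientations are given as a unit quaternion [x, y, z, w].
In Python, from bench import arm gives the robot as it stands.
- The arm moves only by the tool arm_command, never from a script. Its argument "commands" is one flat list of numbers, 4 for each row, row after row: the shift along the tool's x, y, z in m, then the turn about the tool's z in degrees. In form: [tx, ty, tz, roll, tx, ty, tz, roll, ...]. A call has exactly 5 rows; each row shifts and turns the pose as measured when the row begins, along the tool's axes as they then stand; what a row does not reach is not made up. A row lasts 1/10 s, in which the tool goes at most 50 mm and 8.59 degrees, less where a joint would pass 70% of its speed; a pose out of reach is approached as far as the arm can. A call with a gripper value outside its range is refused whole. "jaw" is the opening, from 0 (shut) to 1 (fully open), set as the call begins (left out, the last holds). The fingers move at their own pace and stop on an object; the grip force is fixed at half the most. Time passes only in rows, so rows that do not move let the fingers close, or fill a call up. It gives the time, the measured TCP pose, the force and the opening at its end, in the units of the state.
- arm.read_state(): the state, without advancing time (a new reading comes with each control period).
- arm.get_image(name): name is "scene" or "side" or "wrist"; returns the picture (420x560x3 uint8, red, green, blue); there is no depth.
- arm.camera_info(name): a dict with "camera_matrix" (3x3 intrinsics, pixels), "k1" (the pictures are not rectified: a ray, as slopes to the right and down, at radius r is drawn at 1 + k1 r^2 times it, then the intrinsics apply), "world_from_camera" (4x4, takes a point from camera to world coordinates). Camera axes: x right, y down, z forward; pixel columns grow to the right and rows downward; lengths in mm; the calibration is good to about 2 mm. A picture is of the moment at which its call begins: read the wrist's pose just before it. camera_info takes no time and is no camera call; for the wrist camera it gives the pose at the moment of the call.
- arm.job_done(): hands the job in, once; it reports no verdict.
Trained networks look in the newest picture that a camera, given by its name, has taken for a name from the list of things; names that differ only in an ending like _2 or _b are one class to them, and where a whole thing is asked for, a point or a joint stands for the part that bears it (a point fixed in the world has none). Each returns a list of dicts, best first, with "confidence" (0 to 1); they miss things now and then, are a little off and sometimes report something else, mostly with a low value. They report only what shows in the picture. A call takes as long as a camera call. They do not tell look-alikes from the thing itself.
- arm.regions_of(camera, target): "mask" (420x560 bool, what is visible of it).
- arm.place_of(camera, target): "centre" ([x, y, z] in mm, in the coordinates of the camera as it stood for that picture, good to about 4 mm: a listed point, or the origin of a listed thing).
The state is a dict: "clock": time; "joints": joint angles; "joint_vel": joint speeds; "joint_efforts": joint torques, N m; "position": TCP position; "ee_rot": TCP orientation; "contact_force": force on the tool from outside, world axes, zero at the start; "wrist_torque": the same for the moment, N m; "gripper_width": finger opening in mm.
Only numpy, scipy, OpenCV 4.12 (cv2) and the standard library are available. Lean on these libraries where they do the work, as an engineer would, in place of code of your own. Each camera call takes 0.05 s, during which the arm holds its last target.

## Working session

There is one attempt and no reset: what is moved stays moved. The work goes in short steps, Python scripts to look and compute and a tool call to move; the robot and the scene stay as the last step left them, time stands still between calls to the robot, and variables do not carry over. Pictures are saved under pics/ and viewed, and the job is handed in when it is done.

Besides the shell and the picture viewer there is one more tool, called after ">>>" by a JSON object that holds its "api" and its "payload", one argument or row to a line. arm_command: Moves the arm, as the interface text tells. Its arguments: {"type":"object","properties":{"commands":{"type":"array"},"jaw":{"type":"number"}},"required":["commands"]}

```bash
ls; mkdir -p pics
python3 - <<'E'
from bench import arm
import cv2
print(arm.read_state())
for n in("scene","side","wrist"):
    im=arm.get_image(n); cv2.imwrite(f"pics/{n}0.png",im[:,:,::-1])
    c=arm.camera_info(n); print(n,c)
E
```

```text
pics
{'clock': 0.0, 'joints': array([-9.49396774e-01,  3.85549716e-01,  6.60722035e-03, -5.05651637e-04,
       -1.19398185e+00, -2.58620956e-01]), 'joint_vel': array([-0.00080774,  0.00128163, -0.00058836, -0.00166484,  0.00105992,
       -0.00129095]), 'joint_efforts': array([-4.70505202e-04, -3.92289126e+01,  1.88393748e+01,  4.18629795e+00,
       -4.84386866e-03,  1.21503942e-05]), 'position': array([ 221.61740986, -583.75923767,  230.21743703]), 'ee_rot': array([-1.80304395e-01,  9.83610257e-01,  1.06275149e-03, -2.40607343e-04]), 'contact_force': array([-0.45650645, -0.10493821, -1.03797775]), 'wrist_torque': array([0.00418187, 0.04348333, 0.04367643]), 'gripper_width': 85.54005475871249}
scene {'camera_matrix': array([[383.98914449,   0.        , 277.52896704],
       [  0.        , 383.98914449, 210.69955923],
       [  0.        ,   0.        ,   1.        ]]), 'k1': 0.0158774974708375, 'world_from_camera': array([[ 2.16342343e-01,  5.90972917e-01, -7.77140271e-01,
         1.38562673e+03],
       [ 9.76207310e-01, -1.42901371e-01,  1.63090425e-01,
        -1.33590885e+02],
[... 611 characters left out ...]
-7.54958420e-01,
         1.42133261e+03],
       [ 0.00000000e+00,  0.00000000e+00,  0.00000000e+00,
         1.00000000e+00]])}
wrist {'camera_matrix': array([[297.79869588,   0.        , 277.50541233],
       [  0.        , 297.79869588, 211.33004727],
       [  0.        ,   0.        ,   1.        ]]), 'k1': -0.029945028545962895, 'world_from_camera': array([[-3.54977815e-01,  8.96643179e-01,  2.64616251e-01,
         1.54282747e+02],
       [ 9.34873431e-01,  3.39989675e-01,  1.02071981e-01,
        -6.08740221e+02],
       [ 1.55535218e-03,  2.83615991e-01, -9.58936677e-01,
         3.71392062e+02],
       [ 0.00000000e+00,  0.00000000e+00,  0.00000000e+00,
         1.00000000e+00]])}
```

```bash
cat > h.py <<'E'
from bench import arm
import numpy as np, cv2
from scipy.spatial.transform import Rotation as R
def ray(cam,u,v,info=None):
    c=info or arm.camera_info(cam); K=c["camera_matrix"]
    xd=np.array([(u-K[0,2])/K[0,0],(v-K[1,2])/K[1,1]]); x=xd.copy()
    for _ in range(20): x=xd/(1+c["k1"]*(x@x))
    T=c["world_from_camera"]; return T[:3,3],T[:3,:3]@np.array([x[0],x[1],1])
def at_z(cam,u,v,z,info=None):
    o,d=ray(cam,u,v,info); return o+d*(z-o[2])/d[2]
def proj(cam,P,info=None):
    c=info or arm.camera_info(cam); T=c["world_from_camera"]; K=c["camera_matrix"]
    p=T[:3,:3].T@(np.asarray(P,float)-T[:3,3]); x=p[:2]/p[2]; x=x*(1+c["k1"]*(x@x))
    return K[:2,:2]@x+K[:2,2]
def world(cam,p,info=None):
    T=(info or arm.camera_info(cam))["world_from_camera"]; return T[:3,:3]@np.asarray(p)+T[:3,3]
def find(cam,name,n=8,info=None):
    for d in arm.place_of(cam,name)[:n]:
        w=world(cam,d["centre"],info); print(name,cam,round(d["confidence"],2),w.round(0),proj(cam,w,info).round(0))
def shot(cam,f,crop=None,scale=1):
    im=arm.get_image(cam)[:,:,::-1]
    if crop: x0,y0,x1,y1=crop; im=im[y0:y1,x0:x1]
    if scale!=1: im=cv2.resize(im,None,fx=scale,fy=scale,interpolation=cv2.INTER_CUBIC)
    cv2.imwrite("pics/"+f,im)
def st():
    s=arm.read_state(); r=R.from_quat(s["ee_rot"]).as_matrix()
    print("t",round(s["clock"],2),"p",s["position"].round(1),"xax",r[:,0].round(3),"yax",r[:,1].round(3),"zax",r[:,2].round(3),"F",s["contact_force"].round(1),"w",round(s["gripper_width"],1),"j",s["joints"].round(2))
    return s,r
def go(P,yaw=None):
    """shift in tool axes (m) to take TCP to world P; yaw = desired angle (deg) of tool y axis in world (mod 180)"""
    s,r=st(); d=r.T@(np.asarray(P)-s["position"])/1000
    print("shift tool",d.round(4))
    if yaw is not None:
        cur=np.degrees(np.arctan2(r[1,1],r[0,1])); a=(yaw-cur+90)%180-90
        print("roll (about tool z, down)",round(-a,1), "j6",s["joints"][5].round(2))
E
python3 - <<'E'
from h import *
shot("scene","crop1.png",(100,170,400,330),2.66)
for n in ["knob1","handle1","unit_front","tray_in","tray_handle","scale","pan_in","protector","clamp","driver","mallet","glue"]: find("scene",n)
im=arm.get_image("side")
for n in ["knob1","handle1","unit_front","tray_handle","scale","pan_in"]: find("side",n)
E
```

```text
knob1 scene 0.69 [418. -91.   0.] [228. 218.]
knob1 scene 0.63 [468.  68.   2.] [281. 220.]
knob1 scene 0.61 [597.  14.   0.] [272. 251.]
knob1 scene 0.58 [614. -83.  -6.] [239. 262.]
knob1 scene 0.58 [ 774. -177.   -1.] [210. 313.]
knob1 scene 0.53 [522.   6.   0.] [264. 234.]
knob1 scene 0.51 [ 519. -106.   -1.] [227. 240.]
knob1 scene 0.49 [618.  88.   0.] [299. 251.]
handle1 scene 0.84 [686. -25.  -1.] [265. 276.]
handle1 scene 0.61 [ 393. -198.   -0.] [194. 218.]
handle1 scene 0.18 [ 594. -300.  106.] [151. 239.]
unit_front scene 0.84 [583. 315. 100.] [374. 205.]
unit_front scene 0.52 [522.   8.  -0.] [265. 234.]
tray_in scene 0.45 [ 517. -107.   -0.] [227. 239.]
tray_handle scene 0.81 [513. 319.  86.] [365. 195.]
tray_handle scene 0.59 [600.  12.  -2.] [272. 252.]
scale scene 0.79 [ 594. -298.    2.] [160. 268.]
scale scene 0.52 [326. 367.  -0.] [354. 184.]
scale scene 0.45 [583. 315.  99.] [374. 205.]
pan_in scene 0.62 [ 594. -302.  100.] [151. 241.]
protector scene 0.96 [ 774. -174.   -1.] [211. 313.]
clamp scene 0.59 [783. -43.   4.] [265. 304.]
driver scene 0.6 [ 355. -377.   -0.] [136. 219.]
mallet scene 0.75 [324. 365.   3.] [353. 183.]
glue scene 0.7 [504. 513.  -0.] [416. 207.]
knob1 side 0.59 [ 520. -112.   -2.] [315. 252.]
knob1 side 0.47 [426. -92.   1.] [299. 272.]
knob1 side 0.42 [469.  68.   2.] [259. 246.]
handle1 side 0.78 [ 394. -207.   -0.] [329. 292.]
handle1 side 0.31 [514. 320.  84.] [195. 197.]
unit_front side 0.75 [584. 312. 100.] [207. 180.]
tray_handle side 0.95 [512. 321.  81.] [195. 198.]
tray_handle side 0.39 [ 592. -306.   -1.] [379. 255.]
scale side 0.93 [ 594. -303.   -2.] [378. 255.]
scale side 0.58 [511. 519.  -4.] [149. 198.]
pan_in side 0.66 [ 599. -301.  101.] [383. 234.]
```

Run:
```python
from h import *
shot("scene","unit1.png",(320,180,480,300),4.9)
shot("scene","scale1.png",(100,190,230,310),5)
go([480,-40,230],90)
```

```text
t 1.25 p [ 221.8 -584.3  231.3] xax [-0.935 -0.355 -0.   ] yax [-0.355  0.935 -0.   ] zax [ 0.  0. -1.] F [0.5 0.4 0.1] w 85.5 j [-0.95  0.38  0.01 -0.   -1.19 -0.26]
shift tool [-0.4345  0.4172  0.0013]
roll (about tool z, down) 20.8 j6 -0.26
```

Run:
```python
from h import *
c=[(42,145),(490,97),(702,378),(168,445)]
P=[at_z("scene",320+u/4.9,180+v/4.9,105)[:2] for u,v in c]
for p in P: print(p.round(1))
P=np.array(P)
print("front mid",(P[0]+P[1])/2, "yaw from y edges", [np.degrees(np.arctan2(*( -(b-a)[0], (b-a)[1]))).round(2) for a,b in ((P[0],P[1]),(P[3],P[2]))],"x edges",[np.degrees(np.arctan2(*(b-a)[::-1])).round(2) for a,b in ((P[0],P[3]),(P[1],P[2]))])
h=[at_z("scene",320+u/4.9,180+v/4.9,90) for u,v in ((146,80),(302,66))]; print(h)
s=[at_z("scene",100+u/5,190+v/5,148)[:2].round(1) for u,v in ((101,118),(393,83),(388,266),(65,308))]; print("pan rim (bl br fr fl)",s)
```

```text
[580.1 181.3]
[597.4 450.1]
[833.2 432.2]
[816.2 164.4]
front mid [588.7398607  315.69971779] yaw from y edges [np.float64(-3.68), np.float64(-3.63)] x edges [np.float64(-4.1), np.float64(-4.34)]
[array([514.11774722, 270.8831835 ,  90.        ]), array([522.70640798, 368.88804928,  90.        ])]
pan rim (bl br fr fl) [array([ 522.3, -371.1]), array([ 527.1, -222.2]), array([ 674.3, -226.9]), array([ 668.8, -372.7])]
```

>>> {"api": "arm_command", "payload": {
  "commands": [-0.035,0.035,0,4,-0.035,0.035,0,4,-0.035,0.035,0,4,-0.035,0.035,0,4,-0.035,0.035,0,4]
}}

```text
clock: 1.75
position: [354.1, -376.2, 229.7]
ee_rot: [0.006, 1.0, -0.0, -0.0]
contact_force: [1.5, -0.5, -0.4]
gripper_width: 85.1
```

>>> {"api": "arm_command", "payload": {
  "commands": [-0.015,0.045,0,0,-0.015,0.045,0,0,-0.015,0.045,0,0,-0.015,0.045,0,0,-0.015,0.045,0,0]
}}

```text
clock: 2.25
position: [436.0, -143.6, 230.7]
ee_rot: [0.006, 1.0, -0.001, 0.002]
contact_force: [1.0, -0.5, 0.5]
gripper_width: 85.5
```

>>> {"api": "arm_command", "payload": {
  "commands": [-0.015,0.04,-0.01,0,-0.015,0.04,-0.01,0,-0.01,0.03,0,0,0,0,0,0,0,0,0,0]
}}

```text
clock: 2.75
position: [479.6, -23.7, 252.8]
ee_rot: [0.001, 1.0, -0.001, 0.004]
contact_force: [-0.6, -0.3, 0.4]
gripper_width: 85.7
```

Run:
```python
from h import *
st(); info=arm.camera_info("wrist")
shot("wrist","w1.png")
find("wrist","knob1",10,info); find("wrist","handle1",4,info)
```

```text
t 2.75 p [479.6 -23.7 252.8] xax [-1.     0.003 -0.008] yax [ 0.003  1.    -0.001] zax [ 0.008 -0.001 -1.   ] F [-0.6 -0.3  0.4] w 85.7 j [ 0.29  0.11 -0.3   0.   -1.14 -1.87]
knob1 wrist 0.98 [ 519. -103.   -5.] [220. 206.]
knob1 wrist 0.94 [425. -86.  -2.] [229. 136.]
knob1 wrist 0.84 [621.  91.  -0.] [355. 273.]
knob1 wrist 0.83 [468.  70.  -1.] [348. 169.]
knob1 wrist 0.79 [600.  13.  -2.] [302. 259.]
knob1 wrist 0.78 [520.   9.  -1.] [301. 207.]
knob1 wrist 0.55 [611. -85.   0.] [236. 267.]
handle1 wrist 0.73 [685. -27.  -5.] [275. 308.]
handle1 wrist 0.67 [ 391. -197.   -2.] [140. 110.]
```

```bash
cat >> h.py <<'E'
def knobs(cam="wrist",info=None,im=None,z=28,name="knob1",save=None):
    """top-face rectangles of knobs from networks' masks; colour check; world centre + yaw"""
    info=info or arm.camera_info(cam); im=arm.get_image(cam) if im is None else im
    hsv=cv2.cvtColor(im,cv2.COLOR_RGB2HSV); out=[]
    for d in arm.regions_of(cam,name)[:12]:
        m=d["mask"].astype(bool)
        if m.sum()<40: continue
        sat=np.median(hsv[...,1][m]); vv=hsv[...,2]
        mm=m.astype(np.uint8)
        # bright top-face part
        if name=="knob1":
            t=np.percentile(vv[m],90)*0.82; mm=(m&(vv>t)).astype(np.uint8)
            mm=cv2.morphologyEx(mm,cv2.MORPH_OPEN,np.ones((3,3),np.uint8))
        cs,_=cv2.findContours(mm,cv2.RETR_EXTERNAL,cv2.CHAIN_APPROX_NONE)
        if not cs: continue
        c=max(cs,key=cv2.contourArea)
        pts=np.array([at_z(cam,u,v,z,info)[:2] for u,v in c[:,0,:]],np.float32)
        r=cv2.minAreaRect(pts)
        v,u=np.argwhere(m).mean(0)
        o=dict(conf=d["confidence"],px=(round(u),round(v)),sat=sat,c=np.round(r[0],1),size=np.round(r[1],1),ang=round(r[2],1))
        out.append(o); print(name,round(o["conf"],2),"px",o["px"],"sat",o["sat"],"c",o["c"],"size",o["size"],"ang",o["ang"])
    return out
E
python3 - <<'E'
from h import *
knobs(); knobs(name="handle1",z=32)
go([518,320,200],0-3.9)
E
```

```text
knob1 0.91 px (303, 213) sat 12.0 c [520.2   9. ] size [30.1 33.4] ang 80.6
knob1 0.85 px (353, 173) sat 191.0 c [467.7  70.3] size [30.3 29.5] ang 32.3
knob1 0.76 px (357, 279) sat 175.0 c [617.6  83.7] size [22.1 35.9] ang 89.7
knob1 0.63 px (306, 267) sat 12.0 c [598.6  14.6] size [32.3 28.9] ang 0.8
knob1 0.58 px (235, 275) sat 12.0 c [611.2 -84. ] size [30.9 30.9] ang 89.9
knob1 0.55 px (222, 136) sat 12.0 c [422.4 -90.3] size [29.4 30. ] ang 4.8
handle1 0.88 px (278, 319) sat 12.0 c [672.2 -23.9] size [127.2  32.8] ang 83.0
handle1 0.69 px (130, 114) sat 13.0 c [ 396.5 -196.1] size [ 15.4 129.1] ang 4.0
t 3.1 p [479.3 -25.2 252.6] xax [-1.     0.006 -0.008] yax [ 0.006  1.    -0.001] zax [ 0.008 -0.001 -1.   ] F [ 1.9 -0.4 -0.1] w 85.6 j [ 0.29  0.11 -0.31  0.   -1.14 -1.87]
shift tool [-0.0363  0.3455  0.0524]
roll (about tool z, down) -86.4 j6 -1.87
```

```bash
cat >> h.py <<'E'
def plan(P,yaw=None,v=0.045,w=8.0,pad=True):
    s,r=st(); d=(np.asarray(P,float)-s["position"])/1000
    a=0
    if yaw is not None:
        cur=np.degrees(np.arctan2(r[1,1],r[0,1])); a=(yaw-cur+90)%180-90
    n=max(int(np.ceil(np.linalg.norm(d)/v)),int(np.ceil(abs(a)/w)),1); nn=n
    print("dist",np.linalg.norm(d).round(3),"yaw change",round(a,1),"rows",n,"j6 est",round(s["joints"][5]+np.radians(a)-(np.arctan2(P[1],P[0])-s["joints"][0]),2))
    rows=[]
    for i in range(n):
        Rz=R.from_rotvec([0,0,np.radians(a)*i/n]).as_matrix()@r
        t=Rz.T@(d/n); rows.append([*t.round(3),round(-a/n,1)])
    while len(rows)%5: rows.append([0,0,0,0])
    for i in range(0,len(rows),5): print([float(x)+0.0 for q in rows[i:i+5] for x in q])
E
python3 - <<'E'
from h import *
plan([518,320,170],-3.9)
E
```

```text
t 3.1 p [479.3 -25.2 252.6] xax [-1.     0.006 -0.008] yax [ 0.006  1.    -0.001] zax [ 0.008 -0.001 -1.   ] F [ 1.9 -0.4 -0.1] w 85.6 j [ 0.29  0.11 -0.31  0.   -1.14 -1.87]
dist 0.357 yaw change 86.4 rows 11 j6 est -0.62
[-0.003, 0.031, 0.007, -7.9, -0.008, 0.031, 0.008, -7.9, -0.012, 0.029, 0.008, -7.9, -0.016, 0.027, 0.008, -7.9, -0.019, 0.025, 0.008, -7.9]
[-0.022, 0.022, 0.008, -7.9, -0.025, 0.019, 0.008, -7.9, -0.028, 0.015, 0.008, -7.9, -0.029, 0.011, 0.008, -7.9, -0.031, 0.007, 0.008, -7.9]
[-0.031, 0.003, 0.008, -7.9, 0.0, 0.0, 0.0, 0.0, 0.0, 0.0, 0.0, 0.0, 0.0, 0.0, 0.0, 0.0, 0.0, 0.0, 0.0, 0.0]
```

>>> {"api": "arm_command", "payload": {
  "commands": [-0.003,0.031,0.006,-7.9,-0.008,0.031,0.006,-7.9,-0.012,0.029,0.006,-7.9,-0.016,0.027,0.006,-7.9,-0.019,0.025,0.006,-7.9],
  "jaw": 0.45
}}

```text
clock: 3.6
position: [497.6, 130.0, 223.2]
ee_rot: [-0.342, 0.94, -0.002, 0.005]
contact_force: [0.3, -0.1, 0.7]
gripper_width: 38.5
```

>>> {"api": "arm_command", "payload": {
  "commands": [-0.022,0.022,0.006,-7.9,-0.025,0.019,0.006,-7.9,-0.028,0.015,0.006,-7.9,-0.03,0.01,0.006,-7.9,-0.031,0.005,0.006,-7.9]
}}

```text
clock: 4.1
position: [515.3, 289.7, 192.0]
ee_rot: [-0.649, 0.761, -0.004, 0.004]
contact_force: [-0.1, 0.1, -0.2]
gripper_width: 38.2
```

Run:
```python
from h import *
plan([518,320,170],-3.9)
info=arm.camera_info("wrist")
shot("wrist","w2.png")
find("wrist","tray_handle",3,info);find("wrist","unit_front",3,info)
```

```text
t 4.1 p [515.3 289.7 192. ] xax [-0.158 -0.987 -0.   ] yax [-0.987  0.158 -0.011] zax [ 0.011 -0.002 -1.   ] F [-0.1  0.1 -0.2] w 38.2 j [ 0.79  0.35 -0.15  0.01 -1.06 -0.95]
dist 0.038 yaw change 5.2 rows 1 j6 est -0.63
[-0.03, 0.002, 0.022, -5.2, 0.0, 0.0, 0.0, 0.0, 0.0, 0.0, 0.0, 0.0, 0.0, 0.0, 0.0, 0.0, 0.0, 0.0, 0.0, 0.0]
tray_handle wrist 0.65 [588. 315. 104.] [198. 256.]
tray_handle wrist 0.64 [516. 319.  87.] [283. 241.]
unit_front wrist 0.85 [584. 315. 103.] [203. 255.]
```

>>> {"api": "arm_command", "payload": {
  "commands": [-0.016,0.0,0.02,-2.6,-0.015,0.001,0.02,-2.6,0,0,0,0,0,0,0,0,0,0,0,0]
}}

```text
clock: 4.75
position: [520.4, 316.0, 152.8]
ee_rot: [-0.678, 0.735, -0.005, 0.004]
contact_force: [-0.3, -0.2, 0.8]
gripper_width: 38.7
```

Run:
```python
from h import *
plan([516,320,67],-3.9)
```

```text
t 4.75 p [520.4 316.  152.8] xax [-0.081 -0.997  0.001] yax [-0.997  0.081 -0.012] zax [ 0.012 -0.002 -1.   ] F [-0.3 -0.2  0.8] w 38.7 j [ 0.82  0.42 -0.15  0.01 -0.99 -0.9 ]
dist 0.086 yaw change 0.7 rows 2 j6 est -0.63
[-0.002, 0.003, 0.043, -0.4, -0.002, 0.003, 0.043, -0.4, 0.0, 0.0, 0.0, 0.0, 0.0, 0.0, 0.0, 0.0, 0.0, 0.0, 0.0, 0.0]
```

>>> {"api": "arm_command", "payload": {
  "commands": [-0.003,0.003,0.03,-0.7,-0.001,0.002,0.03,0,0,0,0.026,0,0,0,0,0,0,0,0,0]
}}

```text
clock: 5.25
position: [521.2, 319.2, 73.3]
ee_rot: [-0.68, 0.733, -0.005, 0.011]
contact_force: [-0.2, 0.0, 0.3]
gripper_width: 38.4
```

>>> {"api": "arm_command", "payload": {
  "commands": [0,0,0,0,0,0,0,0,0,0,0,0,0,0,0,0,0,0,0,0],
  "jaw": 0
}}

```text
clock: 5.75
position: [521.8, 319.4, 76.4]
ee_rot: [-0.679, 0.734, -0.005, 0.013]
contact_force: [-0.4, -0.4, -4.5]
gripper_width: 7.2
```

Run:
```python
from h import *
s,r=st(); p=s["position"]
f=np.array([586,315]); x=np.array([np.cos(np.radians(-3.9)),np.sin(np.radians(-3.9))])
print("out now",-(p[:2]-f)@x-45)
plan(p-np.array([x[0],x[1],0])*143,-3.9,v=0.03)
```

```text
t 5.75 p [521.8 319.4  76.4] xax [-0.076 -0.997 -0.013] yax [-0.997  0.077 -0.025] zax [ 0.026  0.011 -1.   ] F [-0.4 -0.4 -4.5] w 7.2 j [ 0.82  0.5  -0.24  0.02 -0.8  -0.91]
out now 19.34682597201386
t 5.75 p [521.8 319.4  76.4] xax [-0.076 -0.997 -0.013] yax [-0.997  0.077 -0.025] zax [ 0.026  0.011 -1.   ] F [-0.4 -0.4 -4.5] w 7.2 j [ 0.82  0.5  -0.24  0.02 -0.8  -0.91]
dist 0.143 yaw change 0.5 rows 5 j6 est -0.79
[0.0, 0.029, -0.001, -0.1, 0.0, 0.029, -0.001, -0.1, 0.0, 0.029, -0.001, -0.1, 0.0, 0.029, -0.001, -0.1, 0.0, 0.029, -0.001, -0.1]
```

>>> {"api": "arm_command", "payload": {
  "commands": [0,0,0,0,0,0,0,0,0,0,0.006,0,0,0,0.006,0,0,0,0.006,0],
  "jaw": 0.45
}}

```text
clock: 6.25
position: [524.6, 321.5, 61.2]
ee_rot: [-0.68, 0.733, -0.005, 0.017]
contact_force: [-0.3, 0.2, 0.7]
gripper_width: 38.2
```

Run:
```python
from h import *
st()
shot("wrist","w3.png"); shot("side","s3.png",(150,140,290,245),5)
```

```text
t 6.25 p [524.6 321.5  61.2] xax [-0.075 -0.997 -0.017] yax [-0.997  0.076 -0.031] zax [ 0.032  0.015 -0.999] F [-0.3  0.2  0.7] w 38.2 j [ 0.82  0.52 -0.26  0.02 -0.76 -0.91]
```

>>> {"api": "arm_command", "payload": {
  "commands": [0,0,0,0,0,0,0,0,0,0,0,0,0,0,0,0,0,0,0,0],
  "jaw": 0
}}

```text
clock: 6.85
position: [523.8, 320.7, 59.8]
ee_rot: [-0.68, 0.733, -0.005, 0.015]
contact_force: [0.4, 0.9, -0.3]
gripper_width: 8.3
```

>>> {"api": "arm_command", "payload": {
  "commands": [0,0.01,0,0,0,0.025,0,0,0,0.03,0,0,0,0.03,0,0,0,0.025,0,0]
}}

```text
clock: 7.35
position: [406.8, 329.4, 59.7]
ee_rot: [-0.679, 0.734, -0.008, 0.02]
contact_force: [3.2, -0.5, 2.2]
gripper_width: 8.2
```

Run:
```python
from h import *
st()
shot("side","s4.png",(110,120,310,270),4)
find("side","tray_handle",2)
```

```text
t 7.35 p [406.8 329.4  59.7] xax [-0.077 -0.997 -0.018] yax [-0.996  0.078 -0.038] zax [ 0.039  0.015 -0.999] F [ 3.2 -0.5  2.2] w 8.2 j [ 1.01  0.39 -0.5   0.04 -0.64 -1.12]
tray_handle side 0.94 [402. 329.  81.] [176. 220.]
tray_handle side 0.31 [579. 312. 102.] [206. 181.]
```

>>> {"api": "arm_command", "payload": {
  "commands": [0,0.01,0,0,0,0.01,0,0,0,0.008,0,0,0,0,0,0,0,0,0,0]
}}

```text
clock: 7.95
position: [375.3, 331.7, 59.7]
ee_rot: [-0.68, 0.733, -0.007, 0.019]
contact_force: [1.4, -1.8, 2.3]
gripper_width: 8.2
```

>>> {"api": "arm_command", "payload": {
  "commands": [0,0,0,0,0,0,0,0,0,0,-0.03,0,0,0,-0.05,0,0,0,-0.05,0],
  "jaw": 0.45
}}

```text
clock: 8.45
position: [368.4, 326.1, 184.4]
ee_rot: [-0.679, 0.734, -0.009, 0.009]
contact_force: [0.8, 1.0, 0.3]
gripper_width: 38.2
```

Run:
```python
from h import *
st()
i=arm.camera_info("side"); shot("side","s5.png")
find("side","tray_handle",2); find("side","tray_in",2)
shot("scene","sc5.png"); find("scene","tray_handle",2); find("scene","tray_in",2)
knobs("scene")
```

```text
t 8.45 p [368.4 326.1 184.4] xax [-0.078 -0.997 -0.001] yax [-0.997  0.078 -0.027] zax [ 0.027 -0.001 -1.   ] F [0.8 1.  0.3] w 38.2 j [ 1.07  0.19 -0.4   0.03 -0.96 -1.17]
tray_handle side 0.86 [372. 330.  79.] [171. 227.]
tray_in side 0.69 [529. 316.  18.] [200. 207.]
tray_in side 0.65 [327. 366.   2.] [158. 248.]
tray_handle scene 0.75 [371. 328.  84.] [350. 171.]
tray_handle scene 0.72 [599.  13.  -2.] [272. 252.]
tray_in scene 0.76 [530. 320.  20.] [365. 216.]
knob1 0.6 px (264, 229) sat 12.0 c [506.    2.8] size [6.  9.7] ang 79.2
knob1 0.59 px (300, 247) sat 134.0 c [622.1  81.8] size [14.3 12.3] ang 76.6
knob1 0.51 px (281, 216) sat 182.0 c [469.   67.9] size [21.8 25.3] ang 76.7
knob1 0.45 px (238, 255) sat 10.0 c [614.8 -84.5] size [32.6 35.8] ang 82.9
knob1 0.42 px (150, 240) sat 10.0 c [ 493.4 -342.4] size [115.  71.] ang 89.0
```

```bash
sed -i 's/a=(yaw-cur+90)%180-90$/a=(yaw-cur+180)%360-180/' h.py
python3 - <<'E'
from h import *
plan([490,9,200],81,w=8.4)
E
```

```text
t 8.85 p [368.2 326.  182.2] xax [-0.078 -0.997 -0.001] yax [-0.997  0.078 -0.027] zax [ 0.026 -0.002 -1.   ] F [ 0.1 -0.4  0.2] w 38.4 j [ 1.07  0.19 -0.41  0.03 -0.96 -1.17]
dist 0.34 yaw change -94.5 rows 12 j6 est -1.76
[0.026, -0.012, -0.001, 7.9, 0.024, -0.016, -0.001, 7.9, 0.021, -0.019, -0.001, 7.9, 0.019, -0.021, -0.001, 7.9, 0.015, -0.024, -0.001, 7.9]
[0.012, -0.026, -0.001, 7.9, 0.008, -0.027, -0.001, 7.9, 0.005, -0.028, -0.001, 7.9, 0.001, -0.028, -0.001, 7.9, -0.003, -0.028, -0.001, 7.9]
[-0.007, -0.027, -0.001, 7.9, -0.011, -0.026, -0.001, 7.9, 0.0, 0.0, 0.0, 0.0, 0.0, 0.0, 0.0, 0.0, 0.0, 0.0, 0.0, 0.0]
```

>>> {"api": "arm_command", "payload": {
  "commands": [0.026,-0.012,-0.004,7.9,0.024,-0.016,-0.004,7.9,0.021,-0.019,-0.004,7.9,0.019,-0.021,-0.003,7.9,0.015,-0.024,-0.003,7.9],
  "jaw": 0.65
}}

```text
clock: 9.35
position: [416.9, 189.0, 195.2]
ee_rot: [-0.381, 0.924, -0.009, 0.005]
contact_force: [0.3, 0.3, -0.4]
gripper_width: 55.4
```

>>> {"api": "arm_command", "payload": {
  "commands": [0.012,-0.026,0,7.9,0.008,-0.027,0,7.9,0.005,-0.028,0,7.9,0.001,-0.028,0,7.9,-0.003,-0.028,0,7.9]
}}

```text
clock: 9.85
position: [462.1, 48.3, 192.1]
ee_rot: [-0.032, 0.999, -0.01, 0.003]
contact_force: [-0.4, 0.7, -0.7]
gripper_width: 55.5
```

>>> {"api": "arm_command", "payload": {
  "commands": [-0.007,-0.027,0,7.9,-0.011,-0.026,0,7.9,0,0,0,0,0,0,0,0,0,0,0,0]
}}

```text
clock: 10.35
position: [478.3, -10.7, 186.9]
ee_rot: [0.114, 0.993, -0.013, -0.002]
contact_force: [0.4, 0.3, -0.5]
gripper_width: 55.7
```

Run:
```python
from h import *
s,r=st(); info=arm.camera_info("wrist")
shot("wrist","w6.png"); k=knobs(info=info); find("wrist","knob1",8,info)
```

```text
t 10.35 p [478.3 -10.7 186.9] xax [-0.974  0.227  0.001] yax [ 0.227  0.974 -0.026] zax [-0.007 -0.025 -1.   ] F [ 0.4  0.3 -0.5] w 55.7 j [ 0.33  0.18 -0.41  0.03 -0.99 -2.15]
knob1 0.94 px (192, 160) sat 12.0 c [421.9 -87.4] size [30.3 24.7] ang 4.1
knob1 0.94 px (356, 169) sat 190.0 c [467.9  70.6] size [30.9 30.3] ang 33.5
knob1 0.93 px (307, 229) sat 12.0 c [520.3   8.3] size [30.6 30.9] ang 79.3
knob1 0.88 px (321, 289) sat 12.0 c [597.7  10.7] size [31.  23.4] ang 0.8
knob1 0.82 px (207, 244) sat 12.0 c [ 516.4 -103.7] size [29.9 30.9] ang 74.8
knob1 0.77 px (395, 288) sat 174.0 c [616.   91.8] size [29.8 25.7] ang 62.1
knob1 0.58 px (246, 314) sat 12.0 c [610.7 -83.8] size [31.8 29.9] ang 0.8
knob1 wrist 0.95 [421. -89.  -1.] [200. 156.]
knob1 wrist 0.89 [603.  12.  -1.] [322. 283.]
knob1 wrist 0.84 [520.   9.  -2.] [305. 220.]
knob1 wrist 0.82 [611. -83.  -3.] [249. 301.]
knob1 wrist 0.81 [618.  88.  -1.] [385. 281.]
knob1 wrist 0.74 [467.  70.  -0.] [351. 164.]
knob1 wrist 0.68 [ 519. -103.   -5.] [214. 239.]
```

Run:
```python
from h import *
plan([520.3,8.5,50],79.3)
```

```text
t 10.55 p [478.6 -10.1 187.7] xax [-0.974  0.226 -0.   ] yax [ 0.226  0.974 -0.025] zax [-0.005 -0.024 -1.   ] F [-0.2  0.8 -0.5] w 55.9 j [ 0.33  0.18 -0.41  0.03 -0.99 -2.15]
dist 0.145 yaw change 2.4 rows 4 j6 est -1.79
[-0.009, 0.008, 0.034, -0.6, -0.009, 0.008, 0.034, -0.6, -0.009, 0.008, 0.034, -0.6, -0.009, 0.007, 0.034, -0.6, 0.0, 0.0, 0.0, 0.0]
```

>>> {"api": "arm_command", "payload": {
  "commands": [-0.012,0.01,0.034,-0.6,-0.012,0.01,0.034,-0.6,-0.012,0.01,0.034,-0.6,0,0,0.034,-0.6,0,0,0,0]
}}

```text
clock: 11.05
position: [524.5, 12.8, 50.7]
ee_rot: [0.089, 0.996, -0.011, 0.004]
contact_force: [-1.0, -0.9, -0.3]
gripper_width: 55.6
```

Run:
```python
from h import *
plan([520.3,8.5,4],79.3)
shot("wrist","w7.png")
```

```text
t 11.05 p [524.5  12.8  50.7] xax [-0.984  0.176 -0.009] yax [ 0.176  0.984 -0.02 ] zax [ 0.006 -0.022 -1.   ] F [-1.  -0.9 -0.3] w 55.6 j [ 0.35  0.42 -0.48  0.04 -0.67 -2.12]
dist 0.047 yaw change -0.5 rows 2 j6 est -1.8
[0.002, -0.002, 0.023, 0.3, 0.002, -0.002, 0.023, 0.3, 0.0, 0.0, 0.0, 0.0, 0.0, 0.0, 0.0, 0.0, 0.0, 0.0, 0.0, 0.0]
```

>>> {"api": "arm_command", "payload": {
  "commands": [0.002,-0.002,0.016,0,0.001,-0.001,0.014,0,0,0,0.01,0,0,0,0.003,0,0,0,0,0]
}}

```text
clock: 11.6
position: [530.5, 13.0, 18.5]
ee_rot: [0.086, 0.996, -0.007, 0.015]
contact_force: [-0.3, 0.1, 0.5]
gripper_width: 55.6
```

Run:
```python
from h import *
plan([520.3,8.5,4],79.3)
shot("wrist","w8.png")
```

```text
t 11.6 p [530.5  13.   18.5] xax [-0.985  0.171 -0.031] yax [ 0.171  0.985 -0.012] zax [ 0.028 -0.017 -0.999] F [-0.3  0.1  0.5] w 55.6 j [ 0.35  0.47 -0.51  0.05 -0.57 -2.13]
dist 0.018 yaw change -0.9 rows 1 j6 est -1.81
[0.01, -0.006, 0.014, 0.9, 0.0, 0.0, 0.0, 0.0, 0.0, 0.0, 0.0, 0.0, 0.0, 0.0, 0.0, 0.0, 0.0, 0.0, 0.0, 0.0]
```

>>> {"api": "arm_command", "payload": {
  "commands": [0.005,-0.003,0.005,0.5,0.004,-0.002,0.005,0.4,0.003,-0.002,0.005,0,0.001,-0.001,0.004,0,0,0,0.002,0]
}}

```text
clock: 12.15
position: [516.8, 7.0, -2.1]
ee_rot: [0.094, 0.995, -0.006, 0.017]
contact_force: [0.4, -0.4, -0.5]
gripper_width: 55.5
```

Run:
```python
from h import *
plan([520.3,8.5,4],79.3)
```

```text
t 12.15 p [516.8   7.   -2.1] xax [-0.982  0.187 -0.035] yax [ 0.188  0.982 -0.009] zax [ 0.033 -0.016 -0.999] F [ 0.4 -0.4 -0.5] w 55.5 j [ 0.34  0.49 -0.57  0.05 -0.49 -2.15]
dist 0.007 yaw change 0.1 rows 1 j6 est -1.82
[-0.003, 0.002, -0.006, -0.1, 0.0, 0.0, 0.0, 0.0, 0.0, 0.0, 0.0, 0.0, 0.0, 0.0, 0.0, 0.0, 0.0, 0.0, 0.0, 0.0]
```

>>> {"api": "arm_command", "payload": {
  "commands": [-0.001,0,-0.003,0,-0.001,0,-0.003,0,-0.001,0,-0.001,0,0,0,0,0,0,0,0,0]
}}

```text
clock: 12.65
position: [520.5, 6.6, 5.5]
ee_rot: [0.094, 0.995, -0.006, 0.017]
contact_force: [-0.5, -0.5, -0.6]
gripper_width: 55.6
```

>>> {"api": "arm_command", "payload": {
  "commands": [0,0,0,0,0,0,0,0,0,0,0,0,0,0,0,0,0,0,0,0],
  "jaw": 0.2
}}

```text
clock: 13.15
position: [520.8, 6.7, 5.9]
ee_rot: [0.094, 0.995, -0.006, 0.018]
contact_force: [-0.9, 0.6, 0.8]
gripper_width: 30.9
```

Run:
```python
from h import *
plan([598-45,-298,210],90)
```

```text
t 13.15 p [520.8   6.7   5.9] xax [-0.982  0.187 -0.036] yax [ 0.187  0.982 -0.009] zax [ 0.034 -0.015 -0.999] F [-0.9  0.6  0.8] w 30.9 j [ 0.34  0.48 -0.55  0.05 -0.51 -2.14]
dist 0.368 yaw change 10.8 rows 9 j6 est -1.12
[-0.011, -0.033, -0.022, -1.2, -0.01, -0.033, -0.022, -1.2, -0.009, -0.033, -0.022, -1.2, -0.009, -0.033, -0.022, -1.2, -0.008, -0.033, -0.022, -1.2]
[-0.007, -0.034, -0.022, -1.2, -0.006, -0.034, -0.022, -1.2, -0.006, -0.034, -0.022, -1.2, -0.005, -0.034, -0.022, -1.2, 0.0, 0.0, 0.0, 0.0]
```

>>> {"api": "arm_command", "payload": {
  "commands": [0,0,-0.045,0,0,0,-0.045,0,-0.01,-0.03,-0.035,-1.5,-0.01,-0.035,-0.035,-1.5,-0.01,-0.04,-0.02,-1.5],
  "jaw": 0
}}

```text
clock: 13.65
position: [524.9, -98.5, 187.9]
ee_rot: [0.049, 0.999, -0.01, 0.009]
contact_force: [1.6, 1.0, -1.5]
gripper_width: 30.6
```

>>> {"api": "arm_command", "payload": {
  "commands": [-0.008,-0.045,0,-1.5,-0.007,-0.045,0,-1.5,-0.006,-0.045,0,-1.2,-0.005,-0.04,0,-1.2,0,-0.025,0,0]
}}

```text
clock: 14.15
position: [540.8, -308.1, 195.9]
ee_rot: [0.0, 1.0, -0.009, 0.013]
contact_force: [0.5, -0.0, -1.0]
gripper_width: 30.9
```

Run:
```python
from h import *
plan([598-45,-298,118],90)
info=arm.camera_info("wrist"); shot("wrist","w9.png"); find("wrist","pan_in",2,info); find("wrist","scale",2,info)
```

```text
t 14.15 p [ 540.8 -308.1  195.9] xax [-1.    -0.    -0.025] yax [ 0.     1.    -0.019] zax [ 0.025 -0.019 -1.   ] F [ 0.5 -0.  -1. ] w 30.9 j [-0.25  0.39 -0.08  0.01 -1.07 -1.32]
dist 0.079 yaw change 0.0 rows 2 j6 est -1.08
[-0.005, 0.006, 0.039, 0.0, -0.005, 0.006, 0.039, 0.0, 0.0, 0.0, 0.0, 0.0, 0.0, 0.0, 0.0, 0.0, 0.0, 0.0, 0.0, 0.0]
scale wrist 0.86 [ 594. -299.   -2.] [288. 227.]
```

>>> {"api": "arm_command", "payload": {
  "commands": [-0.004,0.003,0.018,0,-0.003,0.003,0.018,0,-0.002,0.002,0.014,0,-0.001,0.001,0.01,0,0,0,0.006,0]
}}

```text
clock: 14.8
position: [551.7, -293.8, 127.2]
ee_rot: [-0.001, 1.0, -0.008, 0.012]
contact_force: [0.5, -0.6, -1.5]
gripper_width: 30.8
```

Run:
```python
from h import *
plan([598-45,-298,118],90)
print([at_z("wrist",u,v,148).round(1) for u,v in ((183,203),(405,205))])
```

```text
t 14.8 p [ 551.7 -293.8  127.2] xax [-1.    -0.002 -0.024] yax [-0.001  1.    -0.016] zax [ 0.024 -0.016 -1.   ] F [ 0.5 -0.6 -1.5] w 30.8 j [-0.23  0.46 -0.16  0.01 -0.93 -1.35]
dist 0.01 yaw change -0.1 rows 1 j6 est -1.08
[-0.001, -0.004, 0.009, 0.1, 0.0, 0.0, 0.0, 0.0, 0.0, 0.0, 0.0, 0.0, 0.0, 0.0, 0.0, 0.0, 0.0, 0.0, 0.0, 0.0]
[array([ 510.9, -332. ,  148. ]), array([ 511.2, -239.8,  148. ])]
```

>>> {"api": "arm_command", "payload": {
  "commands": [0,-0.001,0.003,0,0,-0.001,0.003,0,0,0,0.002,0,0,0,0,0,0,0,0,0]
}}

```text
clock: 15.3
position: [552.3, -295.4, 119.6]
ee_rot: [-0.001, 1.0, -0.008, 0.012]
contact_force: [-0.1, 0.1, -0.9]
gripper_width: 30.9
```

>>> {"api": "arm_command", "payload": {
  "commands": [0,0,0,0,0,0,0,0,0,0,0,0,0,0,-0.02,0,0,0,-0.045,0],
  "jaw": 0.55
}}

```text
clock: 15.8
position: [547.8, -293.6, 180.8]
ee_rot: [-0.001, 1.0, -0.006, 0.007]
contact_force: [1.0, -0.8, -0.3]
gripper_width: 46.9
```

>>> {"api": "arm_command", "payload": {
  "commands": [0.01,0.02,-0.03,0,0.01,0.03,0,0,0.01,0.04,0,0,0.01,0.04,0,0,0.01,0.03,0,0]
}}

```text
clock: 16.3
position: [501.0, -133.6, 217.1]
ee_rot: [0.002, 1.0, -0.009, 0.017]
contact_force: [-0.1, 0.4, -0.3]
gripper_width: 47.1
```

Run:
```python
from h import *
s,r=st(); info=arm.camera_info("wrist")
shot("wrist","w10.png"); k=knobs(info=info)
shot("scene","sc10.png",(100,170,360,330),3)
```

```text
t 16.3 p [ 501.  -133.6  217.1] xax [-0.999  0.004 -0.034] yax [ 0.005  1.    -0.019] zax [ 0.033 -0.019 -0.999] F [-0.1  0.4 -0.3] w 47.1 j [ 0.07  0.2  -0.31  0.02 -1.04 -1.65]
knob1 0.82 px (303, 199) sat 11.0 c [ 518.8 -105.7] size [31.7 31.5] ang 75.8
knob1 0.71 px (395, 262) sat 11.0 c [599.9  10.1] size [30.3 30.1] ang 0.1
knob1 0.69 px (313, 271) sat 11.0 c [612.5 -91.9] size [31.1 21.1] ang 1.5
knob1 0.69 px (452, 275) sat 174.0 c [620.3  86.4] size [30.9 31.5] ang 62.0
knob1 0.63 px (460, 156) sat 190.0 c [470.1  66.4] size [31.7 29.5] ang 31.9
knob1 0.56 px (102, 262) sat 13.0 c [ 606.2 -363.6] size [44.2 41.9] ang 0.6
```

Run:
```python
from h import *
plan([518,-105,45],75.8)
```

```text
t 16.5 p [ 501.6 -134.6  217.2] xax [-0.999  0.003 -0.033] yax [ 0.003  1.    -0.019] zax [ 0.033 -0.019 -0.999] F [-0.8 -0.1 -0.3] w 46.8 j [ 0.06  0.2  -0.3   0.02 -1.04 -1.65]
dist 0.175 yaw change -14.0 rows 4 j6 est -1.63
[-0.003, 0.008, 0.043, 3.5, -0.002, 0.008, 0.043, 3.5, -0.002, 0.009, 0.043, 3.5, -0.001, 0.009, 0.043, 3.5, 0.0, 0.0, 0.0, 0.0]
```

>>> {"api": "arm_command", "payload": {
  "commands": [-0.003,0.008,0.038,3.5,-0.002,0.008,0.038,3.5,-0.001,0.008,0.038,3.5,0,0.005,0.03,3,0,0,0.02,1],
  "jaw": 0.65
}}

```text
clock: 17.0
position: [524.7, -113.2, 53.4]
ee_rot: [0.135, 0.99, -0.007, 0.026]
contact_force: [-0.6, 0.9, -1.0]
gripper_width: 56.0
```

Run:
```python
from h import *
plan([518,-105,5],75.8)
info=arm.camera_info("wrist"); shot("wrist","w11.png"); k=knobs(info=info)
```

```text
t 17.0 p [ 524.7 -113.2   53.4] xax [-0.962  0.268 -0.054] yax [ 0.269  0.963 -0.006] zax [ 0.051 -0.021 -0.999] F [-0.6  0.9 -1. ] w 56.0 j [ 0.1   0.42 -0.49  0.04 -0.62 -1.98]
dist 0.05 yaw change 1.4 rows 2 j6 est -1.65
[0.006, 0.003, 0.024, -0.7, 0.006, 0.003, 0.024, -0.7, 0.0, 0.0, 0.0, 0.0, 0.0, 0.0, 0.0, 0.0, 0.0, 0.0, 0.0, 0.0]
knob1 0.94 px (549, 73) sat 195.0 c [463.5  47.8] size [9.3 7.7] ang 0.6
knob1 0.81 px (290, 233) sat 13.0 c [ 520.4 -103.6] size [31.8 31.9] ang 75.4
knob1 0.79 px (490, 295) sat 11.0 c [602.5  15.6] size [33.7 30.2] ang 1.2
knob1 0.75 px (265, 58) sat 10.0 c [424.1 -91.5] size [30.2 30.6] ang 4.9
knob1 0.62 px (334, 336) sat 12.0 c [609.  -92.4] size [ 6.8 20.3] ang 78.2
```

>>> {"api": "arm_command", "payload": {
  "commands": [0.003,0.002,0.009,-0.4,0.003,0.002,0.009,-0.4,0.002,0.001,0.009,-0.3,0.001,0.001,0.009,0,0,0,0.006,0]
}}

```text
clock: 17.65
position: [523.3, -106.6, 14.0]
ee_rot: [0.124, 0.992, -0.006, 0.031]
contact_force: [0.4, 0.6, 0.6]
gripper_width: 55.5
```

Run:
```python
from h import *
plan([519,-104,5],75.6)
```

```text
t 17.65 p [ 523.3 -106.6   14. ] xax [-0.967  0.246 -0.064] yax [ 0.247  0.969 -0.005] zax [ 0.061 -0.021 -0.998] F [0.4 0.6 0.6] w 55.5 j [ 0.12  0.47 -0.54  0.06 -0.5  -1.99]
dist 0.01 yaw change -0.1 rows 1 j6 est -1.67
[0.005, 0.002, 0.009, 0.1, 0.0, 0.0, 0.0, 0.0, 0.0, 0.0, 0.0, 0.0, 0.0, 0.0, 0.0, 0.0, 0.0, 0.0, 0.0, 0.0]
```

>>> {"api": "arm_command", "payload": {
  "commands": [0.002,0.001,0.003,0,0.001,0.001,0.003,0,0.001,0,0.002,0,0,0,0,0,0,0,0,0]
}}

```text
clock: 18.15
position: [520.1, -103.5, 4.4]
ee_rot: [0.124, 0.992, -0.007, 0.031]
contact_force: [0.2, -0.0, -0.6]
gripper_width: 55.5
```

>>> {"api": "arm_command", "payload": {
  "commands": [0,0,0,0,0,0,0,0,0,0,0,0,0,0,0,0,0,0,0,0],
  "jaw": 0
}}

```text
clock: 18.65
position: [520.5, -103.5, 5.1]
ee_rot: [0.124, 0.992, -0.006, 0.032]
contact_force: [-0.3, 0.7, -0.4]
gripper_width: 30.6
```

>>> {"api": "arm_command", "payload": {
  "commands": [0,0,-0.04,0,0,0,-0.05,0,0,0,-0.05,-3,0,-0.02,-0.045,-3.5,-0.01,-0.03,0,-3.5]
}}

```text
clock: 19.15
position: [509.7, -149.7, 195.6]
ee_rot: [0.032, 0.999, -0.011, 0.027]
contact_force: [1.6, 0.5, -1.4]
gripper_width: 30.8
```

Run:
```python
from h import *
plan([598,-297,190],90)
```

```text
t 19.15 p [ 509.7 -149.7  195.6] xax [-0.997  0.063 -0.055] yax [ 0.064  0.998 -0.019] zax [ 0.053 -0.023 -0.998] F [ 1.6  0.5 -1.4] w 30.8 j [ 0.03  0.23 -0.33  0.03 -0.96 -1.68]
dist 0.172 yaw change 3.7 rows 4 j6 est -1.13
[-0.024, -0.035, 0.003, -0.9, -0.024, -0.036, 0.003, -0.9, -0.023, -0.036, 0.003, -0.9, -0.023, -0.036, 0.003, -0.9, 0.0, 0.0, 0.0, 0.0]
```

>>> {"api": "arm_command", "payload": {
  "commands": [-0.022,-0.035,0.002,-0.9,-0.022,-0.035,0.002,-0.9,-0.02,-0.033,0.002,-0.9,-0.015,-0.025,0.002,-0.9,-0.008,-0.014,0,0]
}}

```text
clock: 19.65
position: [593.1, -301.1, 198.2]
ee_rot: [-0.001, 1.0, -0.011, 0.029]
contact_force: [-0.1, 0.4, -1.0]
gripper_width: 31.2
```

Run:
```python
from h import *
plan([598,-297,118],90)
shot("wrist","w12.png")
```

```text
t 19.65 p [ 593.1 -301.1  198.2] xax [-0.998 -0.004 -0.059] yax [-0.002  1.    -0.022] zax [ 0.059 -0.022 -0.998] F [-0.1  0.4 -1. ] w 31.2 j [-0.22  0.44  0.01  0.01 -1.08 -1.35]
dist 0.08 yaw change -0.1 rows 2 j6 est -1.11
[0.0, 0.003, 0.04, 0.1, 0.0, 0.003, 0.04, 0.1, 0.0, 0.0, 0.0, 0.0, 0.0, 0.0, 0.0, 0.0, 0.0, 0.0, 0.0, 0.0]
```

>>> {"api": "arm_command", "payload": {
  "commands": [0,0.001,0.018,0,0,0.001,0.02,0,0,0.001,0.016,0,0,0,0.01,0,0,0,0.006,0]
}}

```text
clock: 20.2
position: [597.6, -302.2, 124.5]
ee_rot: [0.001, 1.0, -0.011, 0.029]
contact_force: [0.5, 0.7, -0.7]
gripper_width: 30.7
```

Run:
```python
from h import *
plan([598,-297,114],90)
```

```text
t 20.2 p [ 597.6 -302.2  124.5] xax [-0.998  0.001 -0.059] yax [ 0.002  1.    -0.022] zax [ 0.059 -0.022 -0.998] F [ 0.5  0.7 -0.7] w 30.7 j [-0.22  0.51 -0.07  0.01 -0.93 -1.35]
dist 0.012 yaw change 0.1 rows 1 j6 est -1.12
[0.0, 0.005, 0.01, -0.1, 0.0, 0.0, 0.0, 0.0, 0.0, 0.0, 0.0, 0.0, 0.0, 0.0, 0.0, 0.0, 0.0, 0.0, 0.0, 0.0]
```

>>> {"api": "arm_command", "payload": {
  "commands": [0,0.001,0.004,0,0,0.001,0.004,0,0,0,0.003,0,0,0,0,0,0,0,0,0]
}}

```text
clock: 20.7
position: [598.8, -300.0, 113.8]
ee_rot: [0.0, 0.999, -0.011, 0.03]
contact_force: [-0.8, 0.0, -0.0]
gripper_width: 30.8
```

>>> {"api": "arm_command", "payload": {
  "commands": [0,0,0,0,0,0,0,0,0,0,0,0,0,0,-0.02,0,0,0,-0.045,0],
  "jaw": 0.55
}}

```text
clock: 21.2
position: [592.1, -297.6, 174.5]
ee_rot: [0.001, 1.0, -0.009, 0.025]
contact_force: [0.7, -0.5, 0.0]
gripper_width: 46.9
```

>>> {"api": "arm_command", "payload": {
  "commands": [0.0,0.02,-0.03,0,0.0,0.03,0,0,0.0,0.04,0,0,0.0,0.04,0,0,0.0,0.04,0,0]
}}

```text
clock: 21.7
position: [595.1, -128.5, 212.2]
ee_rot: [0.005, 0.999, -0.012, 0.034]
contact_force: [0.7, -0.1, -0.6]
gripper_width: 46.8
```

Run:
```python
from h import *
s,r=st(); info=arm.camera_info("wrist")
shot("wrist","w13.png"); k=knobs(info=info)
shot("scene","sc13.png",(100,170,360,330),3)
```

```text
t 21.7 p [ 595.1 -128.5  212.2] xax [-0.998  0.009 -0.069] yax [ 0.011  1.    -0.024] zax [ 0.069 -0.025 -0.997] F [ 0.7 -0.1 -0.6] w 46.8 j [ 0.07  0.34 -0.13  0.03 -1.04 -1.67]
knob1 0.87 px (466, 199) sat 173.0 c [619.9  84.2] size [31.6 31.2] ang 61.5
knob1 0.84 px (315, 9) sat 11.0 c [432.3 -95.7] size [29.8 12.9] ang 89.3
knob1 0.8 px (315, 193) sat 11.0 c [611.6 -90. ] size [31.8 29.4] ang 1.0
knob1 0.74 px (74, 154) sat 11.0 c [ 565.5 -363.2] size [41.3 41.7] ang 0.2
knob1 0.74 px (402, 182) sat 11.0 c [598.9   8.2] size [30.9 30.2] ang 1.3
knob1 0.63 px (477, 53) sat 187.0 c [468.8  64.6] size [30.1 29.8] ang 32.2
```

Run:
```python
from h import *
s,r=st(); info=arm.camera_info("wrist"); k=knobs(info=info)
plan([605,-85,60],91,v=0.04)
```

```text
t 21.9 p [ 595.3 -128.7  212.1] xax [-0.998  0.006 -0.068] yax [ 0.008  1.    -0.025] zax [ 0.068 -0.025 -0.997] F [-0.2  0.4  0.5] w 46.9 j [ 0.07  0.34 -0.13  0.03 -1.04 -1.66]
knob1 0.95 px (321, 9) sat 10.0 c [432.4 -90.9] size [29.8 12.9] ang 89.5
knob1 0.89 px (471, 199) sat 174.0 c [619.   89.5] size [30.9 30.5] ang 61.3
knob1 0.88 px (483, 53) sat 187.0 c [468.2  69.3] size [30.5 29.7] ang 32.8
knob1 0.87 px (407, 182) sat 12.0 c [599.   13.7] size [31.9 30.8] ang 5.4
knob1 0.63 px (320, 193) sat 12.0 c [611.7 -83.8] size [31.6 31. ] ang 1.5
knob1 0.57 px (86, 205) sat 12.0 c [ 627.  -363.7] size [41.5 43.6] ang 88.9
knob1 0.56 px (79, 154) sat 11.0 c [ 566.3 -356.3] size [42.4 40.8] ang 89.6
knob1 0.23 px (98, 202) sat 12.0 c [ 601.4 -396.7] size [57.4 73.9] ang 88.4
t 22.0 p [ 595.2 -130.2  211.7] xax [-0.998  0.009 -0.068] yax [ 0.01   1.    -0.025] zax [ 0.067 -0.025 -0.997] F [ 0.5 -0.2  0.1] w 46.9 j [ 0.06  0.34 -0.13  0.03 -1.04 -1.66]
dist 0.159 yaw change 1.6 rows 4 j6 est -1.43
[0.0, 0.012, 0.038, -0.4, 0.0, 0.012, 0.038, -0.4, 0.0, 0.012, 0.038, -0.4, 0.0, 0.012, 0.038, -0.4, 0.0, 0.0, 0.0, 0.0]
```

>>> {"api": "arm_command", "payload": {
  "commands": [0,0.012,0.036,-0.4,0,0.012,0.036,-0.4,0,0.01,0.036,-0.4,-0.002,0.008,0.03,-0.4,-0.002,0.002,0.01,0],
  "jaw": 0.65
}}

```text
clock: 22.5
position: [613.4, -96.5, 62.8]
ee_rot: [-0.004, 0.999, -0.014, 0.039]
contact_force: [-0.2, 0.8, -0.1]
gripper_width: 55.4
```

>>> {"api": "arm_command", "payload": {
  "commands": [0,0,0.002,0,0,0,0,0,0,0,0,0,0,0,0,0,0,0,0,0]
}}

```text
clock: 23.0
position: [616.1, -99.8, 64.2]
ee_rot: [-0.002, 0.999, -0.014, 0.042]
contact_force: [0.4, 0.2, 0.8]
gripper_width: 55.5
```

Run:
```python
from h import *
s,r=st(); info=arm.camera_info("wrist"); k=knobs(info=info)
plan([611.5,-84,5],91.5,v=0.01)
```

```text
t 23.0 p [616.1 -99.8  64.2] xax [-0.997 -0.006 -0.083] yax [-0.003  1.    -0.028] zax [ 0.083 -0.028 -0.996] F [0.4 0.2 0.8] w 55.5 j [ 0.12  0.51 -0.29  0.06 -0.7  -1.73]
knob1 0.91 px (302, 227) sat 11.0 c [611.2 -83.7] size [31.1 29.5] ang 0.8
knob1 0.8 px (457, 211) sat 11.0 c [598.9  13.1] size [31. 30.] ang 0.9
knob1 0.72 px (37, 231) sat 12.0 c [ 619.5 -249.4] size [ 73.2 200.3] ang 70.6
knob1 0.62 px (544, 238) sat 174.0 c [623.5  75.7] size [27.1 13.3] ang 19.6
t 23.1 p [616.  -99.7  64. ] xax [-0.997 -0.006 -0.083] yax [-0.004  1.    -0.028] zax [ 0.083 -0.028 -0.996] F [ 0.4 -0.4 -0.2] w 55.7 j [ 0.12  0.51 -0.29  0.06 -0.7  -1.73]
dist 0.061 yaw change 1.3 rows 7 j6 est -1.45
[0.001, 0.002, 0.008, -0.2, 0.001, 0.002, 0.008, -0.2, 0.001, 0.002, 0.008, -0.2, 0.001, 0.002, 0.008, -0.2, 0.001, 0.002, 0.008, -0.2]
[0.001, 0.002, 0.008, -0.2, 0.001, 0.002, 0.008, -0.2, 0.0, 0.0, 0.0, 0.0, 0.0, 0.0, 0.0, 0.0, 0.0, 0.0, 0.0, 0.0]
```

>>> {"api": "arm_command", "payload": {
  "commands": [0.003,0.005,0.016,0,0.003,0.004,0.016,0,0.002,0.003,0.014,0,0,0.002,0.007,0,0,0,0.003,0]
}}

```text
clock: 23.6
position: [615.1, -86.6, 9.2]
ee_rot: [-0.003, 0.999, -0.014, 0.045]
contact_force: [-0.0, 0.5, 0.5]
gripper_width: 55.9
```

Run:
```python
from h import *
plan([611.3,-84,5],91)
```

```text
t 23.6 p [615.1 -86.6   9.2] xax [-0.996 -0.007 -0.091] yax [-0.004  1.    -0.028] zax [ 0.091 -0.027 -0.995] F [-0.   0.5  0.5] w 55.9 j [ 0.14  0.58 -0.35  0.07 -0.56 -1.77]
dist 0.006 yaw change 0.8 rows 1 j6 est -1.48
[0.004, 0.003, 0.004, -0.8, 0.0, 0.0, 0.0, 0.0, 0.0, 0.0, 0.0, 0.0, 0.0, 0.0, 0.0, 0.0, 0.0, 0.0, 0.0, 0.0]
```

>>> {"api": "arm_command", "payload": {
  "commands": [0.002,0.001,0.002,-0.4,0.002,0.001,0.001,-0.4,0,0,0.001,0,0,0,0,0,0,0,0,0]
}}

```text
clock: 24.1
position: [612.5, -84.7, 6.3]
ee_rot: [-0.01, 0.999, -0.014, 0.047]
contact_force: [0.2, 0.5, -0.7]
gripper_width: 55.5
```

>>> {"api": "arm_command", "payload": {
  "commands": [0,0,0,0,0,0,0,0,0,0,0,0,0,0,0,0,0,0,-0.005,0],
  "jaw": 0
}}

```text
clock: 24.6
position: [611.8, -84.7, 11.4]
ee_rot: [-0.01, 0.999, -0.014, 0.047]
contact_force: [-0.3, 0.6, -0.6]
gripper_width: 30.8
```

>>> {"api": "arm_command", "payload": {
  "commands": [0,0,-0.015,0,0,0,-0.02,0,0,0,-0.025,0,0,0,-0.03,0,0,0,-0.03,0]
}}

```text
clock: 25.1
position: [596.3, -81.8, 129.8]
ee_rot: [-0.01, 0.999, -0.014, 0.04]
contact_force: [0.6, 0.3, -0.6]
gripper_width: 30.9
```

Run:
```python
from h import *
plan([638,-297,190],90)
```

```text
t 25.1 p [596.3 -81.8 129.8] xax [-0.997 -0.02  -0.079] yax [-0.018  0.999 -0.03 ] zax [ 0.079 -0.028 -0.996] F [ 0.6  0.3 -0.6] w 30.9 j [ 0.15  0.4  -0.27  0.05 -0.83 -1.74]
dist 0.227 yaw change -1.0 rows 6 j6 est -1.17
[-0.007, -0.036, -0.008, 0.2, -0.007, -0.036, -0.008, 0.2, -0.007, -0.036, -0.008, 0.2, -0.007, -0.036, -0.008, 0.2, -0.007, -0.036, -0.008, 0.2]
[-0.008, -0.036, -0.008, 0.2, 0.0, 0.0, 0.0, 0.0, 0.0, 0.0, 0.0, 0.0, 0.0, 0.0, 0.0, 0.0, 0.0, 0.0, 0.0, 0.0]
```

>>> {"api": "arm_command", "payload": {
  "commands": [-0.007,-0.03,-0.025,0.2,-0.007,-0.036,-0.025,0.2,-0.007,-0.036,-0.01,0.2,-0.007,-0.036,0,0.2,-0.007,-0.036,0,0.2]
}}

```text
clock: 25.6
position: [630.2, -254.1, 209.0]
ee_rot: [-0.005, 0.999, -0.014, 0.045]
contact_force: [0.4, 0.3, -0.8]
gripper_width: 30.8
```

>>> {"api": "arm_command", "payload": {
  "commands": [-0.004,-0.02,0,0,-0.002,-0.01,0.002,0,0,0,0,0,0,0,0,0,0,0,0,0]
}}

```text
clock: 26.1
position: [635.3, -287.8, 207.4]
ee_rot: [-0.003, 0.999, -0.013, 0.044]
contact_force: [-0.0, -0.2, -1.6]
gripper_width: 30.8
```

Run:
```python
from h import *
plan([638,-297,112],90)
shot("wrist","w14.png")
```

```text
t 26.1 p [ 635.3 -287.8  207.4] xax [-0.996 -0.007 -0.088] yax [-0.005  1.    -0.027] zax [ 0.088 -0.027 -0.996] F [-0.  -0.2 -1.6] w 30.8 j [-0.19  0.48  0.09  0.01 -1.09 -1.38]
dist 0.096 yaw change -0.3 rows 3 j6 est -1.14
[0.002, -0.002, 0.032, 0.1, 0.002, -0.002, 0.032, 0.1, 0.002, -0.002, 0.032, 0.1, 0.0, 0.0, 0.0, 0.0, 0.0, 0.0, 0.0, 0.0]
```

Run:
```python
from h import *
for z in (132,135): print([at_z("wrist",u,v,z)[:2].round(0) for u,v in ((152,42),(383,48),(358,252),(170,247))])
print([at_z("wrist",u,v,112)[:2].round(0) for u,v in ((272,96),(266,158))], proj("wrist",[635,-288,207]), proj("wrist",[670,-298,132]))
```

```text
[array([ 520., -369.]), array([ 523., -223.]), array([ 667., -224.]), array([ 666., -375.])]
[array([ 520., -367.]), array([ 524., -224.]), array([ 666., -225.]), array([ 664., -374.])]
[array([ 552., -294.]), array([ 597., -298.])] [274.93039946 266.33411594] [265.65340193 253.32911701]
```

>>> {"api": "arm_command", "payload": {
  "commands": [0.003,-0.001,0.022,0,0.003,-0.001,0.025,0,0.003,-0.001,0.022,0,0.001,0,0.016,0,0.001,0,0.01,0]
}}

```text
clock: 26.65
position: [635.4, -288.0, 113.6]
ee_rot: [-0.007, 0.999, -0.014, 0.048]
contact_force: [-0.5, -0.2, -0.5]
gripper_width: 30.8
```

Run:
```python
from h import *
plan([635,-298,103],90)
```

```text
t 26.65 p [ 635.4 -288.   113.6] xax [-0.995 -0.016 -0.096] yax [-0.013  0.999 -0.029] zax [ 0.096 -0.028 -0.995] F [-0.5 -0.2 -0.5] w 30.8 j [-0.19  0.55 -0.03  0.01 -0.89 -1.37]
dist 0.015 yaw change -0.7 rows 1 j6 est -1.14
[0.002, -0.01, 0.011, 0.7, 0.0, 0.0, 0.0, 0.0, 0.0, 0.0, 0.0, 0.0, 0.0, 0.0, 0.0, 0.0, 0.0, 0.0, 0.0, 0.0]
```

>>> {"api": "arm_command", "payload": {
  "commands": [0.001,-0.003,0.004,0,0.001,-0.003,0.004,0,0,-0.002,0.003,0,0,0,0,0,0,0,0,0]
}}

```text
clock: 27.15
position: [635.4, -295.7, 103.2]
ee_rot: [-0.008, 0.999, -0.014, 0.049]
contact_force: [-0.4, -1.3, -1.4]
gripper_width: 30.7
```

>>> {"api": "arm_command", "payload": {
  "commands": [0,0,0,0,0,0,0,0,0,0,0,0,0.002,0,-0.02,0,0.003,0,-0.045,0],
  "jaw": 0.55
}}

```text
clock: 27.65
position: [621.7, -293.1, 163.2]
ee_rot: [-0.008, 0.999, -0.013, 0.044]
contact_force: [0.2, 0.1, -1.0]
gripper_width: 46.8
```

>>> {"api": "arm_command", "payload": {
  "commands": [0.0,0.0,-0.04,0,0.0,0.03,-0.02,0,0.0,0.04,0,0,0.0,0.04,0,0,0.0,0.02,0,0]
}}

```text
clock: 28.15
position: [617.3, -162.3, 232.4]
ee_rot: [-0.005, 0.998, -0.015, 0.053]
contact_force: [0.1, -0.8, -0.0]
gripper_width: 47.3
```

>>> {"api": "arm_command", "payload": {
  "commands": [0,0,0,0,0,0,0,0,0,0,0,0,0,0,0,0,0,0,0,0]
}}

```text
clock: 28.65
position: [617.6, -161.9, 233.7]
ee_rot: [-0.006, 0.998, -0.016, 0.054]
contact_force: [-0.7, 0.2, 0.2]
gripper_width: 47.1
```

Run:
```python
from h import *
s,r=st(); info=arm.camera_info("wrist")
shot("wrist","w15.png"); k=knobs(info=info); knobs(info=info,name="handle1",z=32)
shot("scene","sc15.png",(100,170,360,330),3)
shot("scene","gauge15.png",(120,240,180,300),10)
```

```text
t 28.65 p [ 617.6 -161.9  233.7] xax [-0.994 -0.014 -0.108] yax [-0.011  0.999 -0.032] zax [ 0.109 -0.03  -0.994] F [-0.7  0.2  0.2] w 47.1 j [ 0.01  0.35 -0.06  0.04 -1.06 -1.59]
knob1 0.93 px (130, 114) sat 11.0 c [ 559.1 -334.8] size [38.5 39.6] ang 0.4
knob1 0.91 px (144, 202) sat 12.0 c [ 666.5 -336.5] size [40.2 39.5] ang 1.2
knob1 0.86 px (134, 163) sat 12.0 c [ 615.1 -337.8] size [46.4 44.7] ang 89.7
knob1 0.81 px (516, 27) sat 188.0 c [468.5  69.4] size [30.2 29.5] ang 32.6
knob1 0.69 px (495, 173) sat 174.0 c [619.3  89.6] size [30.9 29.8] ang 61.7
knob1 0.6 px (435, 155) sat 12.0 c [598.7  13.3] size [31.9 30.1] ang 1.4
handle1 0.64 px (390, 222) sat 12.0 c [678.7 -27.2] size [128.5  23.3] ang 82.5
```

Run:
```python
from h import *
a=cv2.imread("pics/scene0.png")[:,:,::-1].astype(int); b=arm.get_image("scene").astype(int)
for im in(a,b):
    sub=im[240:300,120:180]; m=(sub[...,0]>110)&(sub[...,0]-sub[...,1]>60)&(sub[...,0]-sub[...,2]>60)
    ys,xs=np.nonzero(m); w=(sub[...,0]-sub[...,1])[m]
    print(len(ys),xs.min()+120,xs.max()+120,ys.min()+240,ys.max()+240,"cent",np.average(xs,weights=w)+120,np.average(ys,weights=w)+240)
for z in (120,100,80): print(z,proj("scene",[694,-290,z]))
```

```text
33 153 159 254 263 cent 157.40324416619237 258.9886169607285
20 158 161 260 269 cent 159.72569220862846 264.5125563425628
120 [152.20559928 261.88704669]
100 [153.99804867 267.90762085]
80 [155.74240653 273.77049413]
```

Run:
```python
from h import *
from scipy.ndimage import shift as sh
from scipy.optimize import minimize
a=cv2.imread("pics/scene0.png")[:,:,::-1].astype(float)
ims=[arm.get_image("scene").astype(float) for _ in range(4)]
b=np.mean(ims,axis=0)
def red(im):
    s=im[245:285,140:175]; g=np.maximum(s[...,1],s[...,2]); return np.clip((s[...,0]-g)/(s[...,0]+10)-0.12,0,1)
A,B=red(a),red(b)
for M in(A,B):
    ys,xs=np.nonzero(M>0.25); print(xs.min()+140,xs.max()+140,ys.min()+245,ys.max()+245,M.sum().round(2),(M.sum(1)@np.arange(40)/M.sum()).round(2)+245,(M.sum(0)@np.arange(35)/M.sum()).round(2)+140)
f=lambda p:((sh(A,p,order=1)-B)**2).sum()
r=min((minimize(f,[d,1.],method="Nelder-Mead") for d in(5,6,7,8)),key=lambda r:r.fun); print("shift dy,dx",r.x,r.fun,(B**2).sum())
for u,v in ((150,262),(150,268)):
    pass
for y in(-300,-285):
  print([proj("scene",[690,y,z]).round(2).tolist() for z in (125,100,95)])
cv2.imwrite("pics/g16.png",cv2.resize(b[240:290,125:185,::-1].astype(np.uint8),None,fx=12,fy=12,interpolation=cv2.INTER_CUBIC))
```

```text
149 159 252 264 29.81 259.08 156.5
152 161 259 271 23.18 266.11 158.66
shift dy,dx [7.26551917 2.08477348] 0.801100823448344 9.761777269026581
[[147.39, 259.88], [149.71, 267.43], [150.16, 268.91]]
[[154.02, 258.82], [156.22, 266.36], [156.66, 267.84]]
```

Run:
```python
from h import *
a=cv2.imread("pics/scene0.png")[:,:,::-1]; b=np.mean([arm.get_image("scene") for _ in range(3)],axis=0).astype(np.uint8)
ga,gb=[cv2.cvtColor(i,cv2.COLOR_RGB2GRAY).astype(np.float32) for i in(a,b)]
def hp(g): return cv2.GaussianBlur(g,(0,0),0.7)-cv2.GaussianBlur(g,(0,0),4)
A,B=hp(ga),hp(gb)
for name,(x0,y0,x1,y1) in {"rim left top corner":(108,204,135,222),"rim TL-left edge":(106,220,122,256),"front rim left":(106,243,132,258),"front rim right":(162,236,182,252),"right rim top":(168,200,184,216),"pointer":(148,250,164,268),"static base":(130,282,170,300)}.items():
    T=A[y0:y1,x0:x1]; 
    W=B[y0-3:y1+14,x0-4:x1+8]
    r=cv2.matchTemplate(W,T,cv2.TM_CCOEFF_NORMED); _,m,_,(px,py)=cv2.minMaxLoc(r)
    def q(l,c,rr): return 0.5*(l-rr)/(l-2*c+rr)
    dy=py-3+(q(r[py-1,px],m,r[py+1,px]) if 0<py<r.shape[0]-1 else 0); dx=px-4+(q(r[py,px-1],m,r[py,px+1]) if 0<px<r.shape[1]-1 else 0)
    print(name,round(float(m),2),"dy",round(float(dy),2),"dx",round(float(dx),2))
def rate(P): 
    P=np.array(P,float); return (proj("scene",P)-proj("scene",P-[0,0,24]))/-24
for n,P in {"TL":[522,-371,148],"FL":[669,-373,148],"FR":[674,-227,148],"BR":[527,-222,148],"ptr":[692,-290,115]}.items(): print(n,rate(P).round(3))
```

```text
rim left top corner 0.58 dy 7.61 dx 1.81
rim TL-left edge 0.75 dy 10.14 dx 3.06
front rim left 0.7 dy 8.09 dx 2.68
front rim right 0.66 dy 1.33 dx 0.64
right rim top 0.75 dy 7.44 dx 1.18
pointer 0.51 dy 8.71 dx 2.94
static base 0.92 dy 0.18 dx 0.03
TL [0.1   0.299]
FL [0.117 0.311]
FR [0.072 0.309]
BR [0.063 0.296]
ptr [0.089 0.298]
```

>>> {"api": "arm_command", "payload": {
  "commands": [0,0,-0.05,0,0,0,-0.05,0,0,0.03,0.02,0,0,0.03,0.025,0,0,0.03,0.025,0]
}}

```text
clock: 29.9
position: [615.6, -71.0, 268.2]
ee_rot: [-0.004, 0.998, -0.016, 0.06]
contact_force: [0.8, -0.1, -0.7]
gripper_width: 46.9
```

Run:
```python
from h import *
plan([598.7,13.3,60],91)
```

```text
t 29.9 p [615.6 -71.  268.2] xax [-0.993 -0.01  -0.12 ] yax [-0.006  0.999 -0.032] zax [ 0.12  -0.031 -0.992] F [ 0.8 -0.1 -0.7] w 46.9 j [ 0.17  0.29 -0.06  0.06 -1.1  -1.76]
dist 0.225 yaw change 0.7 rows 6 j6 est -1.6
[0.007, 0.015, 0.034, -0.1, 0.007, 0.015, 0.034, -0.1, 0.007, 0.015, 0.034, -0.1, 0.007, 0.015, 0.034, -0.1, 0.007, 0.015, 0.034, -0.1]
[0.007, 0.015, 0.034, -0.1, 0.0, 0.0, 0.0, 0.0, 0.0, 0.0, 0.0, 0.0, 0.0, 0.0, 0.0, 0.0, 0.0, 0.0, 0.0, 0.0]
```

>>> {"api": "arm_command", "payload": {
  "commands": [0.004,0.018,0.01,0,0.005,0.018,0.02,0,0.005,0.018,0.02,0,0.005,0.015,0.02,0,0.005,0.01,0.02,0],
  "jaw": 0.65
}}

```text
clock: 30.4
position: [601.8, 11.0, 170.5]
ee_rot: [-0.006, 0.998, -0.015, 0.061]
contact_force: [-0.6, -2.0, -0.7]
gripper_width: 55.7
```

Run:
```python
from h import *
plan([598.7,13.3,60],91)
```

```text
t 30.4 p [601.8  11.  170.5] xax [-0.992 -0.013 -0.122] yax [-0.009  0.999 -0.031] zax [ 0.122 -0.029 -0.992] F [-0.6 -2.  -0.7] w 55.7 j [ 0.32  0.34 -0.26  0.09 -0.86 -1.93]
dist 0.111 yaw change 0.5 rows 3 j6 est -1.63
[0.005, 0.002, 0.036, -0.2, 0.005, 0.002, 0.036, -0.2, 0.005, 0.002, 0.036, -0.2, 0.0, 0.0, 0.0, 0.0, 0.0, 0.0, 0.0, 0.0]
```

>>> {"api": "arm_command", "payload": {
  "commands": [0.003,0,0.022,0,0.003,0,0.022,0,0.003,0,0.022,0,0.003,0,0.02,0,0.002,0,0.012,0]
}}

```text
clock: 30.9
position: [599.4, 10.3, 67.4]
ee_rot: [-0.008, 0.998, -0.015, 0.061]
contact_force: [-0.1, -0.2, 0.3]
gripper_width: 55.9
```

Run:
```python
from h import *
s,r=st(); info=arm.camera_info("wrist"); shot("wrist","w17.png"); k=knobs(info=info)
plan([598.7,13.3,5],91)
```

```text
t 30.9 p [599.4  10.3  67.4] xax [-0.992 -0.017 -0.122] yax [-0.014  0.999 -0.03 ] zax [ 0.123 -0.029 -0.992] F [-0.1 -0.2  0.3] w 55.9 j [ 0.32  0.46 -0.4   0.11 -0.62 -1.96]
knob1 0.91 px (284, 231) sat 11.0 c [600.9  14.9] size [32.  30.5] ang 1.5
knob1 0.7 px (403, 16) sat 185.0 c [480.6  73.3] size [16.7 35. ] ang 1.4
t 31.05 p [599.9  10.3  68.5] xax [-0.992 -0.017 -0.123] yax [-0.014  0.999 -0.031] zax [ 0.123 -0.029 -0.992] F [ 0.1 -0.3  1.3] w 55.6 j [ 0.32  0.45 -0.39  0.11 -0.62 -1.96]
dist 0.064 yaw change 0.2 rows 2 j6 est -1.66
[0.004, 0.002, 0.031, -0.1, 0.004, 0.003, 0.031, -0.1, 0.0, 0.0, 0.0, 0.0, 0.0, 0.0, 0.0, 0.0, 0.0, 0.0, 0.0, 0.0]
```

>>> {"api": "arm_command", "payload": {
  "commands": [0.002,0.002,0.018,0,0.002,0.001,0.018,0,0.001,0.001,0.014,0,0.001,0,0.008,0,0,0,0.003,0]
}}

```text
clock: 31.55
position: [608.2, 14.4, 12.9]
ee_rot: [-0.009, 0.997, -0.013, 0.069]
contact_force: [-0.6, 1.1, -0.4]
gripper_width: 55.7
```

Run:
```python
from h import *
plan([600,14,5],91)
```

```text
t 31.55 p [608.2  14.4  12.9] xax [-0.99  -0.019 -0.138] yax [-0.015  1.    -0.028] zax [ 0.138 -0.025 -0.99 ] F [-0.6  1.1 -0.4] w 55.7 j [ 0.32  0.54 -0.44  0.15 -0.47 -2.  ]
dist 0.011 yaw change 0.1 rows 1 j6 est -1.7
[0.009, 0.0, 0.007, -0.1, 0.0, 0.0, 0.0, 0.0, 0.0, 0.0, 0.0, 0.0, 0.0, 0.0, 0.0, 0.0, 0.0, 0.0, 0.0, 0.0]
```

>>> {"api": "arm_command", "payload": {
  "commands": [0.003,0,0.003,0,0.003,0,0.002,0,0.002,0,0.002,0,0,0,0,0,0,0,0,0]
}}

```text
clock: 32.05
position: [602.4, 14.4, 7.1]
ee_rot: [-0.009, 0.997, -0.013, 0.072]
contact_force: [-0.1, 0.4, 0.7]
gripper_width: 55.4
```

>>> {"api": "arm_command", "payload": {
  "commands": [0,0,0,0,0,0,0,0,0,0,0,0,0,0,0,0,0,0,0,0],
  "jaw": 0
}}

```text
clock: 32.55
position: [603.0, 14.7, 7.8]
ee_rot: [-0.009, 0.997, -0.012, 0.072]
contact_force: [-0.1, 0.5, 0.5]
gripper_width: 30.9
```

>>> {"api": "arm_command", "payload": {
  "commands": [0,0,-0.03,0,0,0,-0.05,0,0,0,-0.05,0,0,0,-0.05,0,0,0,-0.03,0]
}}

```text
clock: 33.05
position: [568.4, 18.5, 214.6]
ee_rot: [-0.008, 0.998, -0.015, 0.063]
contact_force: [-0.3, 0.4, -0.8]
gripper_width: 31.0
```

Run:
```python
from h import *
f=np.array([529,318]); t=np.radians(-3.9); ux=np.array([np.cos(t),np.sin(t)]); uy=np.array([-np.sin(t),np.cos(t)])
for n,a,b in (("k1",-10,-88),("k2",-10,88),("h1",-60,0),("h2",-15,0)): print(n,(f+a*ux+b*uy).round(0))
plan([*(f-10*ux-88*uy),190],86,v=0.025)
```

```text
k1 [513. 231.]
k2 [525. 406.]
h1 [469. 322.]
h2 [514. 319.]
t 33.05 p [568.4  18.5 214.6] xax [-0.992 -0.018 -0.126] yax [-0.015  0.999 -0.031] zax [ 0.126 -0.028 -0.992] F [-0.3  0.4 -0.8] w 31.0 j [ 0.35  0.24 -0.28  0.09 -0.94 -1.96]
dist 0.221 yaw change -4.8 rows 9 j6 est -2.11
[0.006, 0.024, 0.001, 0.5, 0.006, 0.024, 0.001, 0.5, 0.006, 0.024, 0.001, 0.5, 0.007, 0.024, 0.001, 0.5, 0.007, 0.024, 0.001, 0.5]
[0.007, 0.023, 0.001, 0.5, 0.007, 0.023, 0.001, 0.5, 0.008, 0.023, 0.001, 0.5, 0.008, 0.023, 0.001, 0.5, 0.0, 0.0, 0.0, 0.0]
```

>>> {"api": "arm_command", "payload": {
  "commands": [0.001,0.025,0.005,0.5,0.001,0.028,0.005,0.5,0.001,0.028,0.005,0.5,0.001,0.028,0.005,0.5,0.001,0.028,0.005,0.5]
}}

```text
clock: 33.55
position: [569.2, 156.9, 194.1]
ee_rot: [0.018, 0.997, -0.01, 0.071]
contact_force: [1.0, 0.6, -1.1]
gripper_width: 31.1
```

Run:
```python
from h import *
plan([545,267,120],86,v=0.025)
```

```text
t 33.55 p [569.2 156.9 194.1] xax [-0.989  0.034 -0.142] yax [ 0.037  0.999 -0.018] zax [ 0.141 -0.023 -0.99 ] F [ 1.   0.6 -1.1] w 31.1 j [ 0.59  0.29 -0.28  0.13 -0.9  -2.27]
dist 0.135 yaw change -1.9 rows 6 j6 est -2.17
[0.006, 0.018, 0.011, 0.3, 0.006, 0.018, 0.011, 0.3, 0.007, 0.018, 0.011, 0.3, 0.007, 0.018, 0.011, 0.3, 0.007, 0.018, 0.011, 0.3]
[0.007, 0.018, 0.011, 0.3, 0.0, 0.0, 0.0, 0.0, 0.0, 0.0, 0.0, 0.0, 0.0, 0.0, 0.0, 0.0, 0.0, 0.0, 0.0, 0.0]
```

>>> {"api": "arm_command", "payload": {
  "commands": [0.007,0.02,0.005,0.4,0.008,0.022,0.007,0.4,0.008,0.022,0.01,0.4,0.008,0.022,0.012,0.4,0.004,0.014,0.012,0.3]
}}

```text
clock: 34.05
position: [544.2, 262.9, 139.6]
ee_rot: [0.035, 0.997, -0.009, 0.071]
contact_force: [0.2, -0.3, -0.5]
gripper_width: 30.7
```

Run:
```python
from h import *
plan([545,267,40],86,v=0.025)
info=arm.camera_info("wrist"); shot("wrist","w18.png"); find("wrist","tray_in",2,info); find("wrist","unit_front",1,info)
```

```text
t 34.05 p [544.2 262.9 139.6] xax [-0.988  0.068 -0.142] yax [ 0.07   0.997 -0.012] zax [ 0.14  -0.022 -0.99 ] F [ 0.2 -0.3 -0.5] w 30.7 j [ 0.77  0.38 -0.32  0.16 -0.79 -2.52]
dist 0.1 yaw change 0.0 rows 4 j6 est -2.2
[0.003, 0.001, 0.025, 0.0, 0.003, 0.001, 0.025, 0.0, 0.003, 0.001, 0.025, 0.0, 0.003, 0.001, 0.025, 0.0, 0.0, 0.0, 0.0, 0.0]
tray_in wrist 0.88 [531. 321.  17.] [343. 169.]
unit_front wrist 0.88 [583. 315. 102.] [356. 278.]
```

>>> {"api": "arm_command", "payload": {
  "commands": [0.005,0.001,0.02,0,0.005,0.001,0.022,0,0.004,0,0.022,0,0.004,0,0.018,0,0.003,0,0.01,0]
}}

```text
clock: 34.7
position: [540.4, 262.0, 48.4]
ee_rot: [0.036, 0.997, -0.006, 0.074]
contact_force: [0.6, -0.3, -0.7]
gripper_width: 30.9
```

Run:
```python
from h import *
plan([540,267,38],86,v=0.025)
```

```text
t 34.7 p [540.4 262.   48.4] xax [-0.986  0.071 -0.148] yax [ 0.072  0.997 -0.007] zax [ 0.147 -0.017 -0.989] F [ 0.6 -0.3 -0.7] w 30.9 j [ 0.77  0.48 -0.45  0.22 -0.55 -2.6 ]
dist 0.012 yaw change 0.1 rows 1 j6 est -2.28
[0.002, 0.005, 0.01, -0.1, 0.0, 0.0, 0.0, 0.0, 0.0, 0.0, 0.0, 0.0, 0.0, 0.0, 0.0, 0.0, 0.0, 0.0, 0.0, 0.0]
```

Lower a little, release, then up fast.

>>> {"api": "arm_command", "payload": {
  "commands": [0.001,0,0.004,0,0.001,0,0.004,0,0,0,0.003,0,0,0,0,0,0,0,0,0]
}}

```text
clock: 35.2
position: [541.6, 261.4, 38.8]
ee_rot: [0.037, 0.996, -0.005, 0.075]
contact_force: [-0.3, 0.0, -0.0]
gripper_width: 30.5
```

>>> {"api": "arm_command", "payload": {
  "commands": [0,0,0,0,0,0,0,0,0,0,0,0,-0.003,0,-0.03,0,-0.006,0,-0.05,0],
  "jaw": 0.5
}}

```text
clock: 35.7
position: [535.6, 259.6, 115.5]
ee_rot: [0.036, 0.997, -0.01, 0.071]
contact_force: [0.6, 1.3, 0.3]
gripper_width: 42.9
```

>>> {"api": "arm_command", "payload": {
  "commands": [0,0,-0.05,0,0,-0.01,-0.05,0,0.01,-0.02,-0.02,0,0.01,-0.02,0,0,0.01,-0.02,0,0]
}}

```text
clock: 36.2
position: [486.9, 198.3, 243.1]
ee_rot: [0.035, 0.996, -0.003, 0.078]
contact_force: [-0.5, -1.0, -0.3]
gripper_width: 42.9
```

Run:
```python
from h import *
st(); info=arm.camera_info("wrist"); shot("wrist","w19.png"); knobs(info=info)
shot("scene","sc19.png"); knobs("scene")
plan([422,-90,150],94.5,v=0.03)
```

```text
t 36.2 p [486.9 198.3 243.1] xax [-0.985  0.069 -0.157] yax [ 0.07   0.998 -0.   ] zax [ 0.156 -0.011 -0.988] F [-0.5 -1.  -0.3] w 42.9 j [ 0.76  0.14 -0.36  0.14 -0.97 -2.48]
knob1 0.97 px (208, 253) sat 169.0 c [608.7  99.3] size [26.2 10.6] ang 76.4
knob1 0.92 px (172, 150) sat 187.0 c [470.1  74.9] size [30.4 30.9] ang 33.0
knob1 0.81 px (335, 200) sat 11.0 c [547.7 269.3] size [31.6 32.9] ang 86.0
knob1 0.57 px (30, 123) sat 11.0 c [425.5 -85.8] size [29.6 31.1] ang 4.6
knob1 0.66 px (154, 230) sat 10.0 c [ 452.3 -315.4] size [41.4 34.5] ang 1.3
knob1 0.47 px (281, 216) sat 175.0 c [466.5  68.5] size [28.  30.4] ang 76.6
t 36.5 p [487.4 198.9 241.5] xax [-0.986  0.069 -0.154] yax [ 0.07   0.998 -0.003] zax [ 0.154 -0.014 -0.988] F [ 0.8 -0.  -0.7] w 42.7 j [ 0.76  0.14 -0.36  0.14 -0.97 -2.48]
dist 0.31 yaw change 8.5 rows 11 j6 est -1.36
[0.005, -0.027, 0.008, -0.8, 0.006, -0.027, 0.008, -0.8, 0.006, -0.026, 0.008, -0.8, 0.006, -0.026, 0.007, -0.8, 0.007, -0.026, 0.007, -0.8]
[0.007, -0.026, 0.007, -0.8, 0.007, -0.026, 0.007, -0.8, 0.008, -0.026, 0.007, -0.8, 0.008, -0.026, 0.007, -0.8, 0.008, -0.026, 0.007, -0.8]
[0.009, -0.026, 0.007, -0.8, 0.0, 0.0, 0.0, 0.0, 0.0, 0.0, 0.0, 0.0, 0.0, 0.0, 0.0, 0.0, 0.0, 0.0, 0.0, 0.0]
```

>>> {"api": "arm_command", "payload": {
  "commands": [0.005,-0.024,0.012,-0.8,0.006,-0.024,0.012,-0.8,0.006,-0.024,0.012,-0.8,0.006,-0.024,0.012,-0.8,0.007,-0.024,0.012,-0.8]
}}

```text
clock: 37.0
position: [466.3, 82.3, 176.2]
ee_rot: [-0.005, 0.997, -0.006, 0.079]
contact_force: [-0.2, -1.4, 0.2]
gripper_width: 42.7
```

>>> {"api": "arm_command", "payload": {
  "commands": [0,0,-0.05,0,0,0,-0.05,0,0.006,-0.024,0.0,-0.8,0.006,-0.024,0.012,-0.8,0.007,-0.024,0.012,-0.8]
}}

```text
clock: 37.5
position: [435.7, 8.0, 248.0]
ee_rot: [-0.029, 0.997, -0.012, 0.073]
contact_force: [0.3, -0.7, -0.9]
gripper_width: 42.7
```

Run:
```python
from h import *
plan([422,-90,60],94.5,v=0.025)
```

```text
t 37.5 p [435.7   8.  248. ] xax [-0.988 -0.059 -0.144] yax [-0.055  0.998 -0.029] zax [ 0.145 -0.021 -0.989] F [ 0.3 -0.7 -0.9] w 42.7 j [ 0.45 -0.04 -0.52  0.1  -0.97 -2.02]
dist 0.212 yaw change 1.3 rows 9 j6 est -1.33
[0.005, -0.01, 0.021, -0.1, 0.005, -0.01, 0.021, -0.1, 0.005, -0.01, 0.021, -0.1, 0.005, -0.01, 0.021, -0.1, 0.005, -0.01, 0.021, -0.1]
[0.005, -0.01, 0.021, -0.1, 0.005, -0.01, 0.021, -0.1, 0.005, -0.01, 0.021, -0.1, 0.005, -0.01, 0.021, -0.1, 0.0, 0.0, 0.0, 0.0]
```

>>> {"api": "arm_command", "payload": {
  "commands": [0.005,-0.012,0.02,0,0.005,-0.012,0.02,0,0.005,-0.012,0.02,0,0.005,-0.012,0.02,0,0.005,-0.012,0.02,0],
  "jaw": 0.65
}}

```text
clock: 38.0
position: [432.9, -56.5, 144.8]
ee_rot: [-0.029, 0.997, -0.012, 0.075]
contact_force: [0.2, 0.2, 0.1]
gripper_width: 55.3
```

>>> {"api": "arm_command", "payload": {
  "commands": [0.005,-0.01,0.02,0,0.005,-0.008,0.02,0,0.003,-0.005,0.02,0,0.002,-0.002,0.015,0,0,0,0.005,0]
}}

```text
clock: 38.5
position: [433.2, -85.0, 57.6]
ee_rot: [-0.03, 0.997, -0.013, 0.072]
contact_force: [0.4, 0.2, 0.7]
gripper_width: 55.7
```

Run:
```python
from h import *
s,r=st(); info=arm.camera_info("wrist"); shot("wrist","w20.png"); k=knobs(info=info)
plan([422,-90,5],94.5)
```

```text
t 38.5 p [433.2 -85.   57.6] xax [-0.988 -0.061 -0.142] yax [-0.057  0.998 -0.029] zax [ 0.144 -0.021 -0.989] F [0.4 0.2 0.7] w 55.7 j [ 0.21  0.25 -0.81  0.14 -0.38 -1.84]
knob1 0.67 px (268, 217) sat 13.0 c [421.  -91.2] size [30.6 31.2] ang 4.3
knob1 0.66 px (496, 289) sat 190.0 c [466.3  69. ] size [32.1 29.6] ang 32.9
t 38.65 p [434.2 -84.5  59.3] xax [-0.987 -0.062 -0.146] yax [-0.058  0.998 -0.029] zax [ 0.147 -0.02  -0.989] F [0.9 0.4 0.1] w 55.3 j [ 0.21  0.24 -0.8   0.13 -0.38 -1.84]
dist 0.056 yaw change 1.2 rows 2 j6 est -1.4
[0.01, -0.002, 0.026, -0.6, 0.01, -0.002, 0.026, -0.6, 0.0, 0.0, 0.0, 0.0, 0.0, 0.0, 0.0, 0.0, 0.0, 0.0, 0.0, 0.0]
```

>>> {"api": "arm_command", "payload": {
  "commands": [0.006,-0.002,0.016,-0.4,0.006,-0.002,0.016,-0.4,0.005,-0.001,0.012,-0.4,0.003,0,0.006,0,0.001,0,0.002,0],
  "jaw": 0.6
}}

```text
clock: 39.15
position: [429.3, -89.8, 10.6]
ee_rot: [-0.043, 0.996, -0.011, 0.08]
contact_force: [0.1, -0.1, -0.0]
gripper_width: 51.1
```

Run:
```python
from h import *
plan([421.3,-91,6],94.5)
```

```text
t 39.15 p [429.3 -89.8  10.6] xax [-0.984 -0.088 -0.158] yax [-0.084  0.996 -0.029] zax [ 0.16  -0.015 -0.987] F [ 0.1 -0.1 -0. ] w 51.1 j [ 0.18  0.34 -0.92  0.28 -0.16 -1.94]
dist 0.009 yaw change -0.3 rows 1 j6 est -1.55
[0.009, 0.0, 0.003, 0.3, 0.0, 0.0, 0.0, 0.0, 0.0, 0.0, 0.0, 0.0, 0.0, 0.0, 0.0, 0.0, 0.0, 0.0, 0.0, 0.0]
```

>>> {"api": "arm_command", "payload": {
  "commands": [0,0,-0.05,0,0,0,-0.05,0,0,0,-0.05,0,0,0,-0.05,0,0,0,-0.05,0]
}}

```text
clock: 39.65
position: [390.7, -83.3, 254.9]
ee_rot: [-0.046, 0.996, -0.009, 0.07]
contact_force: [1.9, 0.2, 0.2]
gripper_width: 51.1
```

Run:
```python
from h import *
st()
```

```text
t 39.65 p [390.7 -83.3 254.9] xax [-0.986 -0.093 -0.139] yax [-0.09   0.996 -0.024] zax [ 0.141 -0.011 -0.99 ] F [1.9 0.2 0.2] w 51.1 j [ 0.24 -0.12 -0.56  0.05 -1.   -1.74]
```

>>> {"api": "arm_command", "payload": {
  "commands": [-0.05,0,0,0,-0.05,0,0,0,-0.05,0,0,0,-0.05,0,0,0,-0.03,0,0,0]
}}

```text
clock: 40.15
position: [614.4, -58.6, 320.5]
ee_rot: [-0.049, 0.994, -0.001, 0.098]
contact_force: [0.1, -0.1, -0.3]
gripper_width: 51.2
```

Run:
```python
from h import *
st()
```

```text
t 40.15 p [614.4 -58.6 320.5] xax [-0.976 -0.098 -0.195] yax [-0.097  0.995 -0.013] zax [ 0.196  0.007 -0.981] F [ 0.1 -0.1 -0.3] w 51.2 j [ 0.18  0.23 -0.02  0.03 -1.13 -1.66]
```

>>> {"api": "arm_command", "payload": {
  "commands": [0.05,0,0,0,0.05,0,0,0,0.05,0,0,0,0.05,0,0,0,0,0,0,0]
}}

```text
clock: 40.65
position: [422.9, -74.0, 274.5]
ee_rot: [-0.052, 0.994, 0.002, 0.095]
contact_force: [1.1, 0.6, -0.3]
gripper_width: 51.3
```

Run:
```python
from h import *
st()
```

```text
t 40.65 p [422.9 -74.  274.5] xax [-0.977 -0.103 -0.189] yax [-0.103  0.995 -0.006] zax [ 0.189  0.013 -0.982] F [ 1.1  0.6 -0.3] w 51.3 j [ 0.23 -0.09 -0.49  0.04 -0.99 -1.71]
```

>>> {"api": "arm_command", "payload": {
  "commands": [-0.008,0,0.02,0,-0.008,0,0.02,0,-0.008,0,0.02,0,-0.008,0,0.02,0,-0.008,0,0.02,0]
}}

```text
clock: 41.15
position: [486.4, -64.6, 193.8]
ee_rot: [-0.054, 0.993, 0.006, 0.109]
contact_force: [-0.1, -0.0, 0.3]
gripper_width: 51.2
```

>>> {"api": "arm_command", "payload": {
  "commands": [-0.008,0,0.02,0,-0.008,0,0.02,0,-0.008,0,0.02,0,-0.004,0,0.01,0,0,0,0,0]
}}

```text
clock: 41.65
position: [535.7, -56.3, 133.5]
ee_rot: [-0.056, 0.992, 0.009, 0.114]
contact_force: [0.2, -0.3, -0.3]
gripper_width: 51.2
```

>>> {"api": "arm_command", "payload": {
  "commands": [0.01,0,-0.048,0,0.01,0,-0.048,0,0.01,0,-0.048,0,0.01,0,-0.048,0,0,0,0,0]
}}

```text
clock: 42.15
position: [452.4, -66.1, 320.2]
ee_rot: [-0.057, 0.992, 0.009, 0.114]
contact_force: [0.7, 1.0, 0.2]
gripper_width: 51.5
```

Run:
```python
from h import *
st()
```

```text
t 42.15 p [452.4 -66.1 320.2] xax [-0.967 -0.111 -0.228] yax [-0.116  0.993  0.005] zax [ 0.226  0.031 -0.974] F [0.7 1.  0.2] w 51.5 j [ 0.23 -0.08 -0.37  0.02 -1.06 -1.69]
```

>>> {"api": "arm_command", "payload": {
  "commands": [0,0,0.006,0,0,0,0.014,0,0,0,0.024,0,0,0,0.036,0,0,0,0.048,0]
}}

```text
clock: 42.65
position: [485.8, -60.7, 202.0]
ee_rot: [-0.058, 0.99, 0.011, 0.127]
contact_force: [1.3, 0.6, -0.6]
gripper_width: 51.5
```

>>> {"api": "arm_command", "payload": {
  "commands": [0,0,0,0,0,0,0,0,0,0,0,0,0,0,0,0,0,0,0,0]
}}

```text
clock: 43.15
position: [483.3, -61.0, 198.5]
ee_rot: [-0.058, 0.991, 0.011, 0.122]
contact_force: [-0.3, 0.0, -0.9]
gripper_width: 51.2
```

>>> {"api": "arm_command", "payload": {
  "commands": [0,0,-0.05,0,0,0,-0.04,0,0,0,-0.03,0,0,0,-0.02,0,0,0,-0.01,0]
}}

```text
clock: 43.65
position: [445.6, -66.9, 352.7]
ee_rot: [-0.058, 0.99, 0.011, 0.126]
contact_force: [-0.1, 0.7, -0.3]
gripper_width: 51.3
```

Run:
```python
from h import *
st()
```

```text
t 43.65 p [445.6 -66.9 352.7] xax [-0.961 -0.112 -0.251] yax [-0.118  0.993  0.008] zax [ 0.249  0.037 -0.968] F [-0.1  0.7 -0.3] w 51.3 j [ 0.23 -0.12 -0.32  0.02 -1.12 -1.69]
```

>>> {"api": "arm_command", "payload": {
  "commands": [0,0,0,-8.5,0,0,0,-8.5,0,0,0,-8.5,0,0,0,-8.5,0,0,0,-8.5]
}}

```text
clock: 44.15
position: [444.8, -66.8, 357.0]
ee_rot: [-0.419, 0.899, -0.037, 0.126]
contact_force: [0.4, 0.5, 0.2]
gripper_width: 51.4
```

>>> {"api": "arm_command", "payload": {
  "commands": [0,0,0,-8.5,0,0,0,-8.5,0,0,0,-8.5,0,0,0,-8.5,0,0,0,-8.5]
}}

```text
clock: 44.65
position: [443.4, -66.8, 356.4]
ee_rot: [0.719, -0.683, 0.08, -0.104]
contact_force: [-0.3, -0.1, -1.1]
gripper_width: 51.5
```

Run:
```python
from h import *
st()
```

```text
t 44.65 p [443.4 -66.8 356.4] xax [ 0.055 -0.998 -0.028] yax [-0.965 -0.046 -0.259] zax [ 0.257  0.041 -0.966] F [-0.3 -0.1 -1.1] w 51.5 j [ 0.23 -0.13 -0.32  0.02 -1.12 -0.18]
```

>>> {"api": "arm_command", "payload": {
  "commands": [0,0,0,-8.5,0,0,0,-8.5,0,0,0,-8.5,0,0,0,-8.5,0,0,0,-8.5]
}}

```text
clock: 45.15
position: [442.1, -66.7, 355.7]
ee_rot: [0.919, -0.372, 0.112, -0.068]
contact_force: [-0.6, -0.0, -0.3]
gripper_width: 51.1
```

>>> {"api": "arm_command", "payload": {
  "commands": [0,0,0,-8.5,0,0,0,-8.5,0,0,0,-8.5,0,0,0,-8.5,0,0,0,-8.5]
}}

```text
clock: 45.65
position: [440.7, -66.6, 355.1]
ee_rot: [0.991, -0.01, 0.129, -0.023]
contact_force: [0.4, -0.2, -0.2]
gripper_width: 51.3
```

Run:
```python
from h import *
st()
```

```text
t 45.65 p [440.7 -66.6 355.1] xax [ 0.967 -0.025  0.255] yax [-0.013 -0.999 -0.048] zax [ 0.256  0.043 -0.966] F [ 0.4 -0.2 -0.2] w 51.3 j [ 0.23 -0.14 -0.33  0.02 -1.12  1.32]
```

>>> {"api": "arm_command", "payload": {
  "commands": [0,0,0,0,0,0,0,0,0,0,0,0,0,0,0,0,0,0,0,0]
}}

```text
clock: 46.15
position: [440.1, -66.6, 354.8]
ee_rot: [0.991, -0.013, 0.128, -0.024]
contact_force: [-0.4, -0.4, -0.7]
gripper_width: 51.4
```

Run:
```python
from h import *
st()
```

```text
t 46.15 p [440.1 -66.6 354.8] xax [ 0.967 -0.032  0.254] yax [-0.02  -0.999 -0.05 ] zax [ 0.255  0.044 -0.966] F [-0.4 -0.4 -0.7] w 51.4 j [ 0.23 -0.14 -0.33  0.02 -1.12  1.31]
```

>>> {"api": "arm_command", "payload": {
  "commands": [0.02,0,0.005,0,0.02,0,0.005,0,0.02,0,0.005,0,0.02,0,0.005,0,0.02,0,0.005,0]
}}

```text
clock: 46.65
position: [544.8, -69.1, 357.6]
ee_rot: [0.991, -0.015, 0.13, -0.024]
contact_force: [-0.2, -0.2, -0.1]
gripper_width: 51.0
```

Run:
```python
from h import *
st()
```

```text
t 46.65 p [544.8 -69.1 357.6] xax [ 0.966 -0.035  0.257] yax [-0.023 -0.998 -0.052] zax [ 0.258  0.044 -0.965] F [-0.2 -0.2 -0.1] w 51.0 j [ 0.17  0.06 -0.13 -0.   -1.12  1.37]
```

>>> {"api": "arm_command", "payload": {
  "commands": [0.02,0,0.005,0,0.02,0,0.005,0,0.02,0,0.005,0,0.02,0,0.005,0,0.02,0,0.005,0]
}}

```text
clock: 47.15
position: [652.7, -71.9, 357.8]
ee_rot: [0.991, -0.016, 0.129, -0.024]
contact_force: [-0.4, 0.3, 0.9]
gripper_width: 50.9
```

Run:
```python
from h import *
st()
```

```text
t 47.15 p [652.7 -71.9 357.8] xax [ 0.966 -0.039  0.255] yax [-0.026 -0.998 -0.053] zax [ 0.256  0.044 -0.966] F [-0.4  0.3  0.9] w 50.9 j [ 0.13  0.26  0.11 -0.01 -1.16  1.41]
```

>>> {"api": "arm_command", "payload": {
  "commands": [-0.02,0,-0.005,0,-0.02,0,-0.005,0,-0.02,0,-0.005,0,-0.02,0,-0.005,0,-0.02,0,-0.005,0]
}}

```text
clock: 47.65
position: [552.0, -68.6, 349.5]
ee_rot: [0.992, -0.019, 0.124, -0.024]
contact_force: [-0.3, -0.0, 0.4]
gripper_width: 50.9
```

Run:
```python
from h import *
st()
```

```text
t 47.65 p [552.  -68.6 349.5] xax [ 0.969 -0.043  0.245] yax [-0.031 -0.998 -0.052] zax [ 0.247  0.042 -0.968] F [-0.3 -0.   0.4] w 50.9 j [ 0.17  0.08 -0.12 -0.   -1.11  1.37]
```

>>> {"api": "arm_command", "payload": {
  "commands": [-0.02,0,-0.005,0,-0.02,0,-0.005,0,-0.02,0,-0.005,0,-0.02,0,-0.005,0,-0.02,0,-0.005,0]
}}

```text
clock: 48.15
position: [444.9, -65.3, 348.3]
ee_rot: [0.992, -0.021, 0.123, -0.024]
contact_force: [-0.3, 0.1, 0.5]
gripper_width: 51.4
```

Run:
```python
from h import *
st()
```

```text
t 48.15 p [444.9 -65.3 348.3] xax [ 0.969 -0.047  0.243] yax [-0.035 -0.998 -0.052] zax [ 0.245  0.042 -0.969] F [-0.3  0.1  0.5] w 51.4 j [ 0.23 -0.12 -0.33  0.02 -1.11  1.3 ]
```

>>> {"api": "arm_command", "payload": {
  "commands": [0.048,0,0.012,0,0.048,0,0.012,0,0.048,0,0.012,0,0.048,0,0.012,0,0.03,0,0.008,0]
}}

```text
clock: 48.65
position: [669.6, -74.9, 355.0]
ee_rot: [0.991, -0.021, 0.128, -0.025]
contact_force: [0.3, 0.5, 0.3]
gripper_width: 51.5
```

Run:
```python
from h import *
st()
```

```text
t 48.65 p [669.6 -74.9 355. ] xax [ 0.966 -0.048  0.254] yax [-0.035 -0.998 -0.056] zax [ 0.256  0.045 -0.966] F [0.3 0.5 0.3] w 51.5 j [ 0.12  0.29  0.15 -0.01 -1.17  1.41]
```

>>> {"api": "arm_command", "payload": {
  "commands": [-0.048,0,-0.012,0,-0.048,0,-0.012,0,-0.048,0,-0.012,0,-0.048,0,-0.012,0,-0.03,0,-0.008,0]
}}

```text
clock: 49.15
position: [448.5, -64.7, 331.5]
ee_rot: [0.994, -0.024, 0.109, -0.023]
contact_force: [-0.3, 1.0, 1.0]
gripper_width: 50.8
```

Run:
```python
from h import *
st()
```

```text
t 49.15 p [448.5 -64.7 331.5] xax [ 0.975 -0.053  0.215] yax [-0.044 -0.998 -0.05 ] zax [ 0.217  0.039 -0.975] F [-0.3  1.   1. ] w 50.8 j [ 0.22 -0.09 -0.34  0.01 -1.1   1.29]
```

>>> {"api": "arm_command", "payload": {
  "commands": [0.048,0,0.01,0,0.048,0,0.01,0,0.048,0,0.01,0,0.048,0,0.01,0,0.03,0,0.006,0]
}}

```text
clock: 49.65
position: [665.9, -76.7, 341.6]
ee_rot: [0.993, -0.025, 0.114, -0.024]
contact_force: [-0.1, -0.2, 0.2]
gripper_width: 51.1
```

>>> {"api": "arm_command", "payload": {
  "commands": [-0.048,0,-0.012,0,-0.048,0,-0.012,0,-0.048,0,-0.012,0,-0.048,0,-0.012,0,-0.03,0,-0.008,0]
}}

```text
clock: 50.15
position: [444.5, -65.2, 326.1]
ee_rot: [0.995, -0.028, 0.095, -0.021]
contact_force: [0.0, 0.6, 0.3]
gripper_width: 51.2
```

>>> {"api": "arm_command", "payload": {
  "commands": [0.048,0,0.008,0,0.048,0,0.008,0,0.048,0,0.008,0,0.048,0,0.008,0,0.03,0,0.005,0]
}}

```text
clock: 50.65
position: [660.2, -78.9, 338.7]
ee_rot: [0.994, -0.028, 0.1, -0.023]
contact_force: [0.6, 0.9, -0.7]
gripper_width: 51.2
```

>>> {"api": "arm_command", "payload": {
  "commands": [-0.048,0,-0.01,0,-0.048,0,-0.01,0,-0.048,0,-0.01,0,-0.048,0,-0.01,0,-0.03,0,-0.006,0]
}}

```text
clock: 51.15
position: [441.0, -65.6, 320.5]
ee_rot: [0.996, -0.031, 0.082, -0.02]
contact_force: [-0.4, 0.7, 0.8]
gripper_width: 51.0
```

Run:
```python
from h import *
st()
```

```text
t 51.15 p [441.  -65.6 320.5] xax [ 0.985 -0.066  0.162] yax [-0.059 -0.997 -0.046] zax [ 0.165  0.036 -0.986] F [-0.4  0.7  0.8] w 51.0 j [ 0.22 -0.07 -0.34  0.   -1.14  1.29]
```

Works: −0.027 per cycle. Keep going a few more.

>>> {"api": "arm_command", "payload": {
  "commands": [0.048,0,0.006,0,0.048,0,0.006,0,0.048,0,0.006,0,0.048,0,0.006,0,0.03,0,0.004,0]
}}

```text
clock: 51.65
position: [654.8, -81.0, 334.0]
ee_rot: [0.996, -0.032, 0.085, -0.022]
contact_force: [0.4, 1.3, 0.1]
gripper_width: 51.2
```

>>> {"api": "arm_command", "payload": {
  "commands": [-0.048,0,-0.008,0,-0.048,0,-0.008,0,-0.048,0,-0.008,0,-0.048,0,-0.008,0,-0.03,0,-0.005,0]
}}

```text
clock: 52.15
position: [437.1, -66.0, 314.2]
ee_rot: [0.997, -0.035, 0.068, -0.019]
contact_force: [-0.4, -0.0, 0.4]
gripper_width: 50.9
```

>>> {"api": "arm_command", "payload": {
  "commands": [0.048,0,0.005,0,0.048,0,0.005,0,0.048,0,0.005,0,0.048,0,0.005,0,0.03,0,0.003,0]
}}

```text
clock: 52.65
position: [650.5, -83.0, 326.0]
ee_rot: [0.997, -0.035, 0.071, -0.021]
contact_force: [-0.7, -0.5, 0.4]
gripper_width: 51.5
```

>>> {"api": "arm_command", "payload": {
  "commands": [-0.048,0,-0.006,0,-0.048,0,-0.006,0,-0.048,0,-0.006,0,-0.048,0,-0.006,0,-0.03,0,-0.004,0]
}}

```text
clock: 53.15
position: [433.9, -66.4, 304.3]
ee_rot: [0.998, -0.038, 0.055, -0.018]
contact_force: [-0.1, 0.3, 1.1]
gripper_width: 51.2
```

>>> {"api": "arm_command", "payload": {
  "commands": [0.048,0,0.004,0,0.048,0,0.004,0,0.048,0,0.004,0,0.048,0,0.004,0,0.03,0,0.002,0]
}}

```text
clock: 53.65
position: [646.7, -84.9, 314.2]
ee_rot: [0.997, -0.039, 0.057, -0.019]
contact_force: [-1.1, 0.2, -0.3]
gripper_width: 51.1
```

>>> {"api": "arm_command", "payload": {
  "commands": [-0.048,0,-0.004,0,-0.048,0,-0.004,0,-0.048,0,-0.004,0,-0.048,0,-0.004,0,-0.03,0,-0.003,0]
}}

```text
clock: 54.15
position: [431.0, -66.6, 290.6]
ee_rot: [0.998, -0.042, 0.042, -0.017]
contact_force: [0.1, 0.0, 0.6]
gripper_width: 51.0
```

Run:
```python
from h import *
st()
```

```text
t 54.15 p [431.  -66.6 290.6] xax [ 0.993 -0.085  0.081] yax [-0.083 -0.996 -0.037] zax [ 0.084  0.03  -0.996] F [0.1 0.  0.6] w 51.0 j [ 0.21 -0.03 -0.36 -0.01 -1.15  1.28]
```

Run:
```python
from h import *
plan([421.3,-91,80],-85.5,v=0.03)
```

```text
t 54.15 p [431.  -66.6 290.6] xax [ 0.993 -0.085  0.081] yax [-0.083 -0.996 -0.037] zax [ 0.084  0.03  -0.996] F [0.1 0.  0.6] w 51.0 j [ 0.21 -0.03 -0.36 -0.01 -1.15  1.28]
dist 0.212 yaw change 9.2 rows 8 j6 est 1.86
[-0.003, 0.004, 0.026, -1.2, -0.003, 0.004, 0.026, -1.2, -0.003, 0.004, 0.026, -1.2, -0.003, 0.004, 0.026, -1.2, -0.003, 0.004, 0.026, -1.2]
[-0.003, 0.004, 0.026, -1.2, -0.003, 0.004, 0.026, -1.2, -0.004, 0.004, 0.026, -1.2, 0.0, 0.0, 0.0, 0.0, 0.0, 0.0, 0.0, 0.0]
```

>>> {"api": "arm_command", "payload": {
  "commands": [-0.003,0.004,0.026,-1.2,-0.003,0.004,0.026,-1.2,-0.003,0.004,0.026,-1.2,-0.003,0.004,0.026,-1.2,-0.003,0.004,0.026,-1.2],
  "jaw": 0.6
}}

```text
clock: 54.65
position: [426.5, -81.7, 161.8]
ee_rot: [0.998, 0.012, 0.051, -0.015]
contact_force: [-0.2, -0.1, -0.5]
gripper_width: 51.3
```

>>> {"api": "arm_command", "payload": {
  "commands": [-0.003,0.004,0.026,-1.2,-0.003,0.003,0.026,-1.2,-0.003,0.003,0.022,-1.2,-0.001,0,0.01,0,0,0,0,0]
}}

```text
clock: 55.15
position: [424.1, -90.4, 71.0]
ee_rot: [0.998, 0.043, 0.049, -0.013]
contact_force: [-0.1, 1.4, -0.2]
gripper_width: 51.5
```

Run:
```python
from h import *
s,r=st(); info=arm.camera_info("wrist"); shot("wrist","w21.png"); k=knobs(info=info)
plan([421.3,-91,6],-85.5)
```

```text
t 55.15 p [424.1 -90.4  71. ] xax [0.991 0.085 0.099] yax [ 0.088 -0.996 -0.023] zax [ 0.097  0.031 -0.995] F [-0.1  1.4 -0.2] w 51.5 j [ 0.16  0.23 -0.71 -0.03 -0.53  1.53]
knob1 0.7 px (51, 154) sat 190.0 c [467.7  68.7] size [30.1 29.6] ang 32.7
knob1 0.58 px (281, 243) sat 12.0 c [422.9 -91.3] size [30.5 31.6] ang 3.4
t 55.3 p [425.6 -90.1  72.9] xax [0.991 0.086 0.104] yax [ 0.089 -0.996 -0.023] zax [ 0.101  0.032 -0.994] F [ 0.4 -0.2 -0.4] w 51.1 j [ 0.16  0.23 -0.7  -0.03 -0.53  1.53]
dist 0.067 yaw change -0.6 rows 2 j6 est 1.89
[-0.006, 0.001, 0.033, 0.3, -0.006, 0.001, 0.033, 0.3, 0.0, 0.0, 0.0, 0.0, 0.0, 0.0, 0.0, 0.0, 0.0, 0.0, 0.0, 0.0]
```

>>> {"api": "arm_command", "payload": {
  "commands": [-0.003,0,0.018,0,-0.003,0,0.02,0,-0.003,0,0.016,0,-0.002,0,0.008,0,0,0,0.002,0]
}}

```text
clock: 55.8
position: [428.0, -88.0, 12.2]
ee_rot: [0.997, 0.044, 0.06, -0.014]
contact_force: [0.1, -0.3, 0.5]
gripper_width: 51.4
```

Run:
```python
from h import *
plan([421.8,-91,6],-86)
```

```text
t 55.8 p [428.  -88.   12.2] xax [0.989 0.087 0.121] yax [ 0.09  -0.996 -0.023] zax [ 0.118  0.034 -0.992] F [ 0.1 -0.3  0.5] w 51.4 j [ 0.16  0.35 -0.77 -0.04 -0.33  1.54]
dist 0.009 yaw change -1.2 rows 1 j6 est 1.89
[-0.007, 0.003, 0.005, 1.2, 0.0, 0.0, 0.0, 0.0, 0.0, 0.0, 0.0, 0.0, 0.0, 0.0, 0.0, 0.0, 0.0, 0.0, 0.0, 0.0]
```

>>> {"api": "arm_command", "payload": {
  "commands": [-0.002,0.001,0.002,0,-0.002,0.001,0.002,0,-0.001,0,0.002,0,0,0,0,0,0,0,0,0]
}}

```text
clock: 56.3
position: [426.0, -90.1, 7.7]
ee_rot: [0.997, 0.045, 0.063, -0.014]
contact_force: [0.1, -0.2, 0.2]
gripper_width: 51.5
```

>>> {"api": "arm_command", "payload": {
  "commands": [0,0,0,0,0,0,0,0,0,0,0,0,0,0,0,0,0,0,0,0],
  "jaw": 0
}}

```text
clock: 56.8
position: [426.2, -90.1, 8.3]
ee_rot: [0.997, 0.045, 0.064, -0.014]
contact_force: [0.0, -0.8, 0.4]
gripper_width: 30.5
```

>>> {"api": "arm_command", "payload": {
  "commands": [-0.002,0,-0.03,0,0.005,-0.005,-0.04,0,0.005,-0.01,-0.04,0,0.005,-0.015,-0.04,0,0.005,-0.02,-0.03,0]
}}

```text
clock: 57.3
position: [412.6, -45.7, 190.1]
ee_rot: [0.998, 0.042, 0.054, -0.014]
contact_force: [1.6, 0.9, -1.6]
gripper_width: 30.8
```

Run:
```python
from h import *
plan([543,365,160],-94,v=0.035)
```

```text
t 57.3 p [412.6 -45.7 190.1] xax [0.991 0.082 0.109] yax [ 0.085 -0.996 -0.023] zax [ 0.107  0.032 -0.994] F [ 1.6  0.9 -1.6] w 30.8 j [ 0.28  0.   -0.6  -0.   -0.86  1.37]
dist 0.432 yaw change -8.9 rows 13 j6 est 0.91
[0.012, -0.031, 0.004, 0.7, 0.012, -0.031, 0.004, 0.7, 0.012, -0.031, 0.004, 0.7, 0.011, -0.031, 0.004, 0.7, 0.011, -0.031, 0.004, 0.7]
[0.01, -0.031, 0.004, 0.7, 0.01, -0.031, 0.004, 0.7, 0.01, -0.032, 0.004, 0.7, 0.009, -0.032, 0.004, 0.7, 0.009, -0.032, 0.004, 0.7]
[0.009, -0.032, 0.004, 0.7, 0.008, -0.032, 0.004, 0.7, 0.008, -0.032, 0.004, 0.7, 0.0, 0.0, 0.0, 0.0, 0.0, 0.0, 0.0, 0.0]
```

>>> {"api": "arm_command", "payload": {
  "commands": [0.012,-0.031,0.002,0.7,0.012,-0.031,0.002,0.7,0.012,-0.031,0.002,0.7,0.011,-0.031,0.002,0.7,0.011,-0.031,0.002,0.7]
}}

```text
clock: 57.8
position: [462.9, 117.5, 197.3]
ee_rot: [0.998, 0.008, 0.059, -0.018]
contact_force: [0.5, 0.0, -1.1]
gripper_width: 30.9
```

>>> {"api": "arm_command", "payload": {
  "commands": [0.01,-0.031,0.002,0.7,0.01,-0.031,0.002,0.7,0.01,-0.032,0.002,0.7,0.009,-0.032,0.002,0.7,0.009,-0.032,0.002,0.7]
}}

```text
clock: 58.3
position: [511.2, 281.1, 195.8]
ee_rot: [0.998, -0.023, 0.056, -0.018]
contact_force: [0.1, -1.0, -1.0]
gripper_width: 31.0
```

Run:
```python
from h import *
plan([543,365,120],-94,v=0.025)
```

```text
t 58.3 p [511.2 281.1 195.8] xax [ 0.993 -0.048  0.111] yax [-0.044 -0.998 -0.039] zax [ 0.113  0.034 -0.993] F [ 0.1 -1.  -1. ] w 31.0 j [ 0.81  0.29 -0.26  0.07 -0.92  0.67]
dist 0.117 yaw change -1.5 rows 5 j6 est 0.87
[0.004, -0.016, 0.016, 0.3, 0.004, -0.016, 0.016, 0.3, 0.004, -0.017, 0.016, 0.3, 0.004, -0.017, 0.016, 0.3, 0.003, -0.017, 0.016, 0.3]
```

>>> {"api": "arm_command", "payload": {
  "commands": [0.004,-0.017,0.012,0.3,0.004,-0.017,0.015,0.3,0.004,-0.016,0.015,0.3,0.003,-0.014,0.015,0.3,0.002,-0.01,0.015,0]
}}

```text
clock: 58.8
position: [540.8, 363.1, 125.0]
ee_rot: [0.998, -0.033, 0.055, -0.019]
contact_force: [-0.2, 0.0, -0.8]
gripper_width: 30.8
```

Run:
```python
from h import *
plan([543,365,38],-94,v=0.025)
shot("wrist","w22.png")
```

```text
t 58.8 p [540.8 363.1 125. ] xax [ 0.992 -0.067  0.109] yax [-0.063 -0.997 -0.042] zax [ 0.111  0.034 -0.993] F [-0.2  0.  -0.8] w 30.8 j [ 0.87  0.47 -0.19  0.09 -0.82  0.58]
dist 0.087 yaw change -0.4 rows 4 j6 est 0.85
[-0.002, 0.0, 0.022, 0.1, -0.002, 0.0, 0.022, 0.1, -0.002, 0.0, 0.022, 0.1, -0.002, 0.0, 0.022, 0.1, 0.0, 0.0, 0.0, 0.0]
```

>>> {"api": "arm_command", "payload": {
  "commands": [-0.002,0,0.02,0,-0.002,0,0.022,0,-0.002,0,0.02,0,-0.001,0,0.012,0,0,0,0.006,0]
}}

```text
clock: 59.35
position: [540.7, 365.7, 36.4]
ee_rot: [0.998, -0.032, 0.052, -0.016]
contact_force: [-0.1, -0.4, -1.4]
gripper_width: 30.9
```

>>> {"api": "arm_command", "payload": {
  "commands": [0,0,0.002,0,0,0,0,0,0,0,0,0,0,0,0,0,0,0,-0.03,0],
  "jaw": 0.5
}}

```text
clock: 59.85
position: [537.5, 363.9, 63.6]
ee_rot: [0.998, -0.033, 0.051, -0.015]
contact_force: [1.3, -0.5, -0.9]
gripper_width: 42.6
```

>>> {"api": "arm_command", "payload": {
  "commands": [0,0,-0.05,0,0,0,-0.05,0,0,0.01,-0.04,0,0,0.02,0,0,0,0.03,0,0]
}}

```text
clock: 60.35
position: [521.2, 303.5, 214.9]
ee_rot: [0.998, -0.03, 0.057, -0.021]
contact_force: [0.4, -0.9, 0.1]
gripper_width: 42.5
```

Run:
```python
from h import *
st(); shot("scene","sc23.png"); shot("wrist","w23.png")
i=arm.camera_info("scene"); knobs("scene",name="handle1",z=32); find("scene","handle1",3)
```

```text
t 60.35 p [521.2 303.5 214.9] xax [ 0.992 -0.063  0.113] yax [-0.058 -0.997 -0.045] zax [ 0.116  0.038 -0.993] F [ 0.4 -0.9  0.1] w 42.5 j [ 0.83  0.3  -0.19  0.07 -0.97  0.65]
handle1 0.72 px (264, 269) sat 12.0 c [699.2 -27.3] size [125.2  39.9] ang 82.6
handle1 0.57 px (197, 211) sat 15.0 c [ 401.9 -187.6] size [96.8 46. ] ang 76.4
handle1 scene 0.7 [684. -24.   1.] [265. 275.]
handle1 scene 0.6 [ 395. -199.   -0.] [194. 219.]
```

Run:
```python
from h import *
plan([670,-25,190],173,v=0.03,w=8.4)
```

```text
t 60.6 p [521.2 302.9 213.1] xax [ 0.992 -0.064  0.111] yax [-0.06  -0.997 -0.042] zax [ 0.113  0.035 -0.993] F [-0.2  0.8  0.4] w 42.5 j [ 0.82  0.3  -0.19  0.07 -0.97  0.65]
dist 0.361 yaw change -93.6 rows 13 j6 est -0.12
[0.013, 0.025, 0.002, 7.2, 0.016, 0.023, 0.003, 7.2, 0.018, 0.021, 0.003, 7.2, 0.021, 0.018, 0.003, 7.2, 0.023, 0.015, 0.004, 7.2]
[0.025, 0.012, 0.004, 7.2, 0.026, 0.009, 0.004, 7.2, 0.027, 0.006, 0.005, 7.2, 0.027, 0.002, 0.005, 7.2, 0.027, -0.001, 0.005, 7.2]
[0.027, -0.005, 0.005, 7.2, 0.026, -0.008, 0.005, 7.2, 0.025, -0.011, 0.005, 7.2, 0.0, 0.0, 0.0, 0.0, 0.0, 0.0, 0.0, 0.0]
```

>>> {"api": "arm_command", "payload": {
  "commands": [0.013,0.025,0.002,7.2,0.016,0.023,0.002,7.2,0.018,0.021,0.002,7.2,0.021,0.018,0.002,7.2,0.023,0.015,0.003,7.2],
  "jaw": 0.35
}}

```text
clock: 61.1
position: [579.6, 178.8, 201.1]
ee_rot: [0.937, -0.344, 0.047, -0.036]
contact_force: [1.5, -1.0, -0.9]
gripper_width: 30.0
```

>>> {"api": "arm_command", "payload": {
  "commands": [0.025,0.012,0.003,7.2,0.026,0.009,0.003,7.2,0.027,0.006,0.004,7.2,0.027,0.002,0.004,7.2,0.027,-0.001,0.005,7.2]
}}

```text
clock: 61.6
position: [638.5, 51.9, 179.5]
ee_rot: [0.778, -0.626, 0.032, -0.047]
contact_force: [0.3, -0.5, -0.6]
gripper_width: 29.9
```

Run:
```python
from h import *
plan([675,-25,150],173,v=0.03,w=8.4)
```

```text
t 61.6 p [638.5  51.9 179.5] xax [ 0.215 -0.977 -0.01 ] yax [-0.971 -0.213 -0.114] zax [ 0.109  0.034 -0.993] F [ 0.3 -0.5 -0.6] w 29.9 j [ 0.33  0.4  -0.12  0.   -0.94 -0.12]
dist 0.09 yaw change -19.4 rows 4 j6 est -0.09
[0.021, -0.004, 0.008, 4.8, 0.02, -0.006, 0.008, 4.8, 0.02, -0.007, 0.008, 4.8, 0.019, -0.009, 0.008, 4.8, 0.0, 0.0, 0.0, 0.0]
```

>>> {"api": "arm_command", "payload": {
  "commands": [0.021,-0.004,0.005,4.8,0.02,-0.006,0.005,4.8,0.02,-0.007,0.005,4.8,0.012,-0.009,0.005,4.8,0,0,0,0]
}}

```text
clock: 62.1
position: [677.2, -21.3, 153.9]
ee_rot: [-0.657, 0.752, -0.021, 0.049]
contact_force: [0.0, 0.4, 0.2]
gripper_width: 29.9
```

Run:
```python
from h import *
s,r=st(); info=arm.camera_info("wrist"); shot("wrist","w24.png"); knobs(info=info,name="handle1",z=32); find("wrist","handle1",2,info)
plan([680,-25,100],173,v=0.03,w=8.4)
```

```text
t 62.1 p [677.2 -21.3 153.9] xax [-0.133 -0.99  -0.046] yax [-0.986  0.136 -0.097] zax [ 0.102  0.032 -0.994] F [0.  0.4 0.2] w 29.9 j [ 0.2   0.48 -0.04 -0.01 -0.95 -0.33]
handle1 0.78 px (281, 186) sat 11.0 c [684.6 -27. ] size [126.1  14.1] ang 82.8
handle1 wrist 0.58 [685. -26.  -5.] [284. 185.]
t 62.3 p [676.5 -19.4 155.8] xax [-0.128 -0.991 -0.046] yax [-0.986  0.132 -0.099] zax [ 0.104  0.033 -0.994] F [-0.7 -0.8 -0.2] w 29.8 j [ 0.2   0.48 -0.04 -0.01 -0.95 -0.33]
dist 0.056 yaw change 0.6 rows 2 j6 est -0.08
[0.004, 0.001, 0.028, -0.3, 0.004, 0.001, 0.028, -0.3, 0.0, 0.0, 0.0, 0.0, 0.0, 0.0, 0.0, 0.0, 0.0, 0.0, 0.0, 0.0]
```

>>> {"api": "arm_command", "payload": {
  "commands": [0.003,-0.002,0.02,-0.2,0.002,-0.001,0.022,-0.2,0.001,0,0.022,0,0,0.001,0.022,0,0,0,0.015,0],
  "jaw": 0.3
}}

```text
clock: 62.8
position: [691.8, -16.6, 59.6]
ee_rot: [-0.665, 0.744, -0.026, 0.056]
contact_force: [-0.1, -0.5, -0.5]
gripper_width: 25.2
```

Run:
```python
from h import *
s,r=st(); info=arm.camera_info("wrist"); shot("wrist","w25.png"); knobs(info=info,name="handle1",z=32)
plan([686.5,-26,9],173,v=0.01)
```

```text
t 62.8 p [691.8 -16.6  59.6] xax [-0.109 -0.993 -0.048] yax [-0.987  0.114 -0.112] zax [ 0.117  0.036 -0.993] F [-0.1 -0.5 -0.5] w 25.2 j [ 0.2   0.59 -0.1  -0.02 -0.75 -0.31]
handle1 0.83 px (290, 213) sat 11.0 c [686.  -25.7] size [127.3  12.9] ang 83.1
t 62.95 p [692.  -17.1  60.1] xax [-0.11  -0.993 -0.048] yax [-0.987  0.115 -0.112] zax [ 0.116  0.035 -0.993] F [ 0.7 -0.3  0.2] w 25.5 j [ 0.2   0.59 -0.1  -0.02 -0.75 -0.31]
dist 0.052 yaw change -0.4 rows 6 j6 est -0.07
[0.002, 0.002, 0.008, 0.1, 0.002, 0.002, 0.008, 0.1, 0.002, 0.002, 0.008, 0.1, 0.002, 0.002, 0.008, 0.1, 0.002, 0.002, 0.008, 0.1]
[0.002, 0.002, 0.008, 0.1, 0.0, 0.0, 0.0, 0.0, 0.0, 0.0, 0.0, 0.0, 0.0, 0.0, 0.0, 0.0, 0.0, 0.0, 0.0, 0.0]
```

Run:
```python
from h import *
for u,v in((205,292),(218,290),(215,275)): print([at_z("wrist",u,v,z).round(0) for z in(10,25)])
im=arm.get_image("scene"); 
h=cv2.cvtColor(im,cv2.COLOR_RGB2HSV); m=(h[...,0]>7)&(h[...,0]<17)&(h[...,1]>200)&(h[...,2]>170)
ys,xs=np.nonzero(m); 
n,l,s_,c=cv2.connectedComponentsWithStats(m.astype(np.uint8))
for i in range(1,n):
    if s_[i,4]>8: print(s_[i],c[i],at_z("scene",c[i][0],c[i][1],15).round(0))
```

```text
[array([759.,  31.,  10.]), array([752.,  21.,  25.])]
[array([748.,  29.,  10.]), array([742.,  20.,  25.])]
[array([748.,  16.,  10.]), array([742.,   8.,  25.])]
[290 286   9   3  16] [293.625 287.   ] [755.  37.  15.]
```

>>> {"api": "arm_command", "payload": {
  "commands": [0.003,0.002,0.006,0,0.003,0.003,0.012,0,0.003,0.003,0.014,0,0.002,0.002,0.011,0,0,0.001,0.005,0]
}}

```text
clock: 63.5
position: [689.1, -25.5, 14.5]
ee_rot: [-0.665, 0.744, -0.029, 0.06]
contact_force: [0.0, 0.0, -0.1]
gripper_width: 25.8
```

Run:
```python
from h import *
plan([688,-25.5,8],173,v=0.01)
```

```text
t 63.5 p [689.1 -25.5  14.5] xax [-0.109 -0.993 -0.051] yax [-0.986  0.114 -0.124] zax [ 0.129  0.037 -0.991] F [ 0.   0.  -0.1] w 25.8 j [ 0.19  0.64 -0.15 -0.02 -0.64 -0.29]
dist 0.007 yaw change -0.4 rows 1 j6 est -0.07
[0.0, 0.002, 0.006, 0.4, 0.0, 0.0, 0.0, 0.0, 0.0, 0.0, 0.0, 0.0, 0.0, 0.0, 0.0, 0.0, 0.0, 0.0, 0.0, 0.0]
```

>>> {"api": "arm_command", "payload": {
  "commands": [0,0.001,0.003,0,0,0.001,0.003,0,0,0,0.001,0,0,0,0,0,0,0,0,0]
}}

```text
clock: 64.0
position: [688.2, -25.0, 6.6]
ee_rot: [-0.665, 0.744, -0.029, 0.06]
contact_force: [-0.6, -0.3, -0.1]
gripper_width: 25.7
```

>>> {"api": "arm_command", "payload": {
  "commands": [0,0,0,0,0,0,0,0,0,0,0,0,0,0,0,0,0,0,0,0],
  "jaw": 0
}}

```text
clock: 64.5
position: [688.4, -24.9, 7.2]
ee_rot: [-0.665, 0.744, -0.03, 0.061]
contact_force: [-0.9, 0.5, -1.1]
gripper_width: 11.3
```

>>> {"api": "arm_command", "payload": {
  "commands": [0,0,-0.02,0,0,0,-0.03,0,0,0,-0.04,0,0,0,-0.04,0,0,0,-0.03,0]
}}

```text
clock: 65.0
position: [663.1, -31.3, 162.1]
ee_rot: [-0.665, 0.745, -0.024, 0.054]
contact_force: [0.7, -0.1, -1.0]
gripper_width: 11.0
```

Run:
```python
from h import *
f=np.array([529,318]); t=np.radians(-3.9); ux=np.array([np.cos(t),np.sin(t)]); uy=np.array([-np.sin(t),np.cos(t)])
for n,a,b in (("h1",-68,0),("h2",-30,0)): print(n,(f+a*ux+b*uy).round(0))
plan([*(f-66*ux),185],176,v=0.04)
shot("wrist","w26.png")
```

```text
h1 [461. 323.]
h2 [499. 320.]
t 65.0 p [663.1 -31.3 162.1] xax [-0.111 -0.993 -0.047] yax [-0.987  0.115 -0.108] zax [ 0.112  0.035 -0.993] F [ 0.7 -0.1 -1. ] w 11.0 j [ 0.19  0.45 -0.07 -0.02 -0.93 -0.29]
dist 0.407 yaw change 2.7 rows 11 j6 est -0.67
[-0.03, 0.021, -0.003, -0.2, -0.03, 0.021, -0.003, -0.2, -0.03, 0.021, -0.003, -0.2, -0.03, 0.021, -0.003, -0.2, -0.03, 0.021, -0.003, -0.2]
[-0.03, 0.021, -0.003, -0.2, -0.031, 0.021, -0.003, -0.2, -0.031, 0.021, -0.003, -0.2, -0.031, 0.02, -0.003, -0.2, -0.031, 0.02, -0.003, -0.2]
[-0.031, 0.02, -0.003, -0.2, 0.0, 0.0, 0.0, 0.0, 0.0, 0.0, 0.0, 0.0, 0.0, 0.0, 0.0, 0.0, 0.0, 0.0, 0.0, 0.0]
```

>>> {"api": "arm_command", "payload": {
  "commands": [-0.028,0.02,-0.006,-0.2,-0.03,0.021,-0.004,-0.2,-0.03,0.021,-0.003,-0.2,-0.03,0.021,-0.003,-0.2,-0.03,0.021,-0.003,-0.2]
}}

```text
clock: 65.55
position: [575.6, 127.1, 184.2]
ee_rot: [-0.668, 0.741, -0.03, 0.06]
contact_force: [0.7, 0.0, 0.2]
gripper_width: 10.8
```

>>> {"api": "arm_command", "payload": {
  "commands": [-0.03,0.021,-0.003,-0.2,-0.03,0.021,-0.002,-0.2,-0.03,0.021,-0.002,-0.2,-0.03,0.02,-0.002,-0.2,-0.025,0.015,-0.002,-0.2]
}}

```text
clock: 66.05
position: [485.1, 286.4, 189.1]
ee_rot: [-0.675, 0.735, -0.03, 0.059]
contact_force: [0.3, 0.6, -1.3]
gripper_width: 10.8
```

Run:
```python
from h import *
plan([463,322,120],176,v=0.03)
info=arm.camera_info("wrist");shot("wrist","w27.png");find("wrist","tray_in",2,info);find("wrist","tray_handle",1,info)
```

```text
t 66.05 p [485.1 286.4 189.1] xax [-0.082 -0.996 -0.047] yax [-0.988  0.087 -0.124] zax [ 0.128  0.037 -0.991] F [ 0.3  0.6 -1.3] w 10.8 j [ 0.86  0.25 -0.34  0.1  -0.87 -1.  ]
dist 0.081 yaw change 1.1 rows 3 j6 est -0.73
[-0.01, 0.011, 0.022, -0.4, -0.01, 0.011, 0.022, -0.4, -0.01, 0.011, 0.022, -0.4, 0.0, 0.0, 0.0, 0.0, 0.0, 0.0, 0.0, 0.0]
tray_in wrist 0.66 [529. 321.  16.] [261. 217.]
tray_handle wrist 0.78 [376. 330.  87.] [425. 248.]
```

>>> {"api": "arm_command", "payload": {
  "commands": [-0.011,0.008,0.015,-0.3,-0.011,0.008,0.018,-0.3,-0.01,0.006,0.02,-0.3,-0.005,0.004,0.02,0,0,0.002,0.015,0]
}}

```text
clock: 66.7
position: [474.1, 328.4, 99.7]
ee_rot: [-0.68, 0.73, -0.03, 0.062]
contact_force: [-0.4, -0.2, -0.8]
gripper_width: 10.8
```

Run:
```python
from h import *
plan([469,322,38],176,v=0.02)
```

```text
t 66.7 p [474.1 328.4  99.7] xax [-0.068 -0.996 -0.05 ] yax [-0.989  0.074 -0.128] zax [ 0.132  0.041 -0.99 ] F [-0.4 -0.2 -0.8] w 10.8 j [ 0.93  0.38 -0.43  0.13 -0.65 -1.1 ]
dist 0.062 yaw change 0.3 rows 4 j6 est -0.77
[0.002, 0.003, 0.015, -0.1, 0.002, 0.003, 0.015, -0.1, 0.002, 0.003, 0.015, -0.1, 0.002, 0.003, 0.015, -0.1, 0.0, 0.0, 0.0, 0.0]
```

>>> {"api": "arm_command", "payload": {
  "commands": [0.002,0.003,0.015,0,0.002,0.003,0.016,0,0.002,0.003,0.014,0,0.002,0.003,0.01,0,0,0.002,0.006,0]
}}

```text
clock: 67.2
position: [476.4, 323.8, 38.1]
ee_rot: [-0.679, 0.73, -0.031, 0.069]
contact_force: [14.4, -3.2, 10.6]
gripper_width: 10.4
```

Run:
```python
from h import *
plan([469,322,36],176,v=0.02)
```

```text
t 67.2 p [476.4 323.8  38.1] xax [-0.068 -0.996 -0.058] yax [-0.987  0.076 -0.139] zax [ 0.143  0.048 -0.989] F [14.4 -3.2 10.6] w 10.4 j [ 0.92  0.46 -0.52  0.19 -0.47 -1.15]
dist 0.008 yaw change 0.4 rows 1 j6 est -0.83
[0.002, 0.007, 0.001, -0.4, 0.0, 0.0, 0.0, 0.0, 0.0, 0.0, 0.0, 0.0, 0.0, 0.0, 0.0, 0.0, 0.0, 0.0, 0.0, 0.0]
```

>>> {"api": "arm_command", "payload": {
  "commands": [0,-0.005,-0.003,0,0,-0.004,-0.001,0,0,0,0,0,0,0,0,0,0,0,0,0]
}}

```text
clock: 67.7
position: [486.7, 319.7, 43.1]
ee_rot: [-0.677, 0.732, -0.031, 0.068]
contact_force: [0.5, 0.2, -1.7]
gripper_width: 11.0
```

Run:
```python
from h import *
st(); shot("wrist","w28.png"); shot("side","s28.png",(110,120,310,270),4)
```

```text
t 67.7 p [486.7 319.7  43.1] xax [-0.074 -0.996 -0.057] yax [-0.987  0.081 -0.138] zax [ 0.142  0.046 -0.989] F [ 0.5  0.2 -1.7] w 11.0 j [ 0.9   0.46 -0.5   0.17 -0.49 -1.13]
```

>>> {"api": "arm_command", "payload": {
  "commands": [0.001,0.001,0.003,0,0.001,0,0.003,0,0,0,0.001,0,0,0,0,0,0,0,0,0]
}}

```text
clock: 68.3
position: [485.6, 318.1, 34.6]
ee_rot: [-0.678, 0.732, -0.031, 0.067]
contact_force: [0.1, 0.2, -1.0]
gripper_width: 10.6
```

>>> {"api": "arm_command", "payload": {
  "commands": [0,0,0,0,0,0,0,0,0,0,0,0,0,-0.002,-0.02,0,0,-0.002,-0.04,0],
  "jaw": 0.3
}}

```text
clock: 68.8
position: [479.4, 313.0, 91.3]
ee_rot: [-0.678, 0.732, -0.032, 0.062]
contact_force: [0.4, 0.4, 0.2]
gripper_width: 25.9
```

>>> {"api": "arm_command", "payload": {
  "commands": [0,0,-0.05,0,0.01,0,-0.05,0,0.02,0,-0.02,0,0.03,0,0,0,0.03,0,0,0]
}}

```text
clock: 69.3
position: [459.1, 221.9, 217.5]
ee_rot: [-0.68, 0.73, -0.032, 0.071]
contact_force: [0.5, -1.1, -0.1]
gripper_width: 25.1
```

Run:
```python
from h import *
st(); shot("wrist","w29.png"); shot("scene","sc29.png")
```

```text
t 69.3 p [459.1 221.9 217.5] xax [-0.066 -0.996 -0.06 ] yax [-0.987  0.074 -0.143] zax [ 0.147  0.05  -0.988] F [ 0.5 -1.1 -0.1] w 25.1 j [ 0.81  0.12 -0.43  0.09 -0.88 -0.94]
```

Run:
```python
from h import *
plan([440,-60,330],-93,v=0.035,w=8.4)
```

```text
t 69.4 p [458.3 219.6 216.8] xax [-0.07  -0.996 -0.059] yax [-0.987  0.078 -0.141] zax [ 0.145  0.048 -0.988] F [ 0.1 -0.6 -0.3] w 25.9 j [ 0.81  0.12 -0.43  0.09 -0.88 -0.94]
dist 0.302 yaw change 91.5 rows 11 j6 est 1.6
[0.025, -0.002, -0.012, -8.3, 0.025, 0.002, -0.012, -8.3, 0.024, 0.005, -0.013, -8.3, 0.023, 0.009, -0.013, -8.3, 0.021, 0.012, -0.013, -8.3]
[0.019, 0.015, -0.014, -8.3, 0.016, 0.018, -0.014, -8.3, 0.013, 0.02, -0.014, -8.3, 0.01, 0.022, -0.014, -8.3, 0.006, 0.023, -0.014, -8.3]
[0.003, 0.024, -0.014, -8.3, 0.0, 0.0, 0.0, 0.0, 0.0, 0.0, 0.0, 0.0, 0.0, 0.0, 0.0, 0.0, 0.0, 0.0, 0.0, 0.0]
```

>>> {"api": "arm_command", "payload": {
  "commands": [0.025,-0.002,-0.012,-8.3,0.025,0.002,-0.012,-8.3,0.024,0.005,-0.013,-8.3,0.023,0.009,-0.013,-8.3,0.021,0.012,-0.013,-8.3]
}}

```text
clock: 69.9
position: [449.8, 91.6, 274.2]
ee_rot: [0.899, -0.431, 0.055, -0.053]
contact_force: [1.0, 0.6, -0.6]
gripper_width: 25.6
```

>>> {"api": "arm_command", "payload": {
  "commands": [0.019,0.015,-0.014,-8.3,0.016,0.018,-0.014,-8.3,0.013,0.02,-0.014,-8.3,0.01,0.022,-0.014,-8.3,0.006,0.023,-0.014,-8.3]
}}

```text
clock: 70.4
position: [437.8, -35.0, 340.6]
ee_rot: [0.994, -0.072, 0.071, -0.03]
contact_force: [0.5, 0.0, 0.4]
gripper_width: 25.8
```

>>> {"api": "arm_command", "payload": {
  "commands": [0.044,0.01,0,-4,0.048,0,0.007,-2,0.048,0,0.007,0,0.048,0,0.007,0,0.03,0,0.005,0]
}}

```text
clock: 70.9
position: [660.8, -62.3, 353.5]
ee_rot: [0.996, -0.017, 0.08, -0.026]
contact_force: [-0.7, -0.0, -0.2]
gripper_width: 25.9
```

>>> {"api": "arm_command", "payload": {
  "commands": [-0.048,0,-0.008,0,-0.048,0,-0.008,0,-0.048,0,-0.008,0,-0.048,0,-0.008,0,-0.03,0,-0.005,0]
}}

```text
clock: 71.4
position: [444.8, -52.2, 333.6]
ee_rot: [0.998, -0.019, 0.06, -0.023]
contact_force: [0.4, 0.1, -0.4]
gripper_width: 25.3
```

Run:
```python
from h import *
st()
```

```text
t 71.4 p [444.8 -52.2 333.6] xax [ 0.992 -0.04   0.119] yax [-0.035 -0.998 -0.049] zax [ 0.121  0.044 -0.992] F [ 0.4  0.1 -0.4] w 25.3 j [ 0.24 -0.05 -0.27 -0.02 -1.22  1.3 ]
```

Five more cycles.

>>> {"api": "arm_command", "payload": {
  "commands": [0.048,0,0.005,0,0.048,0,0.005,0,0.048,0,0.005,0,0.048,0,0.005,0,0.03,0,0.003,0]
}}

```text
clock: 71.9
position: [660.3, -59.9, 343.7]
ee_rot: [0.997, -0.017, 0.064, -0.025]
contact_force: [-0.3, -1.0, 0.3]
gripper_width: 25.8
```

>>> {"api": "arm_command", "payload": {
  "commands": [-0.048,0,-0.006,0,-0.048,0,-0.006,0,-0.048,0,-0.006,0,-0.048,0,-0.006,0,-0.03,0,-0.004,0]
}}

```text
clock: 72.4
position: [445.1, -49.8, 323.1]
ee_rot: [0.999, -0.018, 0.047, -0.022]
contact_force: [0.5, -0.2, 1.4]
gripper_width: 25.6
```

>>> {"api": "arm_command", "payload": {
  "commands": [0.048,0,0.004,0,0.048,0,0.004,0,0.048,0,0.004,0,0.048,0,0.004,0,0.03,0,0.002,0]
}}

```text
clock: 72.9
position: [660.2, -57.1, 331.2]
ee_rot: [0.998, -0.016, 0.05, -0.023]
contact_force: [0.5, 0.2, 0.4]
gripper_width: 25.5
```

>>> {"api": "arm_command", "payload": {
  "commands": [-0.048,0,-0.005,0,-0.048,0,-0.005,0,-0.048,0,-0.005,0,-0.048,0,-0.005,0,-0.03,0,-0.003,0]
}}

```text
clock: 73.4
position: [445.2, -47.3, 312.3]
ee_rot: [0.999, -0.017, 0.033, -0.02]
contact_force: [0.4, -0.5, 1.3]
gripper_width: 25.9
```

>>> {"api": "arm_command", "payload": {
  "commands": [0.048,0,0.003,0,0.048,0,0.003,0,0.048,0,0.003,0,0.048,0,0.003,0,0.03,0,0.002,0]
}}

```text
clock: 73.9
position: [659.9, -54.3, 317.4]
ee_rot: [0.999, -0.015, 0.036, -0.021]
contact_force: [-0.6, -0.4, -0.0]
gripper_width: 25.7
```

>>> {"api": "arm_command", "payload": {
  "commands": [-0.048,0,-0.003,0,-0.048,0,-0.003,0,-0.048,0,-0.003,0,-0.048,0,-0.003,0,-0.03,0,-0.002,0]
}}

```text
clock: 74.4
position: [445.3, -44.7, 295.9]
ee_rot: [1.0, -0.016, 0.02, -0.018]
contact_force: [0.1, 0.4, 0.2]
gripper_width: 25.4
```

>>> {"api": "arm_command", "payload": {
  "commands": [0.048,0,0.002,0,0.048,0,0.002,0,0.048,0,0.002,0,0.048,0,0.002,0,0.03,0,0.001,0]
}}

```text
clock: 74.9
position: [659.5, -51.4, 298.5]
ee_rot: [1.0, -0.014, 0.021, -0.019]
contact_force: [-0.4, 0.8, 0.2]
gripper_width: 25.5
```

>>> {"api": "arm_command", "payload": {
  "commands": [-0.048,0,-0.002,0,-0.048,0,-0.002,0,-0.048,0,-0.002,0,-0.048,0,-0.002,0,-0.03,0,-0.001,0]
}}

```text
clock: 75.4
position: [444.8, -42.3, 279.3]
ee_rot: [1.0, -0.015, 0.005, -0.016]
contact_force: [0.3, -0.1, -0.2]
gripper_width: 25.5
```

Run:
```python
from h import *
st()
find("scene","handle1",3)
im=arm.get_image("scene"); find("scene","handle1",3)
plan([405,-190,200],-176,v=0.03,w=8.4)
```

```text
t 75.4 p [444.8 -42.3 279.3] xax [ 0.999 -0.03   0.01 ] yax [-0.03  -0.999 -0.033] zax [ 0.011  0.032 -0.999] F [ 0.3 -0.1 -0.2] w 25.5 j [ 0.25  0.04 -0.31 -0.03 -1.2   1.3 ]
handle1 scene 0.76 [ 396. -200.    3.] [193. 218.]
handle1 scene 0.61 [482. 315.  16.] [357. 208.]
handle1 scene 0.71 [481. 320.  20.] [358. 206.]
handle1 scene 0.46 [ 394. -199.    2.] [193. 218.]
handle1 scene 0.35 [525. 320.  19.] [364. 215.]
t 75.55 p [446.5 -42.2 280.6] xax [ 0.999 -0.029  0.014] yax [-0.029 -0.999 -0.033] zax [ 0.015  0.033 -0.999] F [ 0.2  0.2 -0.1] w 25.8 j [ 0.25  0.04 -0.31 -0.03 -1.2   1.3 ]
dist 0.173 yaw change -84.3 rows 11 j6 est 0.52
[-0.003, 0.014, 0.007, 7.7, -0.002, 0.014, 0.007, 7.7, 0.0, 0.014, 0.007, 7.7, 0.002, 0.014, 0.007, 7.7, 0.004, 0.014, 0.007, 7.7]
[0.006, 0.013, 0.007, 7.7, 0.007, 0.012, 0.007, 7.7, 0.009, 0.011, 0.007, 7.7, 0.01, 0.01, 0.007, 7.7, 0.011, 0.008, 0.007, 7.7]
[0.012, 0.007, 0.007, 7.7, 0.0, 0.0, 0.0, 0.0, 0.0, 0.0, 0.0, 0.0, 0.0, 0.0, 0.0, 0.0, 0.0, 0.0, 0.0, 0.0]
```

>>> {"api": "arm_command", "payload": {
  "commands": [-0.003,0.014,0.007,7.7,-0.002,0.014,0.007,7.7,0,0.014,0.007,7.7,0.002,0.014,0.007,7.7,0.004,0.014,0.007,7.7]
}}

```text
clock: 76.05
position: [434.3, -109.1, 243.6]
ee_rot: [0.935, -0.353, 0.005, -0.019]
contact_force: [-0.2, 0.4, -0.6]
gripper_width: 25.6
```

>>> {"api": "arm_command", "payload": {
  "commands": [0.006,0.013,0.007,7.7,0.007,0.012,0.007,7.7,0.009,0.011,0.007,7.7,0.01,0.01,0.007,7.7,0.011,0.008,0.007,7.7]
}}

```text
clock: 76.55
position: [419.8, -177.8, 203.6]
ee_rot: [0.757, -0.653, -0.001, -0.019]
contact_force: [-0.2, 0.1, 0.4]
gripper_width: 25.5
```

>>> {"api": "arm_command", "payload": {
  "commands": [0.006,0.003,0.01,7,0,0,0.01,0,0,0,0,0,0,0,0,0,0,0,0,0]
}}

```text
clock: 77.05
position: [422.5, -185.2, 180.8]
ee_rot: [0.715, -0.699, -0.003, -0.018]
contact_force: [-0.3, 0.0, 0.1]
gripper_width: 25.6
```

Run:
```python
from h import *
s,r=st(); info=arm.camera_info("wrist"); shot("wrist","w30.png"); knobs(info=info,name="handle1",z=32); find("wrist","handle1",2,info)
plan([396,-197,80],-176,v=0.03,w=8.4)
```

```text
t 77.05 p [ 422.5 -185.2  180.8] xax [ 0.024 -0.999 -0.03 ] yax [-0.999 -0.023 -0.023] zax [ 0.022  0.03  -0.999] F [-0.3  0.   0.1] w 25.6 j [-0.08  0.15 -0.44 -0.04 -0.96  0.13]
handle1 0.86 px (309, 174) sat 11.0 c [ 395.4 -200.7] size [ 12.5 126.4] ang 4.6
handle1 0.68 px (32, 50) sat 11.0 c [ 649.2 -311.6] size [43.9 58.8] ang 89.9
handle1 wrist 0.97 [ 393. -197.   -7.] [308. 174.]
t 77.25 p [ 422.2 -185.2  181.1] xax [ 0.023 -0.999 -0.03 ] yax [-0.999 -0.022 -0.023] zax [ 0.023  0.03  -0.999] F [-0.3 -0.5  0.3] w 25.7 j [-0.08  0.15 -0.44 -0.04 -0.96  0.13]
dist 0.105 yaw change 2.7 rows 4 j6 est 0.55
[0.004, 0.007, 0.025, -0.7, 0.003, 0.007, 0.025, -0.7, 0.003, 0.007, 0.025, -0.7, 0.003, 0.007, 0.025, -0.7, 0.0, 0.0, 0.0, 0.0]
```

>>> {"api": "arm_command", "payload": {
  "commands": [0.004,0.008,0.022,-0.8,0.004,0.008,0.024,-0.8,0.003,0.007,0.024,-0.8,0.003,0.003,0.022,-0.8,0,0,0.012,0],
  "jaw": 0.32
}}

```text
clock: 77.75
position: [402.8, -197.6, 77.5]
ee_rot: [0.736, -0.676, 0.004, -0.022]
contact_force: [-0.4, 1.4, 0.2]
gripper_width: 27.3
```

Run:
```python
from h import *
s,r=st(); info=arm.camera_info("wrist"); shot("wrist","w31.png"); knobs(info=info,name="handle1",z=32)
plan([396,-200,8],-175.4,v=0.01)
```

```text
t 77.75 p [ 402.8 -197.6   77.5] xax [ 0.085 -0.996 -0.025] yax [-0.996 -0.084 -0.038] zax [ 0.036  0.028 -0.999] F [-0.4  1.4  0.2] w 27.3 j [-0.12  0.27 -0.61 -0.05 -0.66  0.24]
handle1 0.68 px (291, 217) sat 11.0 c [ 396.2 -201. ] size [ 12.3 127.1] ang 5.0
t 77.9 p [ 403.7 -197.7   78.6] xax [ 0.086 -0.996 -0.024] yax [-0.996 -0.085 -0.039] zax [ 0.036  0.028 -0.999] F [-0.2  0.  -0.1] w 27.7 j [-0.11  0.27 -0.61 -0.05 -0.66  0.24]
dist 0.071 yaw change -0.3 rows 8 j6 est 0.59
[0.0, 0.001, 0.009, 0.0, 0.0, 0.001, 0.009, 0.0, 0.0, 0.001, 0.009, 0.0, 0.0, 0.001, 0.009, 0.0, 0.0, 0.001, 0.009, 0.0]
[0.0, 0.001, 0.009, 0.0, 0.0, 0.001, 0.009, 0.0, 0.0, 0.001, 0.009, 0.0, 0.0, 0.0, 0.0, 0.0, 0.0, 0.0, 0.0, 0.0]
```

>>> {"api": "arm_command", "payload": {
  "commands": [0.001,0.004,0.012,0,0.001,0.003,0.016,0,0,0.002,0.016,0,0,0.002,0.01,0,0,0.001,0.005,0]
}}

```text
clock: 78.4
position: [401.6, -200.0, 24.3]
ee_rot: [0.738, -0.674, 0.012, -0.027]
contact_force: [0.8, -0.2, -0.7]
gripper_width: 27.3
```

Run:
```python
from h import *
plan([397,-200.5,8],-175.2,v=0.01)
```

```text
t 78.4 p [ 401.6 -200.    24.3] xax [ 0.09  -0.996 -0.019] yax [-0.994 -0.089 -0.056] zax [ 0.054  0.024 -0.998] F [ 0.8 -0.2 -0.7] w 27.3 j [-0.12  0.36 -0.67 -0.06 -0.49  0.27]
dist 0.017 yaw change -0.3 rows 2 j6 est 0.61
[0.0, 0.003, 0.008, 0.2, 0.0, 0.003, 0.008, 0.2, 0.0, 0.0, 0.0, 0.0, 0.0, 0.0, 0.0, 0.0, 0.0, 0.0, 0.0, 0.0]
```

>>> {"api": "arm_command", "payload": {
  "commands": [0,0.003,0.004,0,0,0.002,0.004,0,0,0.001,0.004,0,0,0.001,0.002,0,0,0,0,0]
}}

```text
clock: 78.9
position: [397.4, -200.6, 11.3]
ee_rot: [0.738, -0.674, 0.014, -0.029]
contact_force: [-0.3, -0.4, -0.0]
gripper_width: 27.3
```

>>> {"api": "arm_command", "payload": {
  "commands": [0,0,0,0,0,0,0,0,0,0,0,0,0,0,0,0,0,0,0,0],
  "jaw": 0
}}

```text
clock: 79.4
position: [397.3, -200.6, 11.4]
ee_rot: [0.738, -0.674, 0.014, -0.029]
contact_force: [0.3, 0.9, -1.7]
gripper_width: 10.6
```

>>> {"api": "arm_command", "payload": {
  "commands": [0,0,-0.02,0,0,0,-0.03,0,0,0,-0.04,0,0,0,-0.04,0,0,0,-0.03,0]
}}

```text
clock: 79.9
position: [384.0, -203.7, 171.7]
ee_rot: [0.738, -0.674, 0.008, -0.024]
contact_force: [1.8, 0.4, -1.7]
gripper_width: 10.7
```

Run:
```python
from h import *
shot("wrist","w32.png")
info=arm.camera_info("side"); shot("side","s32.png",(110,120,310,270),4)
plan([520,319,190],-184,v=0.035)
```

```text
t 80.0 p [ 386.5 -204.3  173.9] xax [ 0.091 -0.996 -0.019] yax [-0.994 -0.09  -0.054] zax [ 0.053  0.024 -0.998] F [ 0.1 -1.1 -1.1] w 10.6 j [-0.13  0.1  -0.52 -0.04 -0.9   0.25]
dist 0.54 yaw change -9.1 rows 16 j6 est -0.6
[-0.032, -0.011, 0.0, 0.6, -0.032, -0.011, 0.0, 0.6, -0.032, -0.011, 0.0, 0.6, -0.032, -0.01, 0.0, 0.6, -0.032, -0.01, 0.0, 0.6]
[-0.032, -0.01, 0.0, 0.6, -0.032, -0.009, 0.0, 0.6, -0.033, -0.009, 0.0, 0.6, -0.033, -0.009, 0.0, 0.6, -0.033, -0.008, 0.0, 0.6]
[-0.033, -0.008, 0.0, 0.6, -0.033, -0.008, 0.0, 0.6, -0.033, -0.007, 0.0, 0.6, -0.033, -0.007, 0.0, 0.6, -0.033, -0.007, 0.0, 0.6]
[-0.033, -0.006, 0.0, 0.6, 0.0, 0.0, 0.0, 0.0, 0.0, 0.0, 0.0, 0.0, 0.0, 0.0, 0.0, 0.0, 0.0, 0.0, 0.0, 0.0]
```

>>> {"api": "arm_command", "payload": {
  "commands": [-0.03,-0.014,-0.002,0.6,-0.032,-0.014,-0.002,0.6,-0.034,-0.013,-0.002,0.6,-0.034,-0.012,0,0.6,-0.034,-0.012,0,0.6]
}}

```text
clock: 80.5
position: [438.0, -34.0, 183.9]
ee_rot: [0.715, -0.698, 0.009, -0.026]
contact_force: [0.6, -0.8, -1.1]
gripper_width: 10.6
```

>>> {"api": "arm_command", "payload": {
  "commands": [-0.034,-0.01,0,0.6,-0.034,-0.009,0,0.6,-0.034,-0.009,0,0.6,-0.034,-0.009,0,0.6,-0.034,-0.008,0,0.6]
}}

```text
clock: 81.0
position: [479.4, 142.9, 184.3]
ee_rot: [-0.696, 0.718, -0.006, 0.021]
contact_force: [0.6, -1.1, -1.0]
gripper_width: 10.9
```

Run:
```python
from h import *
plan([513,318,160],-184,v=0.035)
```

```text
t 81.0 p [479.4 142.9 184.3] xax [-0.03  -0.999 -0.023] yax [-0.999  0.031 -0.038] zax [ 0.038  0.022 -0.999] F [ 0.6 -1.1 -1. ] w 10.9 j [ 0.62  0.19 -0.39  0.01 -0.94 -0.65]
dist 0.18 yaw change -2.2 rows 6 j6 est -0.63
[-0.029, -0.005, 0.005, 0.4, -0.029, -0.004, 0.005, 0.4, -0.029, -0.004, 0.005, 0.4, -0.029, -0.004, 0.005, 0.4, -0.029, -0.004, 0.005, 0.4]
[-0.029, -0.004, 0.005, 0.4, 0.0, 0.0, 0.0, 0.0, 0.0, 0.0, 0.0, 0.0, 0.0, 0.0, 0.0, 0.0, 0.0, 0.0, 0.0, 0.0]
```

>>> {"api": "arm_command", "payload": {
  "commands": [-0.03,-0.005,0.003,0.4,-0.03,-0.005,0.003,0.4,-0.03,-0.005,0.003,0.4,-0.028,-0.005,0.003,0.4,-0.02,-0.004,0.003,0.4]
}}

```text
clock: 81.5
position: [507.4, 286.4, 165.5]
ee_rot: [-0.684, 0.73, -0.004, 0.016]
contact_force: [0.1, -0.7, -0.4]
gripper_width: 10.4
```

>>> {"api": "arm_command", "payload": {
  "commands": [-0.005,-0.001,0,0,0,0,0,0,0,0,0,0,0,0,0,0,0,0,0,0]
}}

```text
clock: 82.0
position: [506.5, 290.2, 160.8]
ee_rot: [-0.684, 0.729, -0.003, 0.012]
contact_force: [-0.7, 0.3, -0.7]
gripper_width: 10.5
```

Run:
```python
from h import *
plan([513,318,100],-184,v=0.03)
info=arm.camera_info("wrist");shot("wrist","w33.png")
knobs(info=info,z=45); knobs(info=info,name="handle1",z=49)
```

```text
t 82.0 p [506.5 290.2 160.8] xax [-0.064 -0.998 -0.012] yax [-0.998  0.065 -0.021] zax [ 0.022  0.011 -1.   ] F [-0.7  0.3 -0.7] w 10.5 j [ 0.8   0.36 -0.22  0.01 -0.97 -0.87]
dist 0.067 yaw change -0.3 rows 3 j6 est -0.63
[-0.009, -0.001, 0.02, 0.1, -0.009, -0.001, 0.02, 0.1, -0.009, -0.001, 0.02, 0.1, 0.0, 0.0, 0.0, 0.0, 0.0, 0.0, 0.0, 0.0]
knob1 0.59 px (246, 174) sat 10.0 c [534.4 262.8] size [30.1 29.4] ang 85.9
handle1 0.86 px (310, 207) sat 10.0 c [480.5 296.7] size [90.5 14.6] ang 86.0
handle1 0.64 px (278, 243) sat 11.0 c [511.8 343.5] size [215.7  25.4] ang 86.3
```

>>> {"api": "arm_command", "payload": {
  "commands": [-0.008,-0.001,0.016,0,-0.009,-0.001,0.018,0,-0.007,-0.001,0.018,0,-0.003,0,0.014,0,0,0,0.008,0]
}}

```text
clock: 82.75
position: [515.4, 320.3, 88.4]
ee_rot: [-0.684, 0.729, -0.004, 0.016]
contact_force: [0.3, 0.1, -0.8]
gripper_width: 11.0
```

Run:
```python
from h import *
plan([511.5,318,34],-184,v=0.02)
info=arm.camera_info("wrist");shot("wrist","w34.png")
knobs(info=info,z=45); knobs(info=info,name="handle1",z=49)
```

```text
t 82.75 p [515.4 320.3  88.4] xax [-0.064 -0.998 -0.019] yax [-0.998  0.065 -0.027] zax [ 0.028  0.017 -0.999] F [ 0.3  0.1 -0.8] w 11.0 j [ 0.83  0.47 -0.25  0.01 -0.82 -0.9 ]
dist 0.055 yaw change -0.3 rows 3 j6 est -0.63
[0.001, 0.002, 0.018, 0.1, 0.001, 0.002, 0.018, 0.1, 0.001, 0.002, 0.018, 0.1, 0.0, 0.0, 0.0, 0.0, 0.0, 0.0, 0.0, 0.0]
knob1 0.88 px (239, 148) sat 5.0 c [533.2 263.9] size [29.9 26.2] ang 86.5
knob1 0.17 px (524, 274) sat 126.0 c [345.5 358.8] size [22.3  8.8] ang 76.0
handle1 0.96 px (331, 201) sat 4.0 c [483.4 309.1] size [112.1  15.2] ang 84.9
```

>>> {"api": "arm_command", "payload": {
  "commands": [0.001,0.001,0.012,0,0.001,0.001,0.013,0,0,0.001,0.012,0,0,0.001,0.009,0,0,0.001,0.004,0]
}}

```text
clock: 83.5
position: [516.1, 322.5, 43.8]
ee_rot: [-0.684, 0.729, -0.004, 0.025]
contact_force: [-0.4, -5.2, 17.0]
gripper_width: 10.7
```

Run:
```python
from h import *
plan([512,318,32],-184,v=0.02)
shot("wrist","w35.png")
```

```text
t 83.5 p [516.1 322.5  43.8] xax [-0.062 -0.998 -0.031] yax [-0.997  0.063 -0.04 ] zax [ 0.042  0.028 -0.999] F [-0.4 -5.2 17. ] w 10.7 j [ 0.83  0.53 -0.3   0.02 -0.7  -0.91]
dist 0.013 yaw change -0.4 rows 1 j6 est -0.64
[0.005, 0.004, 0.011, 0.4, 0.0, 0.0, 0.0, 0.0, 0.0, 0.0, 0.0, 0.0, 0.0, 0.0, 0.0, 0.0, 0.0, 0.0, 0.0, 0.0]
```

>>> {"api": "arm_command", "payload": {
  "commands": [0,0.002,-0.006,0,0,0.003,-0.004,0,0,0.001,0,0,0,0,0,0,0,0,0,0]
}}

```text
clock: 84.05
position: [508.7, 322.1, 53.5]
ee_rot: [-0.684, 0.729, -0.004, 0.024]
contact_force: [0.0, -0.5, -1.3]
gripper_width: 10.9
```

Run:
```python
from h import *
plan([511,316,34],-184,v=0.02)
shot("scene","sc36.png",(300,160,440,240),5.5)
```

```text
t 84.05 p [508.7 322.1  53.5] xax [-0.062 -0.998 -0.03 ] yax [-0.997  0.063 -0.039] zax [ 0.041  0.027 -0.999] F [ 0.  -0.5 -1.3] w 10.9 j [ 0.84  0.5  -0.31  0.02 -0.71 -0.92]
dist 0.021 yaw change -0.4 rows 2 j6 est -0.64
[0.003, -0.001, 0.01, 0.2, 0.003, -0.001, 0.01, 0.2, 0.0, 0.0, 0.0, 0.0, 0.0, 0.0, 0.0, 0.0, 0.0, 0.0, 0.0, 0.0]
```

>>> {"api": "arm_command", "payload": {
  "commands": [0.001,0.002,0,0,0.001,0.001,0,0,0,0,0,0,0,0,0,0,0,0,0,0]
}}

```text
clock: 84.6
position: [504.9, 319.6, 52.5]
ee_rot: [-0.684, 0.729, -0.004, 0.023]
contact_force: [-0.5, -0.3, -0.9]
gripper_width: 10.8
```

>>> {"api": "arm_command", "payload": {
  "commands": [0,0,0,0,0,0,0,0,0,0,0,0,0,0,0,0,0,0,-0.01,0],
  "jaw": 0.3
}}

```text
clock: 85.1
position: [504.6, 319.3, 62.4]
ee_rot: [-0.684, 0.729, -0.004, 0.023]
contact_force: [-0.1, -0.1, -0.1]
gripper_width: 25.4
```

>>> {"api": "arm_command", "payload": {
  "commands": [0,0,-0.05,0,0,0,-0.05,0,0.01,0,-0.03,0,0.02,0,-0.02,0,0.02,0.0,0,0]
}}

```text
clock: 85.6
position: [496.6, 266.3, 221.3]
ee_rot: [-0.686, 0.727, -0.005, 0.025]
contact_force: [0.6, -0.4, 0.7]
gripper_width: 25.7
```

Run:
```python
from h import *
st(); shot("wrist","w37.png"); shot("scene","sc37.png",(300,160,440,240),5.5)
```

```text
t 85.6 p [496.6 266.3 221.3] xax [-0.059 -0.998 -0.029] yax [-0.997  0.06  -0.043] zax [ 0.044  0.027 -0.999] F [ 0.6 -0.4  0.7] w 25.7 j [ 0.79  0.26 -0.2   0.01 -1.05 -0.85]
```

Run:
```python
from h import *
plan([375,330,140],-184,v=0.03)
```

```text
t 85.7 p [494.8 263.8 217.9] xax [-0.062 -0.998 -0.025] yax [-0.997  0.063 -0.037] zax [ 0.038  0.023 -0.999] F [-0.5  0.4 -0.7] w 25.4 j [ 0.78  0.26 -0.21  0.01 -1.05 -0.85]
dist 0.157 yaw change -0.4 rows 6 j6 est -0.8
[-0.009, 0.021, 0.012, 0.1, -0.009, 0.021, 0.012, 0.1, -0.009, 0.021, 0.012, 0.1, -0.009, 0.021, 0.012, 0.1, -0.009, 0.021, 0.012, 0.1]
[-0.009, 0.021, 0.012, 0.1, 0.0, 0.0, 0.0, 0.0, 0.0, 0.0, 0.0, 0.0, 0.0, 0.0, 0.0, 0.0, 0.0, 0.0, 0.0, 0.0]
```

>>> {"api": "arm_command", "payload": {
  "commands": [-0.01,0.024,0.01,0,-0.011,0.026,0.012,0,-0.011,0.026,0.012,0,-0.011,0.024,0.012,0,-0.008,0.016,0.012,0],
  "jaw": 0.45
}}

```text
clock: 86.2
position: [381.9, 322.0, 151.8]
ee_rot: [-0.682, 0.731, -0.005, 0.02]
contact_force: [0.4, -0.7, -0.5]
gripper_width: 38.1
```

>>> {"api": "arm_command", "payload": {
  "commands": [0,0.002,0.002,0,0,0,0,0,0,0,0,0,0,0,0,0,0,0,0,0]
}}

```text
clock: 86.7
position: [378.6, 320.9, 146.5]
ee_rot: [-0.682, 0.731, -0.006, 0.016]
contact_force: [-0.7, -0.6, 0.1]
gripper_width: 38.4
```

Run:
```python
from h import *
plan([375,330,62],-184,v=0.03)
info=arm.camera_info("wrist"); shot("wrist","w38.png"); find("wrist","tray_handle",2,info)
shot("scene","sc38.png",(90,170,370,330),2.8)
```

```text
t 86.7 p [378.6 320.9 146.5] xax [-0.069 -0.998 -0.015] yax [-0.997  0.069 -0.031] zax [ 0.032  0.013 -0.999] F [-0.7 -0.6  0.1] w 38.4 j [ 1.04  0.24 -0.46  0.03 -0.85 -1.13]
dist 0.085 yaw change -0.0 rows 3 j6 est -0.81
[-0.003, 0.002, 0.028, 0.0, -0.003, 0.002, 0.028, 0.0, -0.003, 0.002, 0.028, 0.0, 0.0, 0.0, 0.0, 0.0, 0.0, 0.0, 0.0, 0.0]
tray_handle wrist 0.69 [385. 327.  85.] [272. 234.]
tray_handle wrist 0.32 [542. 364.  27.] [119. 255.]
```

Run:
```python
from h import *
info=arm.camera_info("wrist")
print([at_z("wrist",u,v,88,info).round(1) for u,v in ((270,172),(270,235),(271,295))])
shot("scene","sc39.png",(280,230,320,260),14); shot("scene","pan39.png",(110,210,190,290),8)
```

```text
[array([382.4, 281.6,  88. ]), array([385.9, 326.9,  88. ]), array([388.9, 376.3,  88. ])]
```

>>> {"api": "arm_command", "payload": {
  "commands": [-0.002,-0.002,0.016,0,-0.002,-0.002,0.018,0,-0.002,-0.001,0.018,0,-0.001,0,0.016,0,0,0,0.01,0]
}}

```text
clock: 87.45
position: [388.4, 330.9, 69.2]
ee_rot: [-0.682, 0.731, -0.005, 0.02]
contact_force: [0.3, -0.4, -0.3]
gripper_width: 38.3
```

Run:
```python
from h import *
plan([387,327,61],-184,v=0.03)
info=arm.camera_info("wrist"); shot("wrist","w40.png")
```

```text
t 87.45 p [388.4 330.9  69.2] xax [-0.068 -0.997 -0.022] yax [-0.997  0.069 -0.035] zax [ 0.036  0.02  -0.999] F [ 0.3 -0.4 -0.3] w 38.3 j [ 1.04  0.36 -0.52  0.04 -0.65 -1.13]
dist 0.009 yaw change -0.1 rows 1 j6 est -0.8
[0.004, 0.001, 0.008, 0.1, 0.0, 0.0, 0.0, 0.0, 0.0, 0.0, 0.0, 0.0, 0.0, 0.0, 0.0, 0.0, 0.0, 0.0, 0.0, 0.0]
```

>>> {"api": "arm_command", "payload": {
  "commands": [0.001,0,0.003,0,0.001,0,0.003,0,0,0,0.002,0,0,0,0,0,0,0,0,0]
}}

```text
clock: 88.0
position: [388.7, 329.0, 61.1]
ee_rot: [-0.682, 0.731, -0.005, 0.02]
contact_force: [-0.1, -0.2, -0.4]
gripper_width: 38.6
```

>>> {"api": "arm_command", "payload": {
  "commands": [0,0,0,0,0,0,0,0,0,0,0,0,0,0,0,0,0,0,0,0],
  "jaw": 0
}}

```text
clock: 88.5
position: [388.9, 329.3, 61.8]
ee_rot: [-0.682, 0.731, -0.005, 0.021]
contact_force: [-0.1, 0.4, -0.6]
gripper_width: 7.8
```

>>> {"api": "arm_command", "payload": {
  "commands": [0,-0.01,0,0,0,-0.018,0,0,0,-0.02,0,0,0,-0.02,0,0,0,-0.02,0,0]
}}

```text
clock: 89.0
position: [474.6, 322.9, 61.8]
ee_rot: [-0.683, 0.73, -0.003, 0.017]
contact_force: [-3.3, 2.0, -2.0]
gripper_width: 7.9
```

Run:
```python
from h import *
plan([542,318,61],-184,v=0.02)
shot("wrist","w41.png")
```

```text
t 89.0 p [474.6 322.9  61.8] xax [-0.067 -0.998 -0.021] yax [-0.997  0.068 -0.028] zax [ 0.03   0.02  -0.999] F [-3.3  2.  -2. ] w 7.9 j [ 0.89  0.46 -0.36  0.02 -0.72 -0.96]
dist 0.068 yaw change -0.1 rows 4 j6 est -0.61
[0.0, -0.017, 0.001, 0.0, 0.0, -0.017, 0.001, 0.0, 0.0, -0.017, 0.001, 0.0, 0.0, -0.017, 0.001, 0.0, 0.0, 0.0, 0.0, 0.0]
```

>>> {"api": "arm_command", "payload": {
  "commands": [0,-0.012,0,0,0,-0.014,0,0,0,-0.014,0,0,0,-0.01,0,0,0,-0.006,0,0]
}}

```text
clock: 89.55
position: [535.6, 318.5, 61.8]
ee_rot: [-0.682, 0.731, -0.003, 0.017]
contact_force: [-2.5, 2.2, 0.6]
gripper_width: 7.8
```

>>> {"api": "arm_command", "payload": {
  "commands": [0,-0.006,0,0,0,-0.006,0,0,0,-0.006,0,0,0,-0.006,0,0,0,-0.004,0,0]
}}

```text
clock: 90.05
position: [539.4, 317.9, 61.8]
ee_rot: [-0.681, 0.732, 0.009, -0.003]
contact_force: [-9.8, 1.9, 3.1]
gripper_width: 8.1
```

>>> {"api": "arm_command", "payload": {
  "commands": [0,-0.015,0,0,0,-0.015,0,0,0,-0.01,0,0,0,-0.005,0,0,0,0,0,0]
}}

```text
clock: 90.55
position: [536.5, 317.4, 61.7]
ee_rot: [-0.681, 0.731, 0.031, -0.04]
contact_force: [1.9, -2.4, -4.2]
gripper_width: 8.0
```

Run:
```python
from h import *
st(); shot("scene","sc42.png",(320,170,480,290),4.9); shot("side","s42.png",(110,120,310,270),4)
```

```text
t 90.55 p [536.5 317.4  61.7] xax [-0.07  -0.997  0.016] yax [-0.992  0.071  0.101] zax [-0.102 -0.009 -0.995] F [ 1.9 -2.4 -4.2] w 8.0 j [ 0.76  0.58 -0.1  -0.08 -0.97 -0.79]
```

>>> {"api": "arm_command", "payload": {
  "commands": [0,0,0,0,0,0,0,0,0,0,0,0,0,0,0,0,0,0,0,0],
  "jaw": 0.45
}}

```text
clock: 91.15
position: [528.8, 317.2, 62.4]
ee_rot: [-0.681, 0.73, 0.036, -0.047]
contact_force: [-2.0, 1.0, 1.1]
gripper_width: 38.5
```

>>> {"api": "arm_command", "payload": {
  "commands": [0,0,0,0,0,0,-0.03,0,0,0,-0.04,0,0,0,-0.04,0,0,0.01,-0.03,0]
}}

```text
clock: 91.65
position: [537.8, 316.5, 200.3]
ee_rot: [-0.679, 0.731, 0.035, -0.052]
contact_force: [-0.1, -0.4, -0.1]
gripper_width: 38.6
```

Run:
```python
from h import *
st(); info=arm.camera_info("wrist"); shot("wrist","w43.png"); find("wrist","tray_handle",1,info); find("wrist","unit_front",1,info)
shot("side","s43.png"); find("side","tray_handle",1); shot("scene","sc43.png"); find("scene","tray_handle",1); find("scene","unit_front",1)
```

```text
t 91.65 p [537.8 316.5 200.3] xax [-0.072 -0.997  0.03 ] yax [-0.99   0.075  0.122] zax [-0.124 -0.021 -0.992] F [-0.1 -0.4 -0.1] w 38.6 j [ 0.76  0.46  0.08 -0.07 -1.29 -0.81]
tray_handle wrist 0.75 [541. 318.  87.] [259. 213.]
unit_front wrist 0.89 [584. 320. 101.] [209. 225.]
tray_handle side 0.93 [536. 315.  77.] [200. 194.]
tray_handle scene 0.64 [539. 320.  85.] [368. 200.]
unit_front scene 0.67 [585. 314. 101.] [374. 205.]
```

Run:
```python
from h import *
st()
plan([500,318,200],None) if False else None
import numpy as np
s=arm.read_state()
from scipy.spatial.transform import Rotation as R
M=R.from_quat(s['ee_rot']).as_matrix()
p=np.array(s['position'])
for P in ([496,318,200],[496,318,72]):
    d=np.array(P)-p
    print(P,np.round(M.T@d/1000,4)); p=np.array(P)
print(np.round(M,3), s['gripper_width'])
```

```text
t 92.05 p [535.2 316.2 196.5] xax [-0.071 -0.997  0.033] yax [-0.989  0.075  0.127] zax [-0.129 -0.024 -0.991] F [ 0.1 -0.2 -0.2] w 38.5 j [ 0.76  0.47  0.07 -0.07 -1.29 -0.81]
[496, 318, 200] [0.0011 0.0393 0.0016]
[496, 318, 72] [-0.0042 -0.0163  0.1269]
[[-0.071 -0.989 -0.129]
 [-0.997  0.075 -0.024]
 [ 0.033  0.127 -0.991]] 38.497104587918855
```

>>> {"api": "arm_command", "payload": {
  "commands": [0,0.015,0,0,0,0.015,0,0,0,0.01,0,0,0,0,0,0,0,0,0,0],
  "jaw": 0
}}

```text
clock: 92.55
position: [493.3, 318.4, 197.9]
ee_rot: [-0.679, 0.731, 0.035, -0.059]
contact_force: [-0.0, -0.4, 0.0]
gripper_width: -0.1
```

>>> {"api": "arm_command", "payload": {
  "commands": [0,-0.002,0.03,0,0,-0.002,0.03,0,0,-0.002,0.03,0,0,-0.002,0.025,0,0,0,0,0]
}}

```text
clock: 93.05
position: [489.1, 316.0, 81.2]
ee_rot: [-0.679, 0.731, 0.034, -0.055]
contact_force: [-0.5, 0.2, -0.3]
gripper_width: -0.2
```

>>> {"api": "arm_command", "payload": {
  "commands": [0,-0.002,0.01,0,0,-0.01,0,0,0,-0.008,0.002,0,0,-0.006,0,0,0,0,0,0]
}}

```text
clock: 93.55
position: [518.7, 315.4, 68.9]
ee_rot: [-0.68, 0.731, 0.034, -0.052]
contact_force: [-1.4, -0.1, 0.3]
gripper_width: 0.1
```

>>> {"api": "arm_command", "payload": {
  "commands": [0,-0.006,0.001,0,0,-0.006,0.001,0,0,-0.006,0,0,0,-0.006,0,0,0,-0.006,0,0]
}}

```text
clock: 94.05
position: [518.3, 315.0, 69.6]
ee_rot: [-0.679, 0.729, 0.051, -0.076]
contact_force: [-16.9, 4.1, 10.0]
gripper_width: -0.0
```

>>> {"api": "arm_command", "payload": {
  "commands": [0,0.01,0,0,0,0.015,0,0,0,0.01,0,0,0,0,0,0,0,0,0,0]
}}

```text
clock: 94.55
position: [482.1, 319.0, 78.6]
ee_rot: [-0.679, 0.728, 0.05, -0.073]
contact_force: [-0.0, 0.4, 0.3]
gripper_width: -0.3
```

>>> {"api": "arm_command", "payload": {
  "commands": [0,0.005,-0.03,0,0,0.005,-0.035,0,0,0.005,-0.035,0,0,0,-0.03,0,0,0,0,0]
}}

```text
clock: 95.05
position: [492.4, 322.2, 212.6]
ee_rot: [-0.679, 0.729, 0.049, -0.074]
contact_force: [-0.1, -0.7, -0.6]
gripper_width: 0.3
```

>>> {"api": "arm_command", "payload": {
  "commands": [0,0,0,0,0,0,0,0,0,0,0,0,0,0,0,0,0,0,0,0]
}}

```text
clock: 95.55
position: [491.9, 320.8, 208.9]
ee_rot: [-0.678, 0.73, 0.049, -0.077]
contact_force: [-0.1, -0.3, 0.1]
gripper_width: 0.1
```

Run:
```python
from h import *
import cv2
st()
for c in ('scene','side'):
    cv2.imwrite(f'pics/fin_{c}.png',cv2.cvtColor(arm.get_image(c),cv2.COLOR_RGB2BGR))
st()
```

```text
t 95.55 p [491.9 320.8 208.9] xax [-0.07  -0.997  0.045] yax [-0.981  0.077  0.176] zax [-0.179 -0.032 -0.983] F [-0.1 -0.3  0.1] w 0.1 j [ 0.8   0.42  0.04 -0.11 -1.34 -0.84]
t 95.65 p [492.  320.9 209.1] xax [-0.07  -0.997  0.045] yax [-0.981  0.077  0.176] zax [-0.179 -0.032 -0.983] F [ 0.6  0.6 -0.3] w 0.1 j [ 0.8   0.42  0.04 -0.11 -1.34 -0.84]
```

View pics/fin_scene.png

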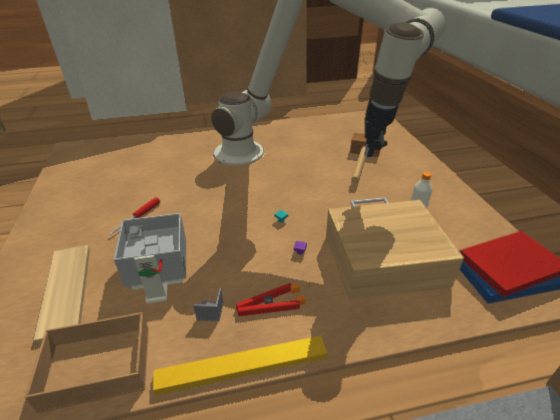

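View pics/fin_side.png

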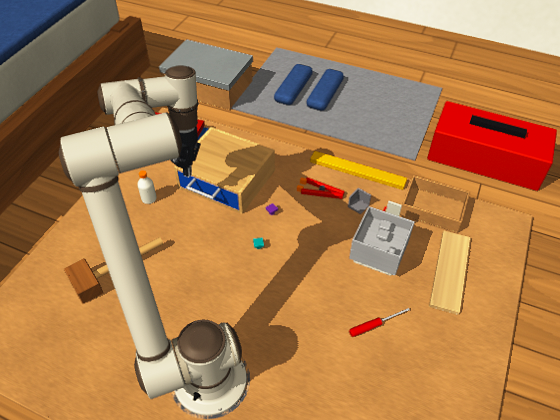

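The pictures show the tray panel flush in the unit (side, about 210,190), the knobs in the pan (side, about 382,230) and nothing but the purple and turquoise look-alikes left on the open board. I'll enlarge the pointer and the pan before handing in.

Run:
```python
import cv2,numpy as np
a=cv2.imread('pics/fin_scene.png')[205:305,110:200];b=cv2.imread('pics/fin_side.png')[150:280,160:290]
c=cv2.imread('pics/fin_side.png')[195:280,340:420]
f=lambda i:cv2.resize(i,(260,400),interpolation=cv2.INTER_CUBIC)
cv2.imwrite('pics/fin_crop.png',np.hstack([f(a),f(b),f(c)]))
```

```text
(no output)
```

View pics/fin_crop.png

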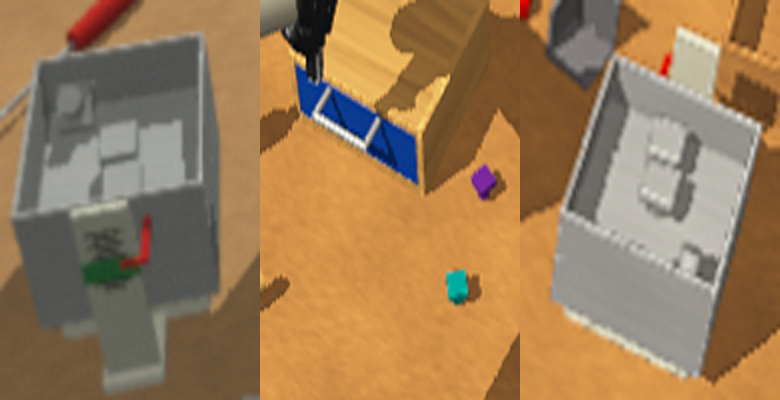

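The pointer sits in the upper part of the band, so I'll measure it more exactly before handing in.

```bash
grep -n "^def" h.py; ls *.py pics | tail -80; cat >/dev/null
python3 - <<'E'
import cv2,numpy as np
a=cv2.imread('pics/fin_scene.png')[245:305,128:172]
cv2.imwrite('pics/fin_ptr.png',cv2.resize(a,None,fx=12,fy=10,interpolation=cv2.INTER_NEAREST))
E
```

```text
4:def ray(cam,u,v,info=None):
9:def at_z(cam,u,v,z,info=None):
11:def proj(cam,P,info=None):
15:def world(cam,p,info=None):
17:def find(cam,name,n=8,info=None):
20:def shot(cam,f,crop=None,scale=1):
25:def st():
29:def go(P,yaw=None):
36:def knobs(cam="wrist",info=None,im=None,z=28,name="knob1",save=None):
58:def plan(P,yaw=None,v=0.045,w=8.0,pad=True):
h.py

pics:
crop1.png
fin_crop.png
fin_scene.png
fin_side.png
g16.png
gauge15.png
pan39.png
s28.png
s3.png
s32.png
s4.png
s42.png
s43.png
s5.png
sc10.png
sc13.png
sc15.png
sc19.png
sc23.png
sc29.png
sc36.png
sc37.png
sc38.png
sc39.png
sc42.png
sc43.png
sc5.png
scale1.png
scene0.png
side0.png
unit1.png
w1.png
w10.png
w11.png
w12.png
w13.png
w14.png
w15.png
w17.png
w18.png
w19.png
w2.png
w20.png
w21.png
w22.png
w23.png
w24.png
w25.png
w26.png
w27.png
w28.png
w29.png
w3.png
w30.png
w31.png
w32.png
w33.png
w34.png
w35.png
w37.png
w38.png
w40.png
w41.png
w43.png
w6.png
w7.png
w8.png
w9.png
wrist0.png
```

View pics/fin_ptr.png

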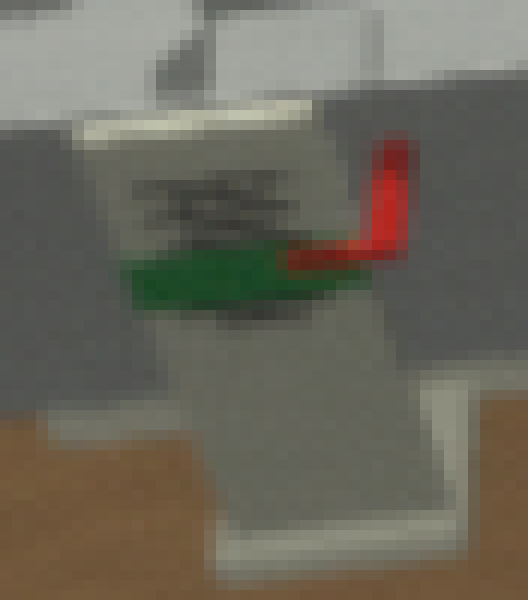

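Run:
```python
from h import *
import cv2,numpy as np
from bench import arm
info=arm.camera_info('scene')
def red(f,box):
    im=cv2.imread(f); 
    if im.shape[:2]!=(420,560): return None
    x0,y0,x1,y1=box
    c=im[y0:y1,x0:x1].astype(int); m=np.clip(c[...,2]-np.maximum(c[...,0],c[...,1])-25,0,100)
    # exclude brown wood: blue much lower than red&green~; require g<0.55 r
    m=m*((c[...,1]<0.5*c[...,2]))
    v,u=np.nonzero(m); w=m[v,u]
    return (u*w).sum()/w.sum()+x0,(v*w).sum()/w.sum()+y0,v.min()+y0,v.max()+y0,len(v),w.sum()
box=(135,225,170,285)
for f in ['scene0','sc5','sc10','sc13','sc15','sc19','sc23','sc29','sc36','sc39','sc42','sc43','fin_scene']:
    try: print(f,np.round(red(f'pics/{f}.png',box),2))
    except Exception as e: print(f,e)
print(info['world_from_camera'][:3] if False else np.round(np.array(info['world_from_camera'])[:3,3]))
for d in find('scene','scale',2,info): print(d)
```

```text
scene0 [ 157.08  258.96  252.    264.     46.   3076.  ]
sc5 [ 157.04  258.95  252.    264.     44.   3147.  ]
sc10 unsupported operand type(s) for *: 'NoneType' and 'float'
sc13 unsupported operand type(s) for *: 'NoneType' and 'float'
sc15 unsupported operand type(s) for *: 'NoneType' and 'float'
sc19 [ 159.19  266.02  259.    271.     44.   3018.  ]
sc23 [ 159.18  266.04  259.    271.     44.   3064.  ]
sc29 [ 159.2   266.03  259.    271.     44.   2987.  ]
sc36 unsupported operand type(s) for *: 'NoneType' and 'float'
sc39 zero-size array to reduction operation minimum which has no identity
sc42 unsupported operand type(s) for *: 'NoneType' and 'float'
sc43 [ 159.19  266.04  259.    271.     44.   2993.  ]
fin_scene [ 159.18  266.04  259.    271.     44.   2982.  ]
[1386. -134.  757.]
scale scene 0.89 [ 592. -304.    2.] [158. 268.]
scale scene 0.43 [325. 366.   2.] [353. 183.]<stdin>:13: RuntimeWarning: invalid value encountered in scalar divide
Traceback (most recent call last):
TypeError: 'NoneType' object is not iterable
```

```bash
python3 - <<'E'
from h import *
import numpy as np
info=arm.camera_info('scene')
from scipy.optimize import minimize_scalar
for z0 in (80,95,110,125,140):
    P=np.array(at_z('scene',157.08,258.96,z0,info))
    f=lambda d:np.sum((np.array(proj('scene',P-[0,0,d],info)).ravel()[:2]-[159.18,266.04])**2)
    r=minimize_scalar(f,bounds=(5,45),method='bounded'); print(z0,np.round(P),round(r.x,2),round(r.fun**.5,2))
E
sed -n 1,20p h.py
```

```text
80 [ 643. -288.   80.] 25.18 0.08
95 [ 659. -285.   95.] 24.62 0.08
110 [ 676. -281.  110.] 24.06 0.08
125 [ 692. -278.  125.] 23.51 0.08
140 [ 709. -275.  140.] 22.95 0.08
from bench import arm
import numpy as np, cv2
from scipy.spatial.transform import Rotation as R
def ray(cam,u,v,info=None):
    c=info or arm.camera_info(cam); K=c["camera_matrix"]
    xd=np.array([(u-K[0,2])/K[0,0],(v-K[1,2])/K[1,1]]); x=xd.copy()
    for _ in range(20): x=xd/(1+c["k1"]*(x@x))
    T=c["world_from_camera"]; return T[:3,3],T[:3,:3]@np.array([x[0],x[1],1])
def at_z(cam,u,v,z,info=None):
    o,d=ray(cam,u,v,info); return o+d*(z-o[2])/d[2]
def proj(cam,P,info=None):
    c=info or arm.camera_info(cam); T=c["world_from_camera"]; K=c["camera_matrix"]
    p=T[:3,:3].T@(np.asarray(P,float)-T[:3,3]); x=p[:2]/p[2]; x=x*(1+c["k1"]*(x@x))
    return K[:2,:2]@x+K[:2,2]
def world(cam,p,info=None):
    T=(info or arm.camera_info(cam))["world_from_camera"]; return T[:3,:3]@np.asarray(p)+T[:3,3]
def find(cam,name,n=8,info=None):
    for d in arm.place_of(cam,name)[:n]:
        w=world(cam,d["centre"],info); print(name,cam,round(d["confidence"],2),w.round(0),proj(cam,w,info).round(0))
def shot(cam,f,crop=None,scale=1):
```

The pointer has sunk 23 to 25 mm (band 22 to 38), it hasn't moved over several pictures, the tray is shut and the arm is clear. I'm handing the job in.

```bash
python3 -c "
from bench import arm
print(arm.job_done())"
```

```text
the job is handed in; nothing more can be done
None
```

The job is handed in, at about 96 s of the 208 s allowed. I pulled the tray out and dropped three chrome knobs into the scale's pan. The other two knobs and both bar handles went into the tray, which I pushed shut. I saw only five knobs in all: no sixth on the board, and the pan was empty at the start.

- **Scale:** the pointer has sunk 23 to 25 mm, inside the 22 to 38 mm green band but near its upper edge. It did not move over the last four pictures I measured. One of the three knobs was knocked upside down at some point but is still in the pan.
- **Tray:** a last push met firm resistance (about 17 N) and the tray went no further. The side picture shows the front panel flush with the unit. Estimates of the pull's position from the three cameras, made before that push, differed by up to 5 mm. Inside, one knob had toppled and one handle lay on its side, both below the tray walls.
- **Left alone:** the mallet, clamp, corner protector, screwdriver, glue and the purple and turquoise look-alikes are where they were. The arm touched nothing at hand-in.

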